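Put the battery packs on charge for the night

ROBOT

A 7-joint arm with a two-finger parallel gripper is mounted at the origin on the work surface. World frame = base frame: x ahead of the robot, y to its left, z up, the work surface at z = 0. Lengths are in m, angles in rad, forces in N, time in s.
With the tool pointing down it reaches from about 0.425 to 0.925 m from the base axis. Payload 6.8 kg.
Tool frame: the origin (TCP) lies on the front face of the gripper's body, between the roots of the fingers; the fingertips stand 73 mm ahead of it and the grasp point (between the pads) lies 54 mm ahead of it; z points along the fingers, x is the direction in which the jaws open and shut, and the axes are right-handed (so a half turn about z gives the same grasp; the last joint's range is limited). The gripper opens to 85 mm and grips with 20 to 120 N. Pads are 22 mm wide; open, the fingers measure 114 mm over their backs; the gripper's body (76 mm by 85 mm) begins 54 mm behind the grasp point. The pads swing forward as they close: fully open they stand 13 mm farther back than shut.
Start: joints at [1.025, 0.477, 0.022, 1.555, -0.011, 1.109, -0.083], TCP at [0.286, -0.611, 0.304] pointing down, gripper open.
Joint ranges: [-2.96, 2.96], [-0.34, 2.1], [-1.41, 1.46], [0.24, 2.44], [-1.37, 4.51], [0.17, 1.92], [-2.96, 2.96]. Speed limits (rad/s): [2.39, 2.39, 3.14, 3.14, 3.14, 3.14, 3.14].

INTERFACE

Orientations are given as a unit quaternion [w, x, y, z].
In Python, from station import get_obs, read_camera, hand_in gives the robot as it stands. The module is installed in compiled form; this text tells all that it offers.
- The arm moves only by the shell command python3 -m creep 'ROWS' [FORCE]. ROWS is JSON, a list that holds one entry, the list of rows, each a list of 7 numbers: the turn, a rotation vector about the tool's x, y, z in rad, then the shift along the tool's x, y, z in m, then the finger opening in m, from 0 to 0.0854. A call has 1 to 20 rows; each row shifts and turns the pose as measured when the row begins, along the tool's axes as they then stand; what a row does not reach is not made up. A row lasts 1/12 s, in which the tool goes at most 41.7 mm and 7.16 degrees, less where a joint would pass 70% of its speed; a pose out of reach is approached as far as the arm can. A call is refused whole if a number of a shift passes 0.0417 or a number of a turn 0.125, either way. A call with a gripper value outside its range is refused whole. The fingers move at their own pace and stop on an object; FORCE is the grip in N (left out, the last holds). Time passes only in rows, so rows that do not move let the fingers close. It gives the time, the measured TCP pose, the force and the opening at its end, in the units of the state.
- get_obs(): the state, without advancing time (a new reading comes with each control period).
- read_camera(name): name is "scene" or "top" or "wrist"; returns a dict with "color" (400x640x3 uint8, red, green, blue), "range_z" (400x640 float32, m along the optical axis (not along the pixel's ray), 0 where there is no reading), "fovy" (degrees; the focal length in pixels is half the picture's height over the tangent of half this angle, whatever the lens; pixels are square), "cx", "cy" (the principal point, pixels), "rvec" (rotation vector, rad) and "tvec" (3), from world to camera coordinates, as OpenCV has them. Camera axes: x right, y down, z forward; pixel columns grow to the right and rows downward; lengths in m; the calibration is good to about 2 mm. A picture is of the moment at which its call begins.
- hand_in(): hands the job in, once; it reports no verdict.
The state is a dict: "t": time; "q": joint angles; "joint_vel": joint speeds; "joint_torque": joint torques, N m; "eef_pos": TCP position; "tool_rot": TCP orientation; "contact_force": force on the tool from outside, world axes, zero at the start; "torque": the same for the moment, N m; "gripper_width": opening from 0.0 (shut) to 1.0 (fully open).
Only numpy, scipy, OpenCV 4.12 (cv2) and the standard library are available. Lean on these libraries where they do the work, as an engineer would, in place of code of your own. Each camera call takes 0.05 s, during which the arm holds its last target.

TASK

Closing time at the second-hand electronics counter: lift every battery pack that hangs on the stand up and off its peg, take the one lying on the counter as well, and lay each flat in a bay of the charging dock, one pack to a bay, without dropping them. Then press all three bay covers down, the one over an empty bay too, until each snaps fully shut and stays shut by itself. Leave the loudspeaker and the remote control where they are.

Things in the scene. Friction and masses are not known exactly. Their poses are not given: they have to be found in the camera images.
- stand: fixed display stand: three steel pegs, 90 mm apart, on a dark crossbar (top 157 mm above the counter) between two posts. Origin on the counter under the place on the middle peg where packs hang. The pegs are level, 6 mm thick, and run along its x axis from the crossbar (face 60 mm towards +x) to a tip 18 mm towards -x, the robot's side; y runs along the bar.
- peg1 (a point): point on the axis of the middle peg where packs hang, 150 mm above the counter; the other pegs are 90 mm either side along the stand's y. Each peg ends, 18 mm towards the stand's -x, in an upturned lip 8 mm above the peg's top: a pack must be raised more than 8 and less than 17 mm to slide off over it towards -x.
- dock: fixed white charging dock, 112 x 250 x 42 mm high, with three open-topped bays side by side along its y axis at 80 mm pitch, each with its own hinged grey cover. Origin under its centre, on the counter; -x is its front (the robot side, where the catches are), +x its hinge side, z up.
- bay0 (a point): centre of the floor of bay 0, 20 mm above the counter; axes as the dock's. The bay is 100 mm long (dock x) x 70 mm wide (dock y) x 22 mm deep: room for one pack lying flat, its length along the dock's x, loop to either end.
- cover0_hinge (a point): point on the hinge axis (along the dock's y) of bay 0's cover, mid-width, 45 mm above the counter, 58 mm from the bay's centre towards dock +x. The cover is a grey plate 76 mm wide, 6 mm thick (the axis in its mid-plane), reaching 126 mm from the axis, with an 18 mm tongue at its free edge whose bump snaps past a sprung ball in the dock's front.
- cover0 (a joint): angle of bay 0's cover, rad: 0 shut and level, 1.57 upright, 1.95 stop. It stays put when nearly upright, but let go lower down a spring lifts it to about 1.2. At about 0.1 it meets the catch and needs some 8 to 15 N of push down on its top, 100 mm from the hinge, until it snaps in below 0.03 and the catch holds it.
- bay1 (a point): centre of the floor of bay 1, 20 mm above the counter; axes as the dock's. The bay is 100 mm long (dock x) x 70 mm wide (dock y) x 22 mm deep: room for one pack lying flat, its length along the dock's x, loop to either end.
- cover1_hinge (a point): point on the hinge axis (along the dock's y) of bay 1's cover, mid-width, 45 mm above the counter, 58 mm from the bay's centre towards dock +x. The cover is a grey plate 76 mm wide, 6 mm thick (the axis in its mid-plane), reaching 126 mm from the axis, with an 18 mm tongue at its free edge whose bump snaps past a sprung ball in the dock's front.
- cover1 (a joint): angle of bay 1's cover, rad: 0 shut and level, 1.57 upright, 1.95 stop. It stays put when nearly upright, but let go lower down a spring lifts it to about 1.2. At about 0.1 it meets the catch and needs some 8 to 15 N of push down on its top, 100 mm from the hinge, until it snaps in below 0.03 and the catch holds it.
- bay2 (a point): centre of the floor of bay 2, 20 mm above the counter; axes as the dock's. The bay is 100 mm long (dock x) x 70 mm wide (dock y) x 22 mm deep: room for one pack lying flat, its length along the dock's x, loop to either end.
- cover2_hinge (a point): point on the hinge axis (along the dock's y) of bay 2's cover, mid-width, 45 mm above the counter, 58 mm from the bay's centre towards dock +x. The cover is a grey plate 76 mm wide, 6 mm thick (the axis in its mid-plane), reaching 126 mm from the axis, with an 18 mm tongue at its free edge whose bump snaps past a sprung ball in the dock's front.
- cover2 (a joint): angle of bay 2's cover, rad: 0 shut and level, 1.57 upright, 1.95 stop. It stays put when nearly upright, but let go lower down a spring lifts it to about 1.2. At about 0.1 it meets the catch and needs some 8 to 15 N of push down on its top, 100 mm from the hinge, until it snaps in below 0.03 and the catch holds it.
- pack0: black flat battery pack, 32 mm wide (its y) x 14 mm thick (x) x 74 mm long (z), about 90 g: a 46 mm block, then a stiff 28 mm carrying loop of the same width (8 mm thick, opening 22 wide x 23 high). Origin: centre of the block's foot; z runs to the loop. At first absent, or hanging by its loop on a peg, z up, width along the stand's y.
- pack0_mid (a point): middle of pack 0: half way along its 74 mm length (37 mm from the foot along z), mid width and mid thickness.
- pack1: black flat battery pack, 32 mm wide (its y) x 14 mm thick (x) x 74 mm long (z), about 90 g: a 46 mm block, then a stiff 28 mm carrying loop of the same width (8 mm thick, opening 22 wide x 23 high). Origin: centre of the block's foot; z runs to the loop. At first absent, or hanging by its loop on a peg, z up, width along the stand's y.
- pack1_mid (a point): middle of pack 1: half way along its 74 mm length (37 mm from the foot along z), mid width and mid thickness.
- pack2: black flat battery pack, 32 mm wide (its y) x 14 mm thick (x) x 74 mm long (z), about 90 g: a 46 mm block, then a stiff 28 mm carrying loop of the same width (8 mm thick, opening 22 wide x 23 high). Origin: centre of the block's foot; z runs to the loop. At first absent, or hanging by its loop on a peg, z up, width along the stand's y.
- pack2_mid (a point): middle of pack 2: half way along its 74 mm length (37 mm from the foot along z), mid width and mid thickness.
- pack3: black flat battery pack, 32 mm wide (its y) x 14 mm thick (x) x 74 mm long (z), about 90 g: a 46 mm block, then a stiff 28 mm carrying loop of the same width (8 mm thick, opening 22 wide x 23 high). Origin: centre of the block's foot; z runs to the loop. It lies flat on the counter in front of the stand at the start.
- pack3_mid (a point): middle of pack 3: half way along its 74 mm length (37 mm from the foot along z), mid width and mid thickness.
- speaker: black loudspeaker box, 80 x 80 x 150 mm high, beyond the work; leave it alone. Origin under its centre.
- remote: grey remote control, 150 x 42 x 18 mm high, lying on the counter between the dock and the stand; leave it alone. Origin under its centre, length along x.
Things that resemble listed ones, but are neither listed nor needed, are in the scene too. Leave any pink look-alike of the pack2 alone.

How it is judged:
By the outcome, as a careful person would: the job done as asked, in the order asked, and still so for the second after the job is handed in, with the robot touching nothing.
Of pack0, pack1, pack2 only 1 to 2 are there at a start; the rules pass over those that are not, and their reading is None.
At some moment in a run one of pack3 may be knocked a few centimetres aside while the robot is not near it.
It also fails if it takes over 208 s, if anything falls off the work surface, if the arm or the gripper's body presses on something with over 40 N, if the wrist force passes 120 N, or if a joint passes its speed limit or range.

## Working session

There is one attempt and no reset: what is moved stays moved. The work goes in short steps, Python scripts to look and compute and a shell command to move; the robot and the scene stay as the last step left them, time stands still between calls to the robot, and variables do not carry over. Pictures are saved under pics/ and viewed, and the job is handed in when it is done.

```bash
mkdir -p pics
cat > h.py <<'E'
import numpy as np, cv2
from station import get_obs, read_camera, hand_in
def cam(n,save=None):
    c=read_camera(n); c['R']=cv2.Rodrigues(np.array(c['rvec'],float))[0]; c['t']=np.array(c['tvec'],float).ravel()
    c['f']=200/np.tan(np.radians(c['fovy'])/2)
    if save: cv2.imwrite('pics/'+save,c['color'][:,:,::-1])
    return c
def ray(c,u,v):
    d=np.array([(u-c['cx'])/c['f'],(v-c['cy'])/c['f'],1.]); return -c['R'].T@c['t'], c['R'].T@d
def onz(c,u,v,z):
    o,d=ray(c,u,v); return o+d*(z-o[2])/d[2]
def cloud(c):
    v,u=np.mgrid[0:400,0:640]; z=c['range_z']
    P=np.stack([(u-c['cx'])/c['f']*z,(v-c['cy'])/c['f']*z,z],-1)
    W=(P-c['t'])@c['R']; W[z<=0]=np.nan; return W
def proj(c,p):
    q=c['R']@np.array(p)+c['t']; return c['f']*q[0]/q[2]+c['cx'],c['f']*q[1]/q[2]+c['cy']
E
python3 - <<'E'
from h import *
o=get_obs(); print(o)
for n in ['scene','top','wrist']:
    c=cam(n,n+'0.png'); print(n,c['fovy'],c['cx'],c['cy'],-c['R'].T@c['t'],c['R'][2])
E
```

```text
{'t': 0.0, 'q': array([ 1.02494353,  0.47780261,  0.0223031 ,  1.55642011, -0.01147563,
        1.10929546, -0.0830871 ]), 'joint_vel': array([-6.02072921e-04,  2.36210929e-03, -1.21311364e-05,  1.51205225e-03,
       -1.22716408e-03,  6.62884050e-04, -1.00821574e-03]), 'joint_torque': array([-7.91177281e-04, -5.96459734e+01,  1.60778940e+00, -2.81204689e+01,
        1.24992180e-02,  9.30501177e-03,  6.39285463e-05]), 'eef_pos': array([ 0.28595858, -0.61094345,  0.30293644]), 'tool_rot': array([-4.22606572e-04,  8.43793500e-01, -5.36667235e-01, -7.93321704e-04]), 'contact_force': array([-0.57548884,  0.4379444 , -0.04831473]), 'torque': array([ 0.0686978 ,  0.0359609 , -0.00885046]), 'gripper_width': 1.0022546709711229}
scene 51.42725339510487 312.250257763113 198.30928912421328 [0.95830455 0.15478352 0.87511832] [-0.46871331 -0.1601453  -0.86871245]
top 42.51001946949203 316.97150152041354 209.94558302358269 [0.42124447 0.00841311 1.12513843] [ 0.14211278  0.00720936 -0.98982422]
wrist 63.68212430214502 322.616194326189 198.01421174121123 [ 0.35715962 -0.57885481  0.3728683 ] [-0.27669115 -0.12704028 -0.95252442]
```

View pics/scene0.png

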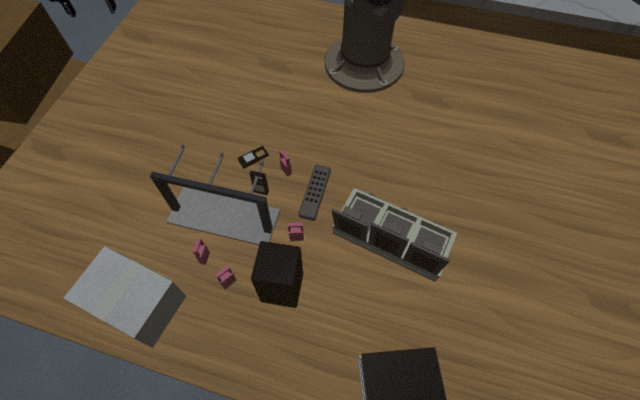

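View pics/top0.png

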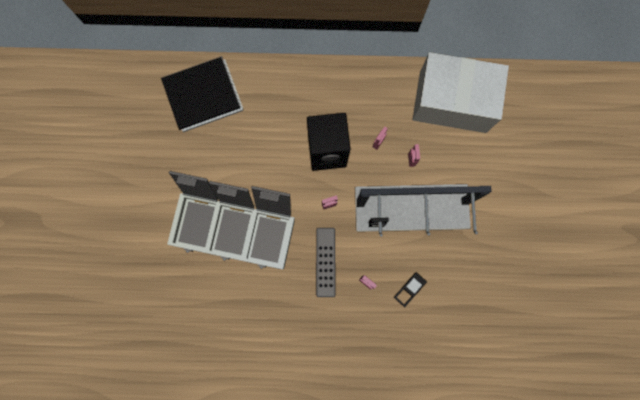

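View pics/wrist0.png

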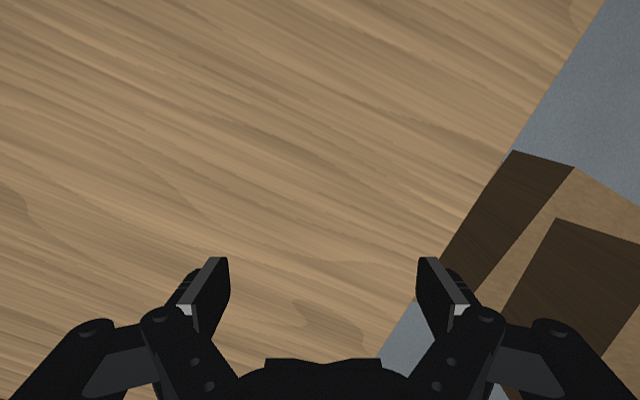

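The one hanging pack is on the left peg (top view, pixel 378,222). The loose pack lies at (410,289), and the remote is between the dock and the stand. Next I'll measure these.

Run:
```python
from h import *
from scipy.spatial.transform import Rotation as Ro
o=get_obs(); q=o['tool_rot']; print(Ro.from_quat(q[[1,2,3,0]]).as_matrix().round(3))
c=cam('top'); W=cloud(c); 
im=cv2.resize(c['color'][140:320,150:510,::-1],None,fx=2.2,fy=2.2,interpolation=cv2.INTER_CUBIC); cv2.imwrite('pics/topz.png',im)
# pegs at z .15
for n,p in dict(loopL=(378,222),tipL=(380,233),tipM=(427,232),tipR=(475,232),rootL=(379,196),rootR=(472,196)).items(): print(n,onz(c,*p,.15).round(3), W[p[1],p[0]].round(3))
for z0,z1 in [(.036,.048),(.015,.03),(.13,.17),(.05,.25)]:
    m=(W[...,2]>z0)&(W[...,2]<z1); 
    n,l,s,ce=cv2.connectedComponentsWithStats(m.astype(np.uint8))
    for i in range(1,n):
        if s[i,4]>30: P=W[l==i]; print((z0,z1),s[i],P.mean(0).round(3),[ (a[0].round(3),a[1].round(3)) for a in [(P[:,k].min(),P[:,k].max()) for k in range(3)]])
s=cam('scene'); cv2.imwrite('pics/scz.png',cv2.resize(s['color'][130:290,140:470,::-1],None,fx=2.4,fy=2.4,interpolation=cv2.INTER_CUBIC))
```

```text
[[ 0.424 -0.906 -0.001]
 [-0.906 -0.424  0.001]
 [-0.001  0.    -1.   ]]
loopL [ 0.541 -0.102  0.15 ] [ 0.541 -0.101  0.153]
tipL [ 0.52  -0.106  0.15 ] [ 0.519 -0.104  0.159]
tipM [ 0.524 -0.195  0.15 ] [ 0.523 -0.193  0.158]
tipR [ 0.527 -0.286  0.15 ] [ 0.525 -0.282  0.163]
rootL [ 0.591 -0.103  0.15 ] [ 0.591 -0.103  0.152]
rootR [ 0.596 -0.282  0.15 ] [ 0.596 -0.281  0.152]
(0.036, 0.048) [ 160   56   79   73 3358] [0.833 0.283 0.04 ] [(np.float64(0.75), np.float64(0.917)), (np.float64(0.196), np.float64(0.372)), (np.float64(0.036), np.float64(0.048))]
(0.036, 0.048) [415 113  78  15 153] [ 0.781 -0.275  0.042] [(np.float64(0.768), np.float64(0.796)), (np.float64(-0.358), np.float64(-0.192)), (np.float64(0.036), np.float64(0.048))]
(0.036, 0.048) [373 132  13  14  31] [ 0.735 -0.117  0.043] [(np.float64(0.723), np.float64(0.752)), (np.float64(-0.127), np.float64(-0.102)), (np.float64(0.036), np.float64(0.047))]
(0.036, 0.048) [410 148   7  15  58] [ 0.701 -0.186  0.044] [(np.float64(0.686), np.float64(0.717)), (np.float64(-0.195), np.float64(-0.182)), (np.float64(0.037), np.floa
[... 3643 characters left out ...]
185  134   51 1705] [ 0.588 -0.184  0.147] [(np.float64(0.515), np.float64(0.618)), (np.float64(-0.315), np.float64(-0.066)), (np.float64(0.05), np.float64(0.163))]
(0.05, 0.25) [251 186  40  31 846] [0.582 0.106 0.123] [(np.float64(0.561), np.float64(0.602)), (np.float64(0.069), np.float64(0.147)), (np.float64(0.05), np.float64(0.175))]
(0.05, 0.25) [321 195  16  10  75] [ 0.596 -0.008  0.071] [(np.float64(0.588), np.float64(0.604)), (np.float64(-0.023), np.float64(0.008)), (np.float64(0.051), np.float64(0.078))]
(0.05, 0.25) [361 275  15  13  72] [ 0.43  -0.091  0.072] [(np.float64(0.418), np.float64(0.442)), (np.float64(-0.105), np.float64(-0.077)), (np.float64(0.051), np.float64(0.078))]
```

View pics/topz.png

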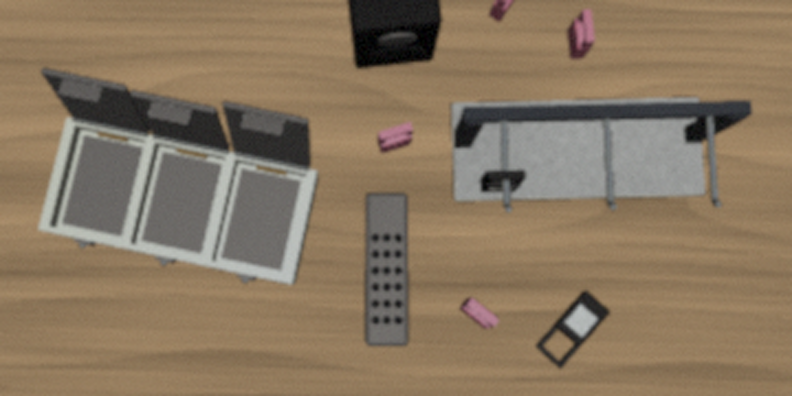

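View pics/scz.png

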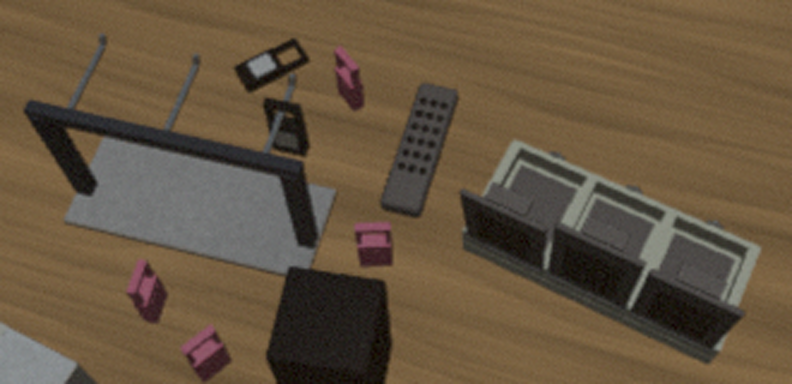

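```bash
cat >> h.py <<'E'
from scipy.spatial.transform import Rotation as Ro
def pose():
    o=get_obs(); q=o['tool_rot']; return o['eef_pos'].copy(),Ro.from_quat(q[[1,2,3,0]]),o
def toolR(xdir,zdir):
    x=np.array(xdir,float); z=np.array(zdir,float); z/=np.linalg.norm(z); x-=z*(x@z); x/=np.linalg.norm(x)
    return Ro.from_matrix(np.stack([x,np.cross(z,x),z],1))
def plan(p1,R1,n=None,start=None):
    p0,R0=start if start else pose()[:2]
    rv=(R0.inv()*R1).as_rotvec(); d=np.linalg.norm(np.array(p1)-p0); a=np.linalg.norm(rv)
    k=n or max(int(np.ceil(d/.038)),int(np.ceil(a/.118)),1)
    p=p0;R=R0
    print('n',k,'dist',round(d,4),'ang',round(a,3))
    for i in range(k):
        pt=p0+(p1-p0)*(i+1)/k; Rt=R0*Ro.from_rotvec(rv*(i+1)/k)
        s=R.inv().apply(pt-p); t=(R.inv()*Rt).as_rotvec()
        print([round(float(v),3) for v in t]+[round(float(v),4) for v in s]); p,R=pt,Rt
def st():
    p,R,o=pose(); print('t',round(o['t'],2),'p',p.round(4),'q',o['q'].round(3),'w',round(o['gripper_width'],3),'F',o['contact_force'].round(1)); print(R.as_matrix().round(3).tolist())
def hangR(al,yaw=.04):
    a=np.radians(al); c,s=np.cos(yaw),np.sin(yaw)
    return toolR([s,-c,0],[np.cos(a)*c,np.cos(a)*s,-np.sin(a)])
E
python3 - <<'E'
from h import *
R=hangR(35); pk=np.array([.54,-.102,.107])
p=pk-R.apply([0,0,.054])-np.array([.05,.002,-.06]); print(p)
plan(p,R)
E
```

```text
[ 0.44580117 -0.1057689   0.19797313]
n 15 dist 0.5404 ang 1.033
[0.063, 0.013, 0.024, -0.026, -0.0239, 0.0071]
[0.063, 0.013, 0.024, -0.0267, -0.0228, 0.0082]
[0.063, 0.013, 0.024, -0.0273, -0.0216, 0.0092]
[0.063, 0.013, 0.024, -0.028, -0.0203, 0.0102]
[0.063, 0.013, 0.024, -0.0286, -0.0189, 0.0111]
[0.063, 0.013, 0.024, -0.0292, -0.0175, 0.0119]
[0.063, 0.013, 0.024, -0.0297, -0.016, 0.0126]
[0.063, 0.013, 0.024, -0.0303, -0.0145, 0.0131]
[0.063, 0.013, 0.024, -0.0308, -0.0129, 0.0136]
[0.063, 0.013, 0.024, -0.0312, -0.0113, 0.014]
[0.063, 0.013, 0.024, -0.0317, -0.0096, 0.0142]
[0.063, 0.013, 0.024, -0.0321, -0.0079, 0.0144]
[0.063, 0.013, 0.024, -0.0324, -0.0062, 0.0144]
[0.063, 0.013, 0.024, -0.0327, -0.0045, 0.0143]
[0.063, 0.013, 0.024, -0.033, -0.0028, 0.0142]
```

```bash
python3 -m creep '[[[0.063,0.013,0.024,-0.026,-0.024,0.007,0.06],[0.063,0.013,0.024,-0.027,-0.023,0.008,0.06],[0.063,0.013,0.024,-0.027,-0.022,0.009,0.06],[0.063,0.013,0.024,-0.028,-0.02,0.01,0.06],[0.063,0.013,0.024,-0.029,-0.019,0.011,0.06],[0.063,0.013,0.024,-0.029,-0.018,0.012,0.06],[0.063,0.013,0.024,-0.03,-0.016,0.013,0.06],[0.063,0.013,0.024,-0.03,-0.014,0.013,0.06]]]'; python3 -c "
from h import *
st()
R=hangR(35); pk=np.array([.54,-.102,.107])
p=pk-R.apply([0,0,.054])-np.array([.05,.002,-.06]); plan(p,R)"
```

```text
t: 0.92
eef_pos: [0.3745, -0.3395, 0.2465]
tool_rot: [-0.183, 0.754, -0.602, 0.187]
contact_force: [3.1, 0.8, 0.8]
gripper_width: 0.702
t 0.92 p [ 0.3745 -0.3395  0.2465] q [ 1.101  0.222 -0.319  2.187 -0.737  0.518  0.063] w 0.702 F [3.1 0.8 0.8]
[[0.206, -0.84, 0.503], [-0.977, -0.209, 0.051], [0.062, -0.502, -0.863]]
n 7 dist 0.2491 ang 0.463
[0.061, 0.01, 0.024, -0.0309, -0.012, 0.0128]
[0.061, 0.01, 0.024, -0.0313, -0.0105, 0.0132]
[0.061, 0.01, 0.024, -0.0317, -0.0089, 0.0135]
[0.061, 0.01, 0.024, -0.032, -0.0074, 0.0137]
[0.061, 0.01, 0.024, -0.0323, -0.0058, 0.0138]
[0.061, 0.01, 0.024, -0.0326, -0.0041, 0.0137]
[0.061, 0.01, 0.024, -0.0328, -0.0025, 0.0136]
```

```bash
python3 -m creep '[[[0.061,0.01,0.024,-0.031,-0.012,0.013,0.06],[0.061,0.01,0.024,-0.031,-0.01,0.013,0.06],[0.061,0.01,0.024,-0.032,-0.009,0.013,0.06],[0.061,0.01,0.024,-0.032,-0.007,0.014,0.06],[0.061,0.01,0.024,-0.032,-0.006,0.014,0.06],[0.061,0.01,0.024,-0.033,-0.004,0.014,0.06],[0.061,0.01,0.024,-0.033,-0.002,0.014,0.06]]]'; python3 -c "
from h import *
st()
R=hangR(35); pk=np.array([.54,-.102,.107])
p=pk-R.apply([0,0,.054])-np.array([.05,.002,-.06]); plan(p,R)
cam('wrist','w1.png')"
```

```text
t: 1.5
eef_pos: [0.4116, -0.1812, 0.2626]
tool_rot: [-0.305, 0.687, -0.612, 0.245]
contact_force: [0.1, -0.0, -0.2]
gripper_width: 0.699
t 1.5 p [ 0.4116 -0.1812  0.2626] q [ 1.823  0.337 -1.388  2.403 -1.366  0.17   0.41 ] w 0.699 F [ 0.1 -0.  -0.2]
[[0.131, -0.692, 0.71], [-0.991, -0.065, 0.12], [-0.037, -0.719, -0.694]]
n 3 dist 0.1051 ang 0.187
[0.053, 0.031, 0.01, -0.0226, 0.006, 0.0261]
[0.053, 0.031, 0.01, -0.0234, 0.0076, 0.025]
[0.053, 0.031, 0.01, -0.024, 0.0091, 0.0238]
```

View pics/w1.png

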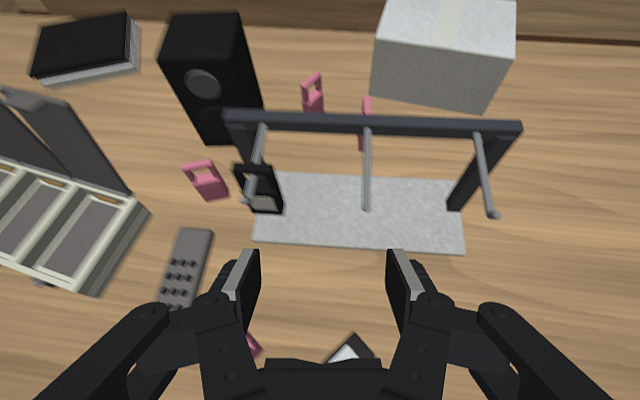

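```bash
cat > fit.py <<'E'
import numpy as np, itertools
from scipy.spatial.transform import Rotation as Ro
from scipy.optimize import least_squares
D=[([1.02494353,.47780261,.0223031,1.55642011,-.01147563,1.10929546,-.0830871],[.28595858,-.61094345,.30293644],[[.424,-.906,-.001],[-.906,-.424,.001],[-.001,0,-1]]),
([1.101,.222,-.319,2.187,-.737,.518,.063],[.3745,-.3395,.2465],[[0.206,-0.84,0.503],[-0.977,-0.209,0.051],[0.062,-0.502,-0.863]]),
([1.823,.337,-1.388,2.403,-1.366,.17,.41],[.4116,-.1812,.2626],[[0.131,-0.692,0.71],[-0.991,-0.065,0.12],[-0.037,-0.719,-0.694]])]
def fk(q,x,s):
    o1,o7,h,a,b,d,e,e2=x
    A=Ro.from_euler('z',s[0]*q[0]+o1)*Ro.from_euler('y',q[1])*Ro.from_euler('z',s[1]*q[2])
    B=A*Ro.from_euler('y',q[3])*Ro.from_euler('z',s[2]*q[4]); C=B*Ro.from_euler('y',q[5])
    p=np.array([0,0,h])+A.apply([e,0,a])+B.apply([-e,0,b])+C.apply([e2,0,d])
    return p,C*Ro.from_euler('z',s[3]*q[6]+o7)
if __name__=='__main__':
    best=[]
    for s in itertools.product([1,-1],repeat=4):
      for o1 in (-2,0,2):
       for o7 in (-2,0,2):
        def f(x):
            r=[]
            for q,p,R in D:
                pp,RR=fk(q,x,s); r+=list(pp-p)+list((RR.as_matrix()-np.array(R)).ravel())
            return np.array(r)
        k=least_squares(f,[o1,o7,.34,.4,.4,.2,0,0]); best.append((k.cost,s,k.x.round(4)))
    best.sort(key=lambda b:b[0])
    for b in best[:6]: print(b)
E
python3 fit.py
```

```text
(np.float64(0.001621236513748344), (-1, -1, -1, -1), array([-0.0212, -3.1596,  0.4583,  0.3706,  0.4786,  0.2427, -0.053 ,
       -0.1425]))
(np.float64(0.0016212365137483445), (-1, -1, -1, -1), array([-0.0212, -3.1596,  0.4583,  0.3706,  0.4786,  0.2427, -0.053 ,
       -0.1425]))
(np.float64(0.0016212365137483523), (-1, -1, -1, -1), array([-0.0212, -3.1596,  0.4583,  0.3706,  0.4786,  0.2427, -0.053 ,
       -0.1425]))
(np.float64(0.0016212365137483796), (-1, -1, -1, -1), array([-0.0212,  3.1236,  0.4583,  0.3706,  0.4786,  0.2427, -0.053 ,
       -0.1425]))
(np.float64(0.001621236513748563), (-1, -1, -1, -1), array([-0.0212,  3.1236,  0.4583,  0.3706,  0.4786,  0.2427, -0.053 ,
       -0.1425]))
(np.float64(0.001621236513748664), (-1, -1, -1, -1), array([-0.0212, -3.1596,  0.4583,  0.3706,  0.4786,  0.2427, -0.053 ,
       -0.1425]))
```

```bash
cat > fk2.py <<'E'
import numpy as np
from scipy.spatial.transform import Rotation as Ro
from scipy.optimize import least_squares
from fit import D
E=lambda ax,a: Ro.from_euler(ax,a)
def frames(q,o1=0,o7=np.pi):
    A0=E('z',-q[0]+o1); A=A0*E('y',q[1])*E('z',-q[2]); B=A*E('y',q[3])*E('z',-q[4]); C=B*E('y',q[5]); T=C*E('z',-q[6]+o7)
    return A0,A,B,C,T
def fk(q,x):
    A0,A,B,C,T=frames(q)
    p=np.array([0,0,0.])+A0.apply([0,0,x[0]])+A.apply(x[1:4])+B.apply(x[4:7])+C.apply(x[7:10])
    return p,T
def fit(D,reg=.01):
    f=lambda x: np.concatenate([fk(q,x)[0]-p for q,p,_ in D]+[reg*(x-x0)])
    x0=np.array([.34,0,0,.4,0,0,.4,0,0,.2]); k=least_squares(f,x0); return k.x
if __name__=='__main__':
    for q,p,R in D: print((frames(q)[4].as_matrix()-np.array(R)).round(3).tolist())
    x=fit(D); print(x.round(4)); 
    for q,p,R in D: print((fk(q,x)[0]-p).round(4))
E
python3 fk2.py
```

```text
[[-0.0, 0.0, 0.0], [0.0, 0.0, 0.001], [-0.001, 0.0, 0.0]]
[[-0.0, 0.001, 0.0], [0.0, 0.0, 0.0], [0.0, -0.0, 0.0]]
[[-0.0, -0.0, -0.0], [0.0, 0.0, -0.0], [0.0, 0.0, -0.0]]
[ 0.3367  0.0186 -0.0205  0.4966  0.0205 -0.0206  0.4378 -0.0456 -0.0206
  0.2527]
[ 0.0002 -0.0002 -0.0004]
[-0.0005  0.0002  0.0011]
[ 0.0004  0.0001 -0.0007]
```

```bash
cat > ik.py <<'E'
import numpy as np
from fk2 import *
lo=np.array([-2.96,-.34,-1.41,.24,-1.37,.17,-2.96])+.02; hi=np.array([2.96,2.1,1.46,2.44,4.51,1.92,2.96])-.02
X=fit(D)
def ik(p,R,n=80,seed=0,w=.02,ref=None):
    rng=np.random.default_rng(seed); out=[]
    for _ in range(n):
        q0=rng.uniform(lo,hi)
        f=lambda q:(lambda a:np.concatenate([(a[0]-p)*5,(R.inv()*a[1]).as_rotvec()]))(fk(q,X))
        k=least_squares(f,q0,bounds=(lo,hi),max_nfev=60)
        if k.cost<1e-5 and not any(np.linalg.norm(k.x-o)<.3 for o in out): out.append(k.x)
    return out
E
python3 - <<'E'
from h import *
from ik import ik
pk=np.array([.54,-.102,.107])
for al in (0,20,35,50):
    R=hangR(al)
    for nm,p in (('grasp',pk-R.apply([0,0,.054])),('pre',pk-R.apply([0,0,.1]))):
        s=ik(p,R,60); print(al,nm,len(s)); 
        for q in sorted(s,key=lambda q:abs(q[2]))[:4]: print(q.round(2))
E
```

```text
0 grasp 2
[ 1.07  1.22 -0.41  2.42  4.    1.56  2.17]
[ 1.39  1.45 -0.68  2.39  4.08  1.23  2.43]
0 pre 1
[ 1.9   1.88 -0.85  2.42  4.13  0.7   2.85]
20 grasp 0
20 pre 0
35 grasp 0
35 pre 0
50 grasp 5
[ 0.54  0.46 -0.24  2.32  3.63  0.31  1.45]
[-0.39  0.55  0.75  2.32  4.11  0.6   0.68]
[ 1.23  0.77 -1.    2.42  2.6   0.46  2.77]
[-0.76  0.89  1.23  2.34  4.19  0.96  0.36]
50 pre 6
[0.28 0.32 0.03 2.36 3.99 0.31 1.02]
[-0.08  0.34  0.41  2.37  4.12  0.39  0.82]
[ 0.76  0.37 -0.45  2.37  3.64  0.24  1.47]
[ 1.01  0.44 -0.7   2.4   3.28  0.24  1.92]
```

```bash
cat > s.py <<'E'
from h import *
from ik import ik
pk=np.array([.54,-.102,.107])
import sys
for al in (10,20,30,40):
  for sg in (1,-1):
    R=hangR(al)
    if sg<0: R=R*Ro.from_euler('z',np.pi)
    for nm,p in (('grasp',pk-R.apply([0,0,.063])),):
        s=ik(p,R,200,seed=al); print(al,sg,nm,len(s)); 
        for q in sorted(s,key=lambda q:abs(q[2]))[:6]: print('  ',q.round(2))
E
time python3 s.py
```

```text
10 1 grasp 0
10 -1 grasp 0
20 1 grasp 0
20 -1 grasp 0
30 1 grasp 0
30 -1 grasp 0
40 1 grasp 0
40 -1 grasp 0
real	3m24.551s
user	3m24.850s
sys	0m0.128s
```

```bash
cat > sim.py <<'E'
from h import *
from fk2 import fk,fit,D
X=fit(D)
LO=np.array([-2.96,-.34,-1.41,.24,-1.37,.17,-2.96]); HI=np.array([2.96,2.1,1.46,2.44,4.51,1.92,2.96])
def jac(q):
    p,R=fk(q,X); J=np.zeros((6,7))
    for i in range(7):
        d=q.copy(); d[i]+=1e-5; a,b=fk(d,X); J[:3,i]=(a-p)/1e-5; J[3:,i]=(b*R.inv()).as_rotvec()/1e-5
    return p,R,J
def solve(q,p1,R1,it=15,lam=.03):
    q=q.copy()
    for _ in range(it):
        p,R,J=jac(q); e=np.r_[p1-p,(R1*R.inv()).as_rotvec()]
        free=np.ones(7,bool)
        for _ in range(4):
            Jf=J*free; dq=Jf.T@np.linalg.solve(Jf@Jf.T+lam**2*np.eye(6),e)
            bad=((q+dq<LO)|(q+dq>HI))&free
            if not bad.any(): break
            free&=~bad
        q=np.clip(q+dq,LO,HI)
        if np.linalg.norm(e)<1e-4: break
    return q
def run(q,rows):
    for r in rows:
        p,R=fk(q,X); R1=R*Ro.from_rotvec(r[:3]); p1=p+R.apply(r[3:6]); q=solve(q,p1,R1)
    return q
E
python3 - <<'E'
from sim import *
q=np.array(D[0][0]); rows0=[[0.063,0.013,0.024,-0.026,-0.024,0.007],[0.063,0.013,0.024,-0.027,-0.023,0.008],[0.063,0.013,0.024,-0.027,-0.022,0.009],[0.063,0.013,0.024,-0.028,-0.02,0.01],[0.063,0.013,0.024,-0.029,-0.019,0.011],[0.063,0.013,0.024,-0.029,-0.018,0.012],[0.063,0.013,0.024,-0.03,-0.016,0.013],[0.063,0.013,0.024,-0.03,-0.014,0.013]]
q=run(q,rows0); print(q.round(3),D[1][0]); p,R=fk(q,X); print(p)
q=np.array(D[2][0]); 
# retreat then roll
for sgn in (1,-1):
    z=np.array(D[2][0]); 
    for k in range(64):
        z=run(z,[[0,0,sgn*.11,0,0,0]])
        if k%8==7: p,R=fk(z,X); print(sgn,k,z.round(2),p.round(3),R.as_matrix()[:,2].round(2))
E
```

```text
[ 1.035  0.224 -0.238  2.174 -0.725  0.557  0.069] [1.101, 0.222, -0.319, 2.187, -0.737, 0.518, 0.063]
[ 0.37122294 -0.34093852  0.24651387]
1 7 [ 1.82  0.34 -1.39  2.4  -1.37  0.17 -0.47] [ 0.412 -0.181  0.262] [ 0.71  0.12 -0.69]
1 15 [ 1.82  0.33 -1.38  2.4  -1.37  0.17 -1.35] [ 0.412 -0.181  0.262] [ 0.71  0.12 -0.69]
1 23 [ 1.82  0.34 -1.39  2.4  -1.37  0.17 -2.23] [ 0.412 -0.181  0.262] [ 0.71  0.12 -0.69]
1 31 [ 1.84  0.48 -1.26  2.4  -1.37  0.17 -2.89] [ 0.385 -0.219  0.227] [ 0.72  0.13 -0.68]
1 39 [ 2.08  1.04 -0.87  2.4  -1.37  0.17 -2.89] [ 0.242 -0.266  0.054] [ 0.77  0.15 -0.63]
1 47 [ 2.47  1.48 -0.42  2.4  -1.37  0.17 -2.89] [ 0.115 -0.136 -0.085] [ 0.81  0.1  -0.58]
1 55 [ 2.8   1.65  0.13  2.43 -1.37  0.17 -2.89] [ 0.065  0.094 -0.092] [ 0.8   0.19 -0.57]
1 63 [ 2.8   1.57  0.7   2.43 -1.37  0.17 -2.89] [-0.042  0.294  0.007] [ 0.64  0.51 -0.58]
-1 7 [ 1.82  0.34 -1.39  2.4  -1.36  0.17  1.29] [ 0.412 -0.181  0.262] [ 0.71  0.12 -0.69]
-1 15 [ 1.82  0.34 -1.39  2.4  -1.36  0.17  2.17] [ 0.412 -0.181  0.262] [ 0.71  0.12 -0.69]
-1 23 [ 1.82  0.34 -1.39  2.39 -1.26  0.17  2.94] [ 0.417 -0.187  0.266] [ 0.71  0.12 -0.7 ]
-1 31 [ 1.77  0.43 -1.39  2.3  -0.36  0.17  2.94] [ 0.463 -0.233  0.288] [ 0.67  0.14 -0.73]
-1 39 [ 1.77  0.62 -1.41  2.3   0.61  0.17  2.96] [ 0.485 -0.251  0.283] [ 0.66  0.14 -0.73]
-1 47 [ 1.72  0.79 -1.35  2.34  1.61  0.21  2.96] [ 0.494 -0.225  0.251] [ 0.67  0.13 -0.73]
-1 55 [ 1.57  0.76 -1.15  2.35  2.49  0.17  2.96] [ 0.496 -0.185  0.215] [ 0.69  0.1  -0.72]
-1 63 [ 1.38  0.65 -0.96  2.31  3.28  0.17  2.96] [ 0.494 -0.163  0.192] [ 0.7   0.09 -0.71]
```

Run:
```python
from sim import *
q=np.array(D[2][0]); p,R=fk(q,X)
def go(q,p1,R1,n):
    p0,R0=fk(q,X); rv=(R0.inv()*R1).as_rotvec()
    for i in range(n): q=solve(q,p0+(p1-p0)*(i+1)/n,R0*Ro.from_rotvec(rv*(i+1)/n))
    return q
for tgt in ([.45,-.1,.40],[.5,0,.40],[.5,-.1,.45],[.55,0,.4]):
  for al in (45,55):
    R1=hangR(al)
    z=go(q,np.array(tgt),R1,12); print(tgt,al,'start',z.round(2),fk(z,X)[0].round(3))
    for k in range(57):
        p,_=fk(z,X); 
        Rt=R1*Ro.from_euler('z',-.11*(k+1)); z=solve(z,np.array(tgt),Rt)
        if k%14==0 or k==56: print(k,z.round(2),fk(z,X)[0].round(3),fk(z,X)[1].as_matrix()[:,2].round(2))
```

```text
[0.45, -0.1, 0.4] 45 start [ 1.15 -0.32 -0.81  2.32 -1.11  0.51 -0.39] [ 0.45 -0.1   0.4 ]
0 [ 1.13 -0.32 -0.79  2.32 -1.09  0.5  -0.29] [ 0.45 -0.1   0.4 ] [ 0.71  0.03 -0.71]
14 [ 0.82 -0.25 -0.56  2.33 -0.94  0.39  1.11] [ 0.45 -0.1   0.4 ] [ 0.71  0.03 -0.71]
28 [ 0.49 -0.23 -0.29  2.35 -0.77  0.31  2.49] [ 0.45 -0.1   0.4 ] [ 0.71  0.03 -0.71]
42 [-0.58 -0.31  0.65  2.44  0.4   0.19  2.96] [ 0.455 -0.101  0.404] [ 0.71  0.03 -0.71]
56 [-1.29 -0.34  1.38  2.44  2.05  0.17  2.96] [ 0.499 -0.065  0.36 ] [ 0.75  0.01 -0.66]
[0.45, -0.1, 0.4] 55 start [ 1.27 -0.34 -0.93  2.24 -0.82  0.65 -0.69] [ 0.45 -0.1   0.4 ]
0 [ 1.25 -0.33 -0.91  2.25 -0.8   0.64 -0.59] [ 0.45 -0.1   0.4 ] [ 0.57  0.02 -0.82]
14 [ 0.89 -0.25 -0.65  2.27 -0.59  0.54  0.76] [ 0.45 -0.1   0.4 ] [ 0.57  0.02 -0.82]
28 [ 0.57 -0.22 -0.38  2.28 -0.43  0.49  2.16] [ 0.45 -0.1   0.4 ] [ 0.57  0.02 -0.82]
42 [-0.69 -0.34  0.7   2.35  0.38  0.46  2.96] [ 0.451 -0.099  0.399] [ 0.57  0.02 -0.82]
56 [-1.66 -0.29  1.38  2.44  1.69  0.41  2.96] [0.508 0.048 0.342] [ 0.7  -0.   -0.72]
[0.5, 0, 0.4] 45 start [ 0.97 -0.23 -1.02
[... 2361 characters left out ...]
.03 -0.71]
42 [ 0.49 -0.07 -0.6   2.25  0.13  0.17  2.96] [ 0.55  -0.     0.418] [ 0.7   0.03 -0.71]
56 [-1.61 -0.31  1.41  2.43  1.86  0.35  2.93] [0.519 0.027 0.352] [ 0.73  0.02 -0.68]
[0.55, 0, 0.4] 55 start [ 1.33 -0.1  -1.41  2.15 -0.14  0.4  -1.53] [ 0.55 -0.    0.4 ]
0 [ 1.3  -0.09 -1.39  2.16 -0.12  0.39 -1.44] [0.55 0.   0.4 ] [ 0.57  0.02 -0.82]
14 [ 1.04 -0.05 -1.15  2.17  0.    0.39 -0.01] [0.55 0.   0.4 ] [ 0.57  0.02 -0.82]
28 [ 0.9  -0.04 -1.01  2.17  0.04  0.39  1.51] [0.55 0.   0.4 ] [ 0.57  0.02 -0.82]
42 [ 0.34 -0.02 -0.48  2.18  0.16  0.37  2.92] [0.553 0.007 0.396] [ 0.57  0.02 -0.82]
56 [-1.8  -0.24  1.45  2.44  1.62  0.4   2.96] [0.5   0.081 0.329] [ 0.67  0.01 -0.75]
```

```bash
cat > jp.py <<'E'
from sim import *
def jpath(qs,n):  # qs list of waypoints
    out=[]
    for a,b,k in zip(qs[:-1],qs[1:],n):
        for i in range(k): out.append(a+(b-a)*(i+1)/k)
    return out
def track(q,path,show=10,lam=.03):
    rows=[]
    for i,g in enumerate(path):
        p,R=fk(q,X); p1,R1=fk(g,X)
        t=(R.inv()*R1).as_rotvec(); s=R.inv().apply(p1-p)
        ta=np.linalg.norm(t); sa=np.linalg.norm(s); t*=min(1,.12/ta); s*=min(1,.041/sa)
        rows.append(list(t.round(3))+list(s.round(3)))
        q=run(q,[rows[-1]])
        if i%show==show-1: print(i,'goal',g.round(2),'got',q.round(2),fk(q,X)[0].round(3),'tip',(fk(q,X)[0]+fk(q,X)[1].apply([0,0,.073])).round(3),'turn',ta.round(3))
    return q,rows
E
python3 - <<'E'
from jp import *
from ik import ik
pk=np.array([.54,-.102,.107]);R=hangR(50)
p=pk-R.apply([0,0,.12])+np.array([0,0,.04])
q=np.array(D[2][0]); 
qb=np.array([.54,.4,-.24,2.32,3.63,.31,1.45])
qb=solve(qb,p,R,60); print('qb',qb.round(3),fk(qb,X)[0],p)
qm=(q+qb)/2; qm[1]-=.25; qm[5]=.3
pa=jpath([q,qm,qb],[26,26]); track(q,pa,6)
E
```

```text
qb [ 0.36   0.163 -0.107  2.362  4.397  0.183  0.559] [ 0.46292607 -0.10508028  0.23891318] [ 0.46292719 -0.10508456  0.23892533]
5 goal [ 1.65  0.26 -1.24  2.4  -0.7   0.2   0.43] got [ 1.6   0.23 -1.17  2.39 -0.83  0.23  0.53] [ 0.403 -0.197  0.246] tip [ 0.446 -0.189  0.187] turn 0.153
11 goal [ 1.49  0.18 -1.09  2.39 -0.04  0.23  0.44] got [ 1.35  0.15 -0.94  2.37 -0.27  0.26  0.61] [ 0.405 -0.223  0.253] tip [ 0.439 -0.224  0.188] turn 0.187
17 goal [ 1.32  0.1  -0.94  2.39  0.63  0.26  0.46] got [ 1.12  0.09 -0.75  2.37  0.4   0.26  0.58] [ 0.424 -0.246  0.285] tip [ 0.453 -0.261  0.219] turn 0.218
23 goal [ 1.15  0.03 -0.8   2.38  1.29  0.29  0.48] got [ 1.03  0.02 -0.69  2.36  1.09  0.3   0.56] [ 0.456 -0.251  0.337] tip [ 0.488 -0.281  0.279] turn 0.243
29 goal [ 0.98  0.03 -0.65  2.38  1.96  0.28  0.5 ] got [ 1.01  0.03 -0.71  2.38  1.83  0.31  0.51] [ 0.494 -0.221  0.359] tip [ 0.536 -0.256  0.311] turn 0.223
35 goal [ 0.81  0.06 -0.5   2.37  2.62  0.25  0.51] got [ 1.03  0.07 -0.74  2.39  2.49  0.29  0.58] [ 0.514 -0.169  0.343] tip [ 0.566 -0.196  0.299] turn 0.191
41 goal [ 0.64  0.1  -0.35  2.37  3.29  0.23  0.53] got [ 1.07  0.14 -0.8   2.4   3.04  0.26  0.77] [ 0.507 -0.123  0.306] tip [ 0.563 -0.137  0.262] turn 0.167
47 goal [ 0.47  0.14 -0.21  2.36  3.95  0.2   0.55] got [ 1.11  0.21 -0.83  2.39  3.5   0.18  1.07] [ 0.482 -0.102  0.263] tip [ 0.534 -0.105  0.212] turn 0.152
```

```bash
cat > nx.py <<'E'
from jp import *
import sys
pk=np.array([.54,-.102,.107]);R=hangR(50)
p=pk-R.apply([0,0,.12])+np.array([0,0,.04])
q0=np.array(D[2][0]); qb=np.array([.54,.4,-.24,2.32,3.63,.31,1.45]); qb=solve(qb,p,R,60)
qm=(q0+qb)/2; qm[1]-=.25; qm[5]=.3
pa=jpath([q0,qm,qb],[30,30]); a,b=int(sys.argv[1]),int(sys.argv[2])
q=get_obs()['q']; st()
z,rows=track(q,pa[a:b],50)
print('end',z.round(2),'goal',pa[b-1].round(2))
print('['+','.join('['+','.join('%g'%round(v,2 if i<3 else 3) for i,v in enumerate(r))+',0.06]' for r in rows)+']')
E
python3 nx.py 0 20
```

```text
t 1.55 p [ 0.4121 -0.1773  0.265 ] q [ 1.834  0.335 -1.406  2.404 -1.366  0.172  0.405] w 0.701 F [ 0.   2.4 -0.3]
[[0.135, -0.689, 0.712], [-0.99, -0.066, 0.124], [-0.038, -0.722, -0.691]]
end [ 1.09  0.09 -0.71  2.39  0.45  0.24  0.55] goal [ 1.34  0.11 -0.96  2.39  0.56  0.26  0.46]
[[-0.03,-0,-0.1,0.004,0.006,0.002,0.06],[-0.02,-0.01,-0.11,0.002,0.004,0.001,0.06],[-0.02,-0.01,-0.1,0.001,0.003,0.001,0.06],[-0.02,-0.01,-0.11,0.001,0.004,0,0.06],[-0.02,-0.01,-0.1,0.002,0.003,0.001,0.06],[-0.02,-0.01,-0.11,0.001,0.003,-0,0.06],[-0.03,-0.01,-0.1,0.002,0.003,-0,0.06],[-0.02,-0.01,-0.1,0.002,0.003,-0.001,0.06],[-0.03,-0.01,-0.1,0.002,0.003,-0,0.06],[-0.02,-0.01,-0.1,0.002,0.003,-0.001,0.06],[-0.03,-0.01,-0.1,0.002,0.003,-0.001,0.06],[-0.03,-0.02,-0.1,0.003,0.003,-0.001,0.06],[-0.03,-0.01,-0.1,0.002,0.003,-0.002,0.06],[-0.03,-0.02,-0.1,0.003,0.004,-0.001,0.06],[-0.03,-0.02,-0.1,0.003,0.004,-0.002,0.06],[-0.03,-0.02,-0.1,0.003,0.004,-0.003,0.06],[-0.03,-0.02,-0.1,0.003,0.005,-0.002,0.06],[-0.03,-0.02,-0.1,0.003,0.004,-0.003,0.06],[-0.03,-0.02,-0.1,0.003,0.006,-0.003,0.06],[-0.03,-0.02,-0.1,0.003,0.005,-0.003,0.06]]
```

```bash
python3 -m creep '[[[-0.03,0,-0.1,0.004,0.006,0.002,0.06],[-0.02,-0.01,-0.11,0.002,0.004,0.001,0.06],[-0.02,-0.01,-0.1,0.001,0.003,0.001,0.06],[-0.02,-0.01,-0.11,0.001,0.004,0,0.06],[-0.02,-0.01,-0.1,0.002,0.003,0.001,0.06],[-0.02,-0.01,-0.11,0.001,0.003,0,0.06],[-0.03,-0.01,-0.1,0.002,0.003,0,0.06],[-0.02,-0.01,-0.1,0.002,0.003,-0.001,0.06],[-0.03,-0.01,-0.1,0.002,0.003,0,0.06],[-0.02,-0.01,-0.1,0.002,0.003,-0.001,0.06],[-0.03,-0.01,-0.1,0.002,0.003,-0.001,0.06],[-0.03,-0.02,-0.1,0.003,0.003,-0.001,0.06],[-0.03,-0.01,-0.1,0.002,0.003,-0.002,0.06],[-0.03,-0.02,-0.1,0.003,0.004,-0.001,0.06],[-0.03,-0.02,-0.1,0.003,0.004,-0.002,0.06],[-0.03,-0.02,-0.1,0.003,0.004,-0.003,0.06],[-0.03,-0.02,-0.1,0.003,0.005,-0.002,0.06],[-0.03,-0.02,-0.1,0.003,0.004,-0.003,0.06],[-0.03,-0.02,-0.1,0.003,0.006,-0.003,0.06],[-0.03,-0.02,-0.1,0.003,0.005,-0.003,0.06]]]'; python3 nx.py 20 40
```

```text
t: 3.22
eef_pos: [0.417, -0.2513, 0.2863]
tool_rot: [0.195, 0.929, 0.277, 0.151]
contact_force: [-0.8, -0.4, -0.3]
gripper_width: 0.704
t 3.22 p [ 0.417  -0.2513  0.2863] q [ 1.041  0.07  -0.705  2.252  0.473  0.392  0.529] w 0.704 F [-0.8 -0.4 -0.3]
[[0.801, 0.456, 0.388], [0.573, -0.771, -0.278], [0.172, 0.445, -0.879]]
end [ 0.97  0.06 -0.66  2.38  2.46  0.27  0.53] goal [ 0.85  0.05 -0.53  2.38  2.48  0.26  0.51]
[[0.02,0.02,-0.08,-0.022,-0.032,0.013,0.06],[-0.03,-0.02,-0.1,-0.007,-0.01,0.003,0.06],[-0.03,-0.02,-0.1,0.003,0.007,-0.004,0.06],[-0.03,-0.02,-0.1,0.002,0.007,-0.004,0.06],[-0.03,-0.02,-0.1,0.002,0.008,-0.004,0.06],[-0.03,-0.02,-0.1,0.002,0.008,-0.005,0.06],[-0.03,-0.02,-0.1,0.001,0.009,-0.005,0.06],[-0.03,-0.02,-0.1,0.001,0.008,-0.004,0.06],[-0.03,-0.02,-0.1,0,0.009,-0.005,0.06],[-0.03,-0.02,-0.1,-0,0.01,-0.005,0.06],[-0.03,-0,-0.1,0.004,0.006,-0,0.06],[-0.03,-0,-0.1,0.005,0.007,-0,0.06],[-0.03,-0,-0.1,0.004,0.006,-0,0.06],[-0.03,-0,-0.1,0.005,0.007,-0,0.06],[-0.03,-0,-0.1,0.005,0.007,0,0.06],[-0.03,-0,-0.1,0.005,0.006,0,0.06],[-0.03,-0,-0.1,0.004,0.007,0,0.06],[-0.03,-0,-0.1,0.005,0.007,0.001,0.06],[-0.03,-0,-0.1,0.005,0.007,-0,0.06],[-0.03,-0,-0.1,0.004,0.007,0,0.06]]
```

Tracking well, so I'll carry on.

```bash
python3 -m creep '[[[0.02,0.02,-0.08,-0.02,-0.03,0.013,0.06],[-0.03,-0.02,-0.1,-0.007,-0.01,0.003,0.06],[-0.03,-0.02,-0.1,0.003,0.007,-0.004,0.06],[-0.03,-0.02,-0.1,0.002,0.007,-0.004,0.06],[-0.03,-0.02,-0.1,0.002,0.008,-0.004,0.06],[-0.03,-0.02,-0.1,0.002,0.008,-0.005,0.06],[-0.03,-0.02,-0.1,0.001,0.009,-0.005,0.06],[-0.03,-0.02,-0.1,0.001,0.008,-0.004,0.06],[-0.03,-0.02,-0.1,0,0.009,-0.005,0.06],[-0.03,-0.02,-0.1,0,0.01,-0.005,0.06],[-0.03,0,-0.1,0.004,0.006,0,0.06],[-0.03,0,-0.1,0.005,0.007,0,0.06],[-0.03,0,-0.1,0.004,0.006,0,0.06],[-0.03,0,-0.1,0.005,0.007,0,0.06],[-0.03,0,-0.1,0.005,0.007,0,0.06],[-0.03,0,-0.1,0.005,0.006,0,0.06],[-0.03,0,-0.1,0.004,0.007,0,0.06],[-0.03,0,-0.1,0.005,0.007,0.001,0.06],[-0.03,0,-0.1,0.005,0.007,0,0.06],[-0.03,0,-0.1,0.004,0.007,0,0.06]]]'; python3 nx.py 40 60
```

```text
t: 4.88
eef_pos: [0.4651, -0.1683, 0.3114]
tool_rot: [0.435, 0.167, 0.88, -0.093]
contact_force: [-0.1, 0.1, 0.3]
gripper_width: 0.702
t 4.88 p [ 0.4651 -0.1683  0.3114] q [ 0.941  0.019 -0.817  2.435  2.312  0.309  0.672] w 0.702 F [-0.1  0.1  0.3]
[[-0.566, 0.375, 0.734], [0.213, 0.927, -0.309], [-0.796, -0.019, -0.604]]
end [ 0.43  0.16 -0.18  2.36  4.39  0.17  0.57] goal [ 0.36  0.16 -0.11  2.36  4.4   0.18  0.56]
[[0.05,-0.01,0.04,-0.01,-0.038,0.013,0.06],[-0.03,-0,-0.1,-0.005,-0.024,0.014,0.06],[-0.03,-0,-0.1,0.004,0.007,0,0.06],[-0.03,-0,-0.1,0.005,0.008,0.001,0.06],[-0.03,-0,-0.1,0.004,0.007,0,0.06],[-0.03,-0,-0.1,0.004,0.008,0.001,0.06],[-0.03,-0,-0.1,0.004,0.007,0,0.06],[-0.03,-0,-0.1,0.004,0.008,0.001,0.06],[-0.03,-0,-0.1,0.003,0.007,0.001,0.06],[-0.02,-0,-0.1,0.004,0.008,0,0.06],[-0.03,-0,-0.1,0.003,0.007,0.001,0.06],[-0.02,-0.01,-0.1,0.003,0.008,0.001,0.06],[-0.02,-0,-0.1,0.003,0.007,0.001,0.06],[-0.02,-0.01,-0.1,0.003,0.007,0.001,0.06],[-0.02,-0.01,-0.1,0.003,0.007,0.001,0.06],[-0.02,-0.01,-0.1,0.002,0.007,0.001,0.06],[-0.03,-0.01,-0.1,0.003,0.003,-0.002,0.06],[-0.02,-0.01,-0.1,0.002,0.005,0,0.06],[-0.02,-0.01,-0.1,0.002,0.006,0.001,0.06],[-0.02,-0.01,-0.1,0.002,0.005,0.001,0.06]]
```

```bash
cat > go.py <<'E'
from jp import *
# append actual joints/poses to refine FK
def rows_to(p1,R1,n=None,w=0.06,q=None,show=True):
    q=get_obs()['q'] if q is None else q
    P0,R0=pose()[:2]; rv=(R0.inv()*R1).as_rotvec(); d=np.linalg.norm(p1-P0); a=np.linalg.norm(rv)
    n=n or max(int(np.ceil(d/.038)),int(np.ceil(a/.115)),1)
    p,R=P0,R0; rows=[]
    for i in range(n):
        pt=P0+(p1-P0)*(i+1)/n; Rt=R0*Ro.from_rotvec(rv*(i+1)/n)
        rows.append(np.r_[(R.inv()*Rt).as_rotvec(),R.inv().apply(pt-p)]); p,R=pt,Rt
    z=run(q,rows); pe,Re=fk(z,X)
    print('n',n,'dist',d.round(3),'ang',a.round(3),'q end',z.round(2)); 
    po,Rox=fk(q,X); print('model end err (mm)',((pe-p1-(po-P0))*1000).round(1),'ang',np.linalg.norm((Re.inv()*R1).as_rotvec()).round(3))
    print('['+','.join('['+','.join('%g'%(round(v,3)+0) for v in r)+',%g]'%w for r in rows)+']')
    return z
E
python3 - <<'E'
from go import *
pk=np.array([.54,-.102,.107])
for al in (50,55):
  R=hangR(al); p=pk-R.apply([0,0,.12])+np.array([0,0,.04])
  z=rows_to(p,R)
  g=pk-R.apply([0,0,.06]); z2=solve(z,g,R,40); print('grasp',z2.round(2),(fk(z2,X)[0]-g).round(3))
E
```

```text
n 17 dist 0.096 ang 1.881 q end [ 1.15  0.31 -1.09  2.41  2.3   0.17  2.68]
model end err (mm) [ 0.   0.  -0.1] ang 0.0
[[-0.026,-0.005,-0.108,0.004,0.003,0.001,0.06],[-0.026,-0.005,-0.108,0.004,0.004,0.001,0.06],[-0.026,-0.005,-0.108,0.003,0.004,0.001,0.06],[-0.026,-0.005,-0.108,0.003,0.005,0.002,0.06],[-0.026,-0.005,-0.108,0.002,0.005,0.002,0.06],[-0.026,-0.005,-0.108,0.002,0.005,0.002,0.06],[-0.026,-0.005,-0.108,0.001,0.005,0.002,0.06],[-0.026,-0.005,-0.108,0.001,0.005,0.002,0.06],[-0.026,-0.005,-0.108,0,0.005,0.002,0.06],[-0.026,-0.005,-0.108,0,0.005,0.002,0.06],[-0.026,-0.005,-0.108,-0.001,0.005,0.002,0.06],[-0.026,-0.005,-0.108,-0.001,0.005,0.003,0.06],[-0.026,-0.005,-0.108,-0.002,0.005,0.003,0.06],[-0.026,-0.005,-0.108,-0.002,0.004,0.003,0.06],[-0.026,-0.005,-0.108,-0.003,0.004,0.003,0.06],[-0.026,-0.005,-0.108,-0.003,0.004,0.003,0.06],[-0.026,-0.005,-0.108,-0.003,0.003,0.003,0.06]]
grasp [ 1.1   0.63 -0.83  2.4   2.86  0.36  2.43] [-0. -0.  0.]
n 17 dist 0.092 ang 1.903 q end [ 0.96  0.31 -0.92  2.4   2.09  0.17  2.84]
model end err (mm) [ -5.6   8.9 -27.8] ang 0.015
[[-0.029,0,-0.108,0.004,0.004,0.001,0.06],[-0.029,0,-0.108,0.003,0.004,0.002,0.06],[-0.029,0,-0.108,0.003,0.004,0.002,0.06],[-0.029,0,-0.108,0.002,0.005,0.002,0.06],[-0.029,0,-0.108,0.002,0.005,0.002,0.06],[-0.029,0,-0.108,0.001,0.005,0.002,0.06],[-0.029,0,-0.108,0.001,0.005,0.002,0.06],[-0.029,0,-0.108,0,0.005,0.002,0.06],[-0.029,0,-0.108,0,0.005,0.003,0.06],[-0.029,0,-0.108,-0.001,0.005,0.003,0.06],[-0.029,0,-0.108,-0.001,0.004,0.003,0.06],[-0.029,0,-0.108,-0.002,0.004,0.003,0.06],[-0.029,0,-0.108,-0.002,0.004,0.003,0.06],[-0.029,0,-0.108,-0.003,0.004,0.003,0.06],[-0.029,0,-0.108,-0.003,0.003,0.003,0.06],[-0.029,0,-0.108,-0.003,0.003,0.003,0.06],[-0.029,0,-0.108,-0.003,0.002,0.003,0.06]]
grasp [ 1.12  0.64 -0.89  2.38  2.47  0.32  2.79] [-0. -0. -0.]
```

```bash
python3 -m creep '[[[-0.026,-0.005,-0.108,0.004,0.003,0.001,0.06],[-0.026,-0.005,-0.108,0.004,0.004,0.001,0.06],[-0.026,-0.005,-0.108,0.003,0.004,0.001,0.06],[-0.026,-0.005,-0.108,0.003,0.005,0.002,0.06],[-0.026,-0.005,-0.108,0.002,0.005,0.002,0.06],[-0.026,-0.005,-0.108,0.002,0.005,0.002,0.06],[-0.026,-0.005,-0.108,0.001,0.005,0.002,0.06],[-0.026,-0.005,-0.108,0.001,0.005,0.002,0.06],[-0.026,-0.005,-0.108,0,0.005,0.002,0.06],[-0.026,-0.005,-0.108,0,0.005,0.002,0.06],[-0.026,-0.005,-0.108,-0.001,0.005,0.002,0.06],[-0.026,-0.005,-0.108,-0.001,0.005,0.003,0.06],[-0.026,-0.005,-0.108,-0.002,0.005,0.003,0.06],[-0.026,-0.005,-0.108,-0.002,0.004,0.003,0.06],[-0.026,-0.005,-0.108,-0.003,0.004,0.003,0.06],[-0.026,-0.005,-0.108,-0.003,0.004,0.003,0.06],[-0.026,-0.005,-0.108,-0.003,0.003,0.003,0.06]]]'; python3 -c "
from go import *
st(); cam('wrist','w2.png')
pk=np.array([.54,-.102,.107])
R=hangR(50); p=pk-R.apply([0,0,.12])+np.array([0,0,.04])
z=rows_to(p,R)"
python3 - <<'E'
from sim import *
seeds=[np.array([1.1,.63,-.83,2.4,2.86,.36,2.43]),np.array([.5,.8,0,2.1,3.14,.8,1.5]),np.array([0,.8,0,2.1,3.14,.8,0]),np.array([-.3,.6,0,2.2,3.14,.4,-.7]),np.array([-.3,.6,0,2.2,3.14,.4,.7])]
def best(p,R):
    c=[]
    for s in seeds:
        z=solve(s,p,R,80); e=np.linalg.norm(fk(z,X)[0]-p)+np.linalg.norm((fk(z,X)[1].inv()*R).as_rotvec()); c.append((e,z))
    c.sort(key=lambda t:t[0]); return c[:2]
for xy in ([.5,-.42],[.58,-.42],[.6,.42],[.5,.47]):
  for al in (20,30):
    yaw=np.arctan2(xy[1],xy[0]); R=hangR(al,yaw); p=np.array([*xy,.035])-R.apply([0,0,.064])
    for b in best(p,R): print('regrasp',xy,al,round(b[0],4),b[1].round(2))
yd=-.18; 
for xy in ([.515,.122],[.53,.202],[.544,.282]):
  for al in (20,30,40):
    a=np.radians(al); c,s=np.cos(yd),np.sin(yd)
    R=toolR([-s,c,0],[np.sin(a)*c,np.sin(a)*s,-np.cos(a)]); p=np.array([xy[0],xy[1],.03])-R.apply([0,0,.068])
    for b in best(p,R)[:1]: print('place',xy,al,round(b[0],4),b[1].round(2))
E
```

```text
t: 6.3
eef_pos: [0.4701, -0.1177, 0.2539]
tool_rot: [0.286, -0.574, 0.732, -0.23]
contact_force: [-0.2, -1.1, 0.2]
gripper_width: 0.707
t 6.3 p [ 0.4701 -0.1177  0.2539] q [ 1.38   0.29  -1.289  2.396  2.157  0.17   2.576] w 0.707 F [-0.2 -1.1  0.2]
[[-0.178, -0.708, 0.683], [-0.972, 0.236, -0.008], [-0.156, -0.665, -0.73]]
n 3 dist 0.021 ang 0.268 q end [ 1.28  0.31 -1.21  2.41  2.12  0.17  2.87]
model end err (mm) [-1.1  2.9 -8.2] ang 0.005
[[-0.019,-0.009,-0.087,-0.003,0.006,0.002,0.06],[-0.019,-0.009,-0.087,-0.003,0.006,0.002,0.06],[-0.019,-0.009,-0.087,-0.004,0.005,0.002,0.06]]
regrasp [0.5, -0.42] 20 0.0 [ 0.93  0.94 -0.17  2.34  3.22  1.34  1.72]
regrasp [0.5, -0.42] 20 0.0 [-0.13  1.25  0.84  2.35  3.07  1.3   0.69]
regrasp [0.5, -0.42] 30 0.0 [-0.1   1.1   0.88  2.3   3.33  1.06  0.69]
regrasp [0.5, -0.42] 30 0.0 [ 0.99  0.83 -0.24  2.31  3.16  1.02  1.78]
regrasp [0.58, -0.42] 20 0.0 [ 1.24  1.09 -0.58  2.2   3.24  1.18  2.12]
regrasp [0.58, -0.42] 20 0.0 [0.59 0.92 0.09 2.2  3.18 1.2  1.49]
regrasp [0.58, -0.42] 30 0.0 [0.6  0.82 0.08 2.16 3.21 0.89 1.49]
regrasp [0.58, -0
[... 568 characters left out ...]
.47] 30 0.0 [ 0.15  1.24 -0.93  2.26  3.02  1.05  2.59]
place [0.515, 0.122] 20 0.0 [ 0.4   0.7  -0.86  2.34  1.68  0.65 -0.43]
place [0.515, 0.122] 30 0.0 [-0.61  0.58  0.31  2.33  2.69  0.22 -1.67]
place [0.515, 0.122] 40 0.0 [-1.26  0.9   0.92  2.34  3.53  0.37 -2.89]
place [0.53, 0.202] 20 0.0 [-0.16  0.6  -0.39  2.23  1.46  0.43 -0.46]
place [0.53, 0.202] 30 0.0 [-0.16  0.62 -0.44  2.31  1.89  0.58 -0.89]
place [0.53, 0.202] 40 0.0 [-1.21  0.8   0.73  2.26  2.94  0.22 -2.3 ]
place [0.544, 0.282] 20 0.0 [-1.27  0.83  0.69  1.99 -0.7   0.32  1.24]
place [0.544, 0.282] 30 0.0 [-0.44  0.64 -0.28  2.18  1.67  0.54 -0.82]
place [0.544, 0.282] 40 0.0 [-0.1   0.81 -0.76  2.25  1.93  1.04 -0.95]
```

View pics/w2.png

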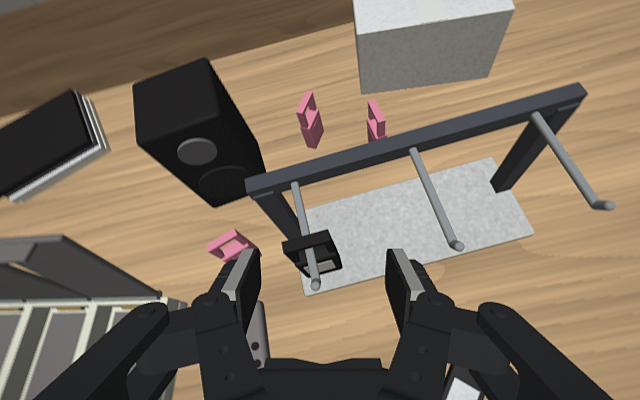

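Run:
```python
from h import *
c=cam('wrist'); W=cloud(c); col=c['color'].astype(int)
cv2.imwrite('pics/w2z.png',cv2.resize(c['color'][160:320,200:500,::-1],None,fx=2.6,fy=2.6,interpolation=cv2.INTER_CUBIC))
m=(W[...,0]>.50)&(W[...,0]<.58)&(W[...,1]>-.14)&(W[...,1]<-.07)&(W[...,2]>.07)&(W[...,2]<.17)
dark=col.max(-1)<60
for nm,mm in (('pack',m&dark),('peg',m&~dark)):
    P=W[mm]; print(nm,len(P),np.percentile(P,[2,50,98],axis=0).round(4))
P=W[m&dark]
for z0 in np.arange(.08,.166,.006):
    s=P[(P[:,2]>=z0)&(P[:,2]<z0+.006)]
    if len(s)>5: print(z0.round(3),len(s),'x',s[:,0].min().round(4),s[:,0].max().round(4),'y',s[:,1].min().round(4),s[:,1].max().round(4))
# lips
for nm,(u,v) in dict(lipL=(316,285),lipM=(457,246),lipR=(605,206)).items(): print(nm,W[v,u].round(4),onz(c,u,v,.161).round(4))
```

```text
pack 1400 [[ 0.5394 -0.1211  0.0929]
 [ 0.5441 -0.1078  0.1474]
 [ 0.5507 -0.0906  0.1586]]
peg 956 [[ 0.516  -0.1165  0.0882]
 [ 0.54   -0.1059  0.1518]
 [ 0.5781 -0.0899  0.1604]]
0.086 20 x 0.5394 0.5503 y -0.1213 -0.0918
0.092 46 x 0.539 0.5478 y -0.1213 -0.0911
0.098 21 x 0.5391 0.5492 y -0.1212 -0.0912
0.104 27 x 0.5389 0.5502 y -0.1213 -0.091
0.11 24 x 0.5392 0.5496 y -0.1213 -0.0912
0.116 27 x 0.539 0.5509 y -0.1213 -0.0913
0.122 76 x 0.5393 0.5506 y -0.1213 -0.0913
0.128 357 x 0.5395 0.5516 y -0.1212 -0.0906
0.134 47 x 0.5421 0.5476 y -0.1213 -0.0904
0.14 44 x 0.542 0.5495 y -0.1213 -0.0901
0.146 47 x 0.5408 0.567 y -0.1212 -0.0901
0.152 538 x 0.5194 0.552 y -0.1213 -0.0893
0.158 126 x 0.5423 0.5511 y -0.121 -0.0906
lipL [ 0.5172 -0.1077  0.1602] [ 0.5171 -0.1078  0.161 ]
lipM [ 0.5228 -0.1951  0.1602] [ 0.5226 -0.1948  0.161 ]
lipR [ 0.5279 -0.2835  0.1603] [ 0.5277 -0.283   0.161 ]
```

View pics/w2z.png

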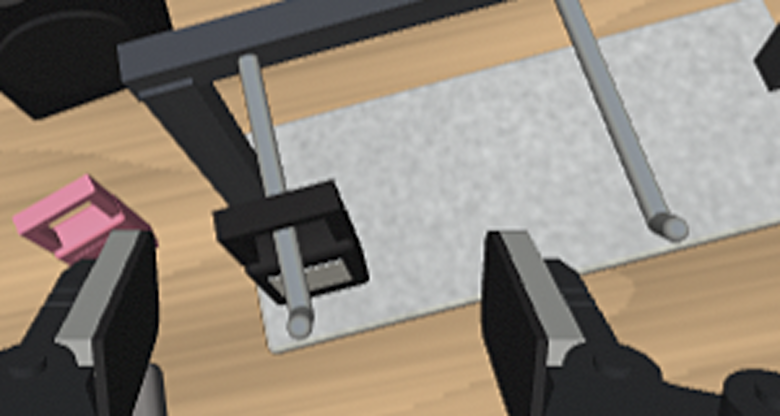

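Run:
```python
from go import *
pk=np.array([.546,-.1055,.107]); R=hangR(50,.06)
rows_to(pk-R.apply([0,0,.125]),R,4)
```

```text
n 4 dist 0.052 ang 0.295 q end [ 1.22  0.41 -1.13  2.41  2.28  0.22  2.8 ]
model end err (mm) [-0. -0. -0.] ang 0.0
[[-0.015,-0.01,-0.071,0,0.01,0.009,0.06],[-0.015,-0.01,-0.071,0,0.01,0.009,0.06],[-0.015,-0.01,-0.071,-0.001,0.01,0.009,0.06],[-0.015,-0.01,-0.071,-0.001,0.009,0.009,0.06]]
```

```bash
python3 -m creep '[[[-0.015,-0.01,-0.071,0,0.01,0.009,0.06],[-0.015,-0.01,-0.071,0,0.01,0.009,0.06],[-0.015,-0.01,-0.071,-0.001,0.01,0.009,0.06],[-0.015,-0.01,-0.071,-0.001,0.009,0.009,0.06]]]'
cat > r.py <<'E'
from go import *
pk=np.array([.546,-.1055,.107]); R=hangR(50,.06)
import sys
st(); rows_to(pk-R.apply([0,0,float(sys.argv[1])]),R,int(sys.argv[2]))
E
python3 r.py .125 2
```

```text
t: 6.73
eef_pos: [0.4675, -0.1119, 0.2026]
tool_rot: [-0.249, 0.681, -0.646, 0.237]
contact_force: [0.1, -1.0, 0.4]
gripper_width: 0.702
t 6.73 p [ 0.4675 -0.1119  0.2026] q [ 1.207  0.406 -1.139  2.418  2.288  0.243  2.764] w 0.702 F [ 0.1 -1.   0.4]
[[0.052, -0.762, 0.645], [-0.999, -0.041, 0.033], [0.001, -0.646, -0.763]]
n 2 dist 0.002 ang 0.009 q end [ 1.21  0.4  -1.14  2.42  2.28  0.23  2.77]
model end err (mm) [-0. -0. -0.] ang 0.0
[[-0.002,-0.003,-0.003,-0.001,0.001,-0.001,0.06],[-0.002,-0.003,-0.003,-0.001,0.001,-0.001,0.06]]
```

```bash
python3 -c "
from h import *
cam('wrist','w3.png')"; python3 r.py .063 4
```

```text
t 6.78 p [ 0.4668 -0.1118  0.2009] q [ 1.205  0.408 -1.136  2.419  2.289  0.244  2.768] w 0.704 F [-1.4 -1.  -1.2]
[[0.056, -0.764, 0.643], [-0.998, -0.044, 0.035], [0.001, -0.644, -0.765]]
n 4 dist 0.06 ang 0.005 q end [ 1.06  0.59 -1.04  2.36  2.32  0.39  2.81]
model end err (mm) [0. 0. 0.] ang 0.0
[[0,-0.001,-0.001,0,0,0.015,0.06],[0,-0.001,-0.001,0,0,0.015,0.06],[0,-0.001,-0.001,0,0,0.015,0.06],[0,-0.001,-0.001,0,0,0.015,0.06]]
```

View pics/w3.png

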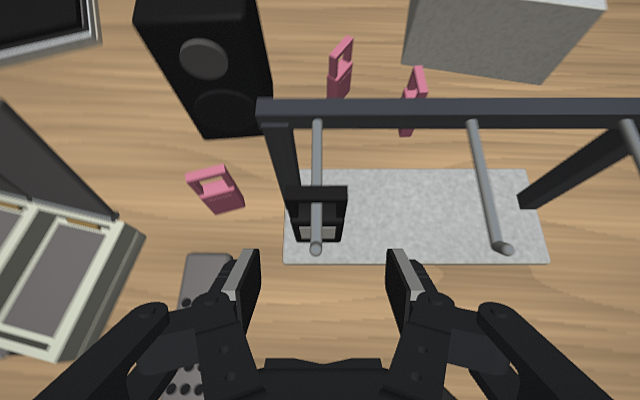

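The peg and pack (columns 290–347) sit centred between the pads. I'll advance.

```bash
python3 -m creep '[[[0,0,0,0,0,0.015,0.06],[0,0,0,0,0,0.015,0.06],[0,0,0,0,0,0.015,0.06],[0,0,0,0,0,0.015,0.06]]]'; python3 r.py .063 1; python3 -c "
from h import *
cam('wrist','w4.png')"
```

```text
t: 7.12
eef_pos: [0.5064, -0.1114, 0.1552]
tool_rot: [-0.25, 0.676, -0.651, 0.237]
contact_force: [-0.1, -0.2, 0.6]
gripper_width: 0.702
t 7.12 p [ 0.5064 -0.1114  0.1552] q [ 1.062  0.595 -1.056  2.371  2.311  0.412  2.789] w 0.702 F [-0.1 -0.2  0.6]
[[0.04, -0.762, 0.646], [-0.999, -0.028, 0.029], [-0.004, -0.647, -0.762]]
n 1 dist 0.004 ang 0.021 q end [ 1.05  0.59 -1.05  2.37  2.31  0.4   2.81]
model end err (mm) [-0. -0. -0.] ang 0.0
[[-0.006,-0.01,-0.018,-0.004,0.001,0,0.06]]
```

View pics/w4.png

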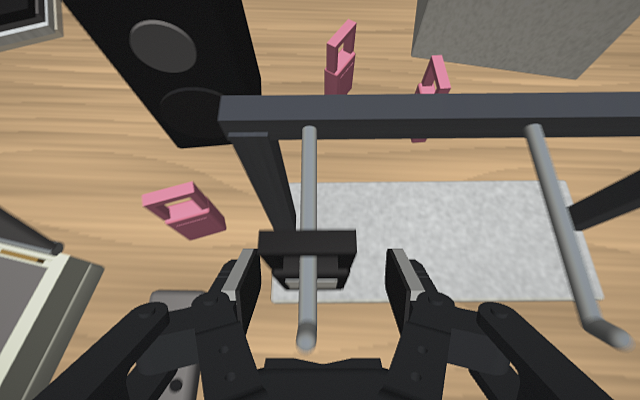

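```bash
python3 -m creep '[[[0,-0.01,-0.018,-0.005,0,0,0.06],[0,0,0,0,0,0,0.02],[0,0,0,0,0,0,0.02],[0,0,0,0,0,0,0.02],[0,0,0,0,0,0,0.02],[0,0,0,0,0,0,0.02],[0,0,0,0,0,0,0.02],[0,0,0,0,0,0,0.02]]]' 45; python3 -c "
from h import *
st();cam('wrist','w5.png')"
```

```text
t: 7.83
eef_pos: [0.5061, -0.1068, 0.1569]
tool_rot: [-0.253, 0.68, -0.646, 0.236]
contact_force: [0.4, -1.3, -0.8]
gripper_width: 0.367
t 7.83 p [ 0.5061 -0.1068  0.1569] q [ 1.066  0.594 -1.067  2.373  2.313  0.408  2.794] w 0.367 F [ 0.4 -1.3 -0.8]
[[0.054, -0.76, 0.648], [-0.999, -0.037, 0.039], [-0.006, -0.649, -0.761]]
```

View pics/w5.png

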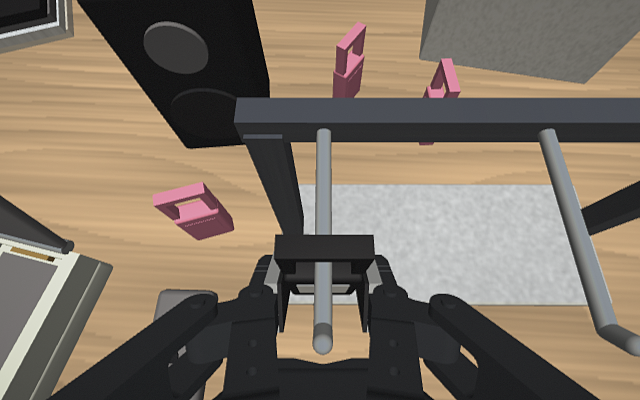

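```bash
python3 -m creep '[[[0,0,0,0,-0.0027,-0.0032,0.02],[0,0,0,0,-0.0027,-0.0032,0.02],[0,0,0,0,-0.0027,-0.0032,0.02],[0,0,0,0,0,0,0.02]]]' 45; python3 -c "
from h import *
st();cam('wrist','w6.png')"
```

```text
t: 8.22
eef_pos: [0.5059, -0.1067, 0.1706]
tool_rot: [-0.253, 0.68, -0.646, 0.235]
contact_force: [0.9, 0.1, -1.1]
gripper_width: 0.363
t 8.22 p [ 0.5059 -0.1067  0.1706] q [ 1.073  0.547 -1.067  2.368  2.283  0.362  2.8  ] w 0.363 F [ 0.9  0.1 -1.1]
[[0.054, -0.76, 0.648], [-0.999, -0.036, 0.04], [-0.007, -0.649, -0.761]]
```

View pics/w6.png

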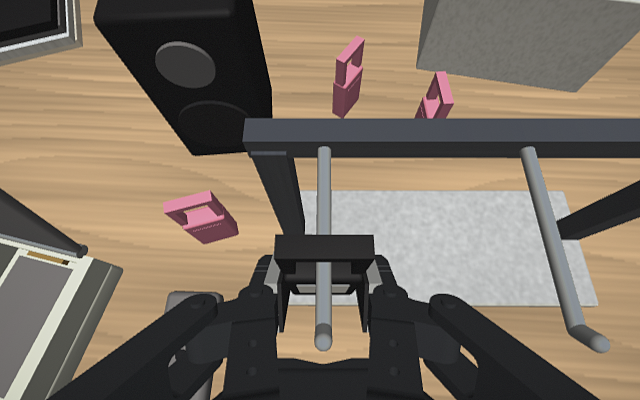

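```bash
python3 -m creep '[[[0,0,0,0,0.0076,-0.0065,0.02],[0,0,0,0,0.0076,-0.0065,0.02]]]' 45;  python3 -m creep '[[[0,0,0,0,0.0076,-0.0065,0.02],[0,0,0,0,0.0076,-0.0065,0.02],[0,0,0,0,0.0076,-0.0065,0.02]]]' 45; python3 -c "
from h import *
st();cam('wrist','w7.png')"
```

```text
t: 8.43
eef_pos: [0.4875, -0.1078, 0.1717]
tool_rot: [-0.254, 0.68, -0.646, 0.237]
contact_force: [-0.5, -0.6, -0.8]
gripper_width: 0.364
t: 8.68
eef_pos: [0.465, -0.1127, 0.1748]
tool_rot: [-0.253, 0.681, -0.646, 0.235]
contact_force: [0.4, -0.6, -1.1]
gripper_width: 0.368
t 8.68 p [ 0.465  -0.1127  0.1748] q [ 1.275  0.594 -1.257  2.435  2.178  0.413  2.96 ] w 0.368 F [ 0.4 -0.6 -1.1]
[[0.054, -0.762, 0.646], [-0.999, -0.037, 0.04], [-0.007, -0.647, -0.762]]
```

View pics/w7.png

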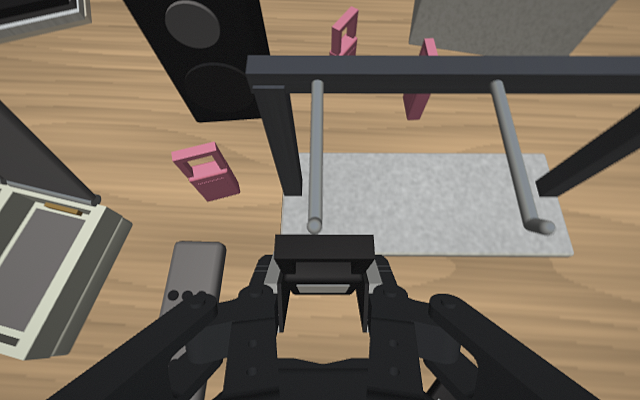

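```bash
cat > wp.py <<'E'
from go import *
def seq(q,wps,w=0.02,off=None):
    P,R=pose()[:2]; po,_=fk(q,X)
    for (p1,R1) in wps:
        p1=np.array(p1,float); rv=(R.inv()*R1).as_rotvec(); n=max(int(np.ceil(np.linalg.norm(p1-P)/.036)),int(np.ceil(np.linalg.norm(rv)/.112)),1)
        rows=[];p,r=P,R
        for i in range(n):
            pt=P+(p1-P)*(i+1)/n; Rt=R*Ro.from_rotvec(rv*(i+1)/n); rows.append(np.r_[(r.inv()*Rt).as_rotvec(),r.inv().apply(pt-p)]); p,r=pt,Rt
        q=run(q,rows); pe,Re=fk(q,X); print('wp',p1.round(3),'n',n,'q',q.round(2),'err',np.linalg.norm(pe-p1).round(4),np.linalg.norm((Re.inv()*R1).as_rotvec()).round(3))
        P,R=p1,R1
    return q
E
python3 - <<'E'
from wp import *
q=get_obs()['q']
for mid,y1 in (([.44,-.2,.30],-.2),([.46,-.25,.32],-.35),([.50,-.2,.35],-.2)):
    yaw=np.arctan2(-.42,.52); R=hangR(50,yaw); c=np.array([.52,-.42,.023]); g=c-R.apply([0,0,.063])
    z=seq(q,[(mid,hangR(50,y1)),(g+[0,0,.1],R),(g+[0,0,.002],R)])
    # regrasp path
    for al in (25,30):
        R2=hangR(al,yaw)
        z2=seq(z,[(g-R.apply([0,0,.06]),R),(c+[0,0,.012]-R2.apply([0,0,.12]),R2),(c+[0,0,.012]-R2.apply([0,0,.064]),R2)])
E
```

```text
wp [ 0.44 -0.2   0.3 ] n 5 q [ 1.57  0.26 -1.39  2.43  1.9   0.22  2.96] err 0.0964 0.023
wp [ 0.488 -0.395  0.171] n 7 q [ 1.35  0.77 -1.05  2.23  2.11  0.73  2.78] err 0.0964 0.023
wp [ 0.488 -0.395  0.073] n 3 q [ 1.3   1.   -0.95  2.21  2.36  0.86  2.67] err 0.0971 0.023
wp [ 0.458 -0.37   0.117] n 8 q [ 1.52  1.05 -0.84  2.17  2.25  1.07  2.37] err 0.1843 0.735
wp [ 0.435 -0.352  0.086] n 4 q [ 1.33  1.23 -0.66  2.25  2.64  1.64  2.02] err 0.1687 0.735
wp [ 0.475 -0.384  0.062] n 2 q [ 1.35  1.26 -0.61  2.13  2.69  1.53  2.05] err 0.1964 0.735
wp [ 0.458 -0.37   0.117] n 8 q [ 1.52  1.05 -0.84  2.17  2.25  1.07  2.37] err 0.1843 0.735
wp [ 0.439 -0.355  0.095] n 4 q [ 1.37  1.18 -0.7   2.25  2.58  1.52  2.07] err 0.1712 0.735
wp [ 0.477 -0.385  0.067] n 2 q [ 1.39  1.23 -0.66  2.13  2.64  1.42  2.11] err 0.1979 0.735
wp [ 0.46 -0.25  0.32] n 6 q [ 1.49  0.21 -1.26  2.38  1.79  0.23  2.96] err 0.095 0.033
wp [ 0.488 -0.395  0.171] n 6 q [ 1.34  0.77 -1.03  2.25  2.17  0.73  2.72] err 0.0952 0.033
wp [ 0.488 -0.395  0.073] n 3 q [ 1.29  1.   -0.93  2.22  2.41  0.86  2.62] err 0.09
[... 689 characters left out ...]
 1.28  0.77 -0.93  2.26  2.28  0.72  2.59] err 0.1 0.047
wp [ 0.488 -0.395  0.073] n 3 q [ 1.23  1.01 -0.84  2.22  2.5   0.86  2.51] err 0.1013 0.047
wp [ 0.458 -0.37   0.117] n 8 q [ 1.46  1.08 -0.74  2.17  2.35  1.05  2.24] err 0.2021 0.74
wp [ 0.435 -0.352  0.086] n 4 q [ 1.27  1.29 -0.57  2.23  2.67  1.66  1.92] err 0.1876 0.74
wp [ 0.475 -0.384  0.062] n 2 q [ 1.29  1.31 -0.53  2.11  2.72  1.55  1.95] err 0.2126 0.74
wp [ 0.458 -0.37   0.117] n 8 q [ 1.46  1.08 -0.74  2.17  2.35  1.05  2.24] err 0.2021 0.74
wp [ 0.439 -0.355  0.095] n 4 q [ 1.31  1.23 -0.61  2.23  2.63  1.54  1.97] err 0.1898 0.74
wp [ 0.477 -0.385  0.067] n 2 q [ 1.33  1.27 -0.57  2.11  2.68  1.44  2.  ] err 0.214 0.74
```

```bash
sed -i 's/def seq(q,wps,w=0.02,off=None):/def seq(q,wps,start=None):/; s/P,R=pose()\[:2\]; po,_=fk(q,X)/P,R=start if start else fk(q,X)/' wp.py; sed -i 's/rows.append(np.r_\[(r.inv()\*Rt).as_rotvec(),r.inv().apply(pt-p)\]); p,r=pt,Rt/q=solve(q,pt,Rt)/; s/q=run(q,rows); pe/pe/' wp.py
python3 - <<'E'
from wp import *
q=get_obs()['q']; c=np.array([.52,-.42,.023]);yaw=np.arctan2(-.42,.52)
for up in ([.465,-.113,.27],[.43,-.16,.26],[.47,-.16,.27],[.49,-.113,.26]):
  for al,y1 in ((50,.04),(50,-.3),(60,0.04),(60,-.3)):
    print(up,al,y1); 
    z=seq(q,[(up,hangR(al,y1))])
    R=hangR(50,yaw); g=c-R.apply([0,0,.063])
    z=seq(z,[(g+[0,0,.1],R),(g+[0,0,.002],R)])
R2=hangR(27,yaw)
print('regrasp'); seq(z,[(g-R.apply([0,0,.06]),R),(c+[0,0,.012]-R2.apply([0,0,.12]),R2),(c+[0,0,.012]-R2.apply([0,0,.064]),R2)])
E
```

```text
[0.465, -0.113, 0.27] 50 0.04
wp [ 0.465 -0.113  0.27 ] n 3 q [ 1.4   0.52 -1.19  2.44  2.38  0.27  2.85] err 0.0432 0.016
wp [ 0.488 -0.395  0.171] n 9 q [ 1.45  0.71 -0.89  2.21  2.24  0.5   2.78] err 0.0 0.0
wp [ 0.488 -0.395  0.073] n 3 q [ 1.44  0.96 -0.85  2.19  2.48  0.67  2.7 ] err 0.0 0.0
[0.465, -0.113, 0.27] 50 -0.3
wp [ 0.465 -0.113  0.27 ] n 4 q [ 0.91  0.17 -0.67  2.44  2.45  0.17  2.28] err 0.0152 0.002
wp [ 0.488 -0.395  0.171] n 9 q [ 1.12  0.56 -0.46  2.16  2.57  0.29  2.32] err 0.0 0.0
wp [ 0.488 -0.395  0.073] n 3 q [ 1.16  0.79 -0.5   2.15  2.71  0.48  2.27] err 0.0 0.0
[0.465, -0.113, 0.27] 60 0.04
wp [ 0.465 -0.113  0.27 ] n 3 q [ 1.1   0.44 -0.9   2.42  2.16  0.19  2.96] err 0.076 0.035
wp [ 0.488 -0.395  0.171] n 9 q [ 1.41  0.68 -0.83  2.2   2.27  0.47  2.72] err 0.0 0.0
wp [ 0.488 -0.395  0.073] n 3 q [ 1.4   0.93 -0.81  2.19  2.5   0.64  2.64] err 0.0 0.0
[0.465, -0.113, 0.27] 60 -0.3
wp [ 0.465 -0.113  0.27 ] n 4 q [ 0.86  0.25 -0.7   2.44  1.77  0.21  2.92] err 0.042 0.018
wp [ 0.488 -0.395  0.171] n 9 q [ 1.3   0.62 -0.69  2.19  2.36  0.39  2.59] err 0.
[... 3194 characters left out ...]
-0.83  2.2   2.27  0.47  2.73] err 0.0 0.0
wp [ 0.488 -0.395  0.073] n 3 q [ 1.4   0.93 -0.81  2.19  2.5   0.64  2.65] err 0.0 0.0
[0.49, -0.113, 0.26] 60 -0.3
wp [ 0.49  -0.113  0.26 ] n 4 q [ 0.94  0.28 -0.82  2.44  1.72  0.26  2.96] err 0.0317 0.016
wp [ 0.488 -0.395  0.171] n 9 q [ 1.35  0.65 -0.75  2.2   2.32  0.42  2.65] err 0.0 0.0
wp [ 0.488 -0.395  0.073] n 3 q [ 1.36  0.9  -0.75  2.18  2.53  0.6   2.58] err 0.0 0.0
regrasp
wp [ 0.458 -0.37   0.117] n 2 q [ 1.41  0.77 -0.79  2.28  2.5   0.58  2.55] err 0.0 0.0
wp [ 0.437 -0.353  0.089] n 4 q [ 1.52  1.08 -0.78  2.43  3.13  1.17  2.34] err 0.0 0.0
wp [ 0.476 -0.384  0.064] n 2 q [ 1.47  1.13 -0.76  2.3   3.13  1.11  2.35] err 0.0 0.0
```

Run:
```python
from go import *
rows_to(np.array([.465,-.14,.27]),hangR(50,-.3),5,w=.02)
```

```text
n 5 dist 0.099 ang 0.348 q end [ 0.72  0.07 -0.64  2.4   1.61  0.18  2.96]
model end err (mm) [-1.5  0.1 -8.7] ang 0.005
[[-0.001,0.047,0.052,0.005,-0.012,-0.015,0.02],[-0.001,0.047,0.052,0.005,-0.013,-0.014,0.02],[-0.001,0.047,0.052,0.005,-0.013,-0.014,0.02],[-0.001,0.047,0.052,0.005,-0.013,-0.014,0.02],[-0.001,0.047,0.052,0.005,-0.013,-0.014,0.02]]
```

```bash
python3 -m creep '[[[0,0.047,0.052,0.005,-0.012,-0.015,0.02],[0,0.047,0.052,0.005,-0.013,-0.014,0.02],[0,0.047,0.052,0.005,-0.013,-0.014,0.02],[0,0.047,0.052,0.005,-0.013,-0.014,0.02],[0,0.047,0.052,0.005,-0.013,-0.014,0.02]]]' 45
cat > sd.py <<'E'
from go import *
import sys
yaw=np.arctan2(-.42,.52); R=hangR(50,yaw); c=np.array([.52,-.42,.023]); g=c-R.apply([0,0,.063])
st(); rows_to(g+[0,0,float(sys.argv[1])],R,int(sys.argv[2]) if len(sys.argv)>2 else None,w=.02)
E
python3 sd.py .1
```

```text
t: 9.15
eef_pos: [0.4607, -0.1371, 0.2486]
tool_rot: [0.205, -0.572, 0.75, -0.263]
contact_force: [0.6, 0.3, -2.6]
gripper_width: 0.363
t 9.15 p [ 0.4607 -0.1371  0.2486] q [ 1.063  0.166 -0.987  2.394  1.711  0.22   2.94 ] w 0.363 F [ 0.6  0.3 -2.6]
[[-0.262, -0.749, 0.608], [-0.965, 0.207, -0.16], [-0.006, -0.629, -0.778]]
n 8 dist 0.27 ang 0.415 q end [ 1.2   0.54 -0.79  2.17  1.98  0.45  2.8 ]
model end err (mm) [-0.  0.  0.] ang 0.0
[[0.002,0.033,0.039,0.03,-0.003,0.015,0.02],[0.002,0.033,0.039,0.03,-0.004,0.016,0.02],[0.002,0.033,0.039,0.029,-0.005,0.017,0.02],[0.002,0.033,0.039,0.028,-0.007,0.018,0.02],[0.002,0.033,0.039,0.027,-0.008,0.019,0.02],[0.002,0.033,0.039,0.026,-0.009,0.02,0.02],[0.002,0.033,0.039,0.025,-0.01,0.02,0.02],[0.002,0.033,0.039,0.024,-0.01,0.021,0.02]]
```

```bash
python3 sd.py .19
```

```text
t 9.15 p [ 0.4607 -0.1371  0.2486] q [ 1.063  0.166 -0.987  2.394  1.711  0.22   2.94 ] w 0.363 F [ 0.6  0.3 -2.6]
[[-0.262, -0.749, 0.608], [-0.965, 0.207, -0.16], [-0.006, -0.629, -0.778]]
n 7 dist 0.259 ang 0.415 q end [ 0.78  0.31 -0.28  2.16  1.67  0.18  2.96]
model end err (mm) [ -3.7   4.3 -17.4] ang 0.011
[[0.003,0.038,0.045,0.034,-0.012,0.007,0.02],[0.003,0.038,0.045,0.034,-0.013,0.008,0.02],[0.003,0.038,0.045,0.033,-0.015,0.01,0.02],[0.003,0.038,0.045,0.032,-0.016,0.011,0.02],[0.003,0.038,0.045,0.03,-0.018,0.012,0.02],[0.003,0.038,0.045,0.029,-0.019,0.013,0.02],[0.003,0.038,0.045,0.028,-0.02,0.014,0.02]]
```

```bash
python3 -m creep '[[[0.003,0.038,0.045,0.034,-0.012,0.007,0.02],[0.003,0.038,0.045,0.034,-0.013,0.008,0.02],[0.003,0.038,0.045,0.033,-0.015,0.01,0.02],[0.003,0.038,0.045,0.032,-0.016,0.011,0.02],[0.003,0.038,0.045,0.03,-0.018,0.012,0.02],[0.003,0.038,0.045,0.029,-0.019,0.013,0.02],[0.003,0.038,0.045,0.028,-0.02,0.014,0.02]]]' 45;python3 sd.py .08; python3 -c "
from h import *
cam('scene','s8.png')
c=cam('top','t8.png')"
```

```text
t: 9.73
eef_pos: [0.4913, -0.3926, 0.2624]
tool_rot: [0.153, -0.407, 0.839, -0.328]
contact_force: [-0.0, -0.2, -1.4]
gripper_width: 0.365
t 9.73 p [ 0.4913 -0.3926  0.2624] q [ 0.761  0.285 -0.259  2.147  1.69   0.17   2.959] w 0.365 F [-0.  -0.2 -1.4]
[[-0.621, -0.583, 0.523], [-0.783, 0.453, -0.425], [0.011, -0.674, -0.739]]
n 3 dist 0.111 ang 0.044 q end [ 0.93  0.5  -0.43  2.15  2.23  0.3   2.49]
model end err (mm) [-0. -0.  0.] ang 0.0
[[-0.014,-0.001,0.005,0.001,0.025,0.027,0.02],[-0.014,-0.001,0.005,0.001,0.025,0.027,0.02],[-0.014,-0.001,0.005,0.001,0.024,0.028,0.02]]
```

View pics/t8.png

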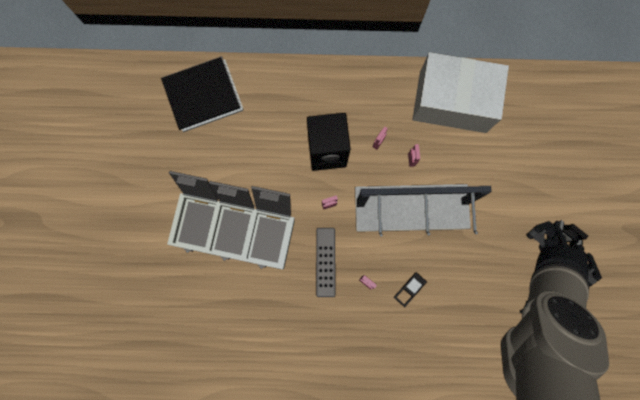

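View pics/s8.png

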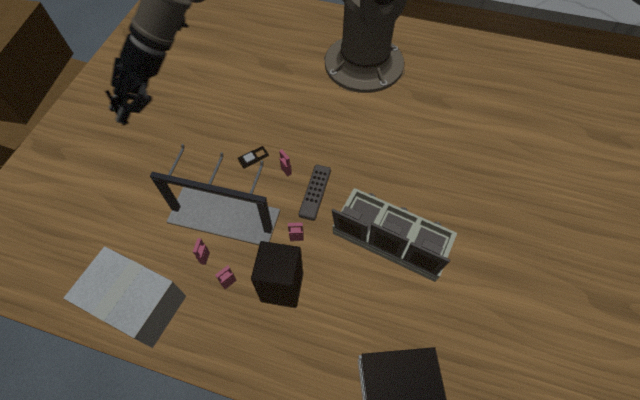

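```bash
sed -i 's/R=hangR(50,yaw); c=/R=hangR(49.6,yaw); c=/' sd.py; python3 -m creep '[[[-0.014,-0.001,0.005,0.001,0.025,0.027,0.02],[-0.014,-0.001,0.005,0.001,0.025,0.027,0.02],[-0.014,-0.001,0.005,0.001,0.024,0.028,0.02]]]' 45;python3 sd.py .015 3
```

```text
t: 10.08
eef_pos: [0.4939, -0.3994, 0.1723]
tool_rot: [0.15, -0.405, 0.844, -0.318]
contact_force: [-0.4, 0.0, -2.8]
gripper_width: 0.366
t 10.08 p [ 0.4939 -0.3994  0.1723] q [ 0.947  0.488 -0.483  2.161  2.182  0.339  2.529] w 0.366 F [-0.4  0.  -2.8]
[[-0.628, -0.587, 0.511], [-0.778, 0.47, -0.416], [0.005, -0.659, -0.752]]
n 3 dist 0.087 ang 0.015 q end [ 1.01  0.68 -0.55  2.17  2.4   0.5   2.38]
model end err (mm) [-0. -0. -0.] ang 0.0
[[-0.005,-0.001,0.001,0,0.021,0.02,0.02],[-0.005,-0.001,0.001,0,0.021,0.02,0.02],[-0.005,-0.001,0.001,0,0.021,0.02,0.02]]
```

```bash
python3 -m creep '[[[-0.005,-0.001,0.001,0,0.021,0.02,0.02],[-0.005,-0.001,0.001,0,0.021,0.02,0.02],[-0.005,-0.001,0.001,0,0.021,0.02,0.02],[0,0,0,0,0,0,0.02]]]' 45;python3 sd.py .006 2; python3 -c "
from h import *
cam('wrist','w9.png')"
```

```text
t: 10.42
eef_pos: [0.4865, -0.3906, 0.0769]
tool_rot: [0.151, -0.408, 0.847, -0.307]
contact_force: [-1.4, 0.8, -0.9]
gripper_width: 0.368
t 10.42 p [ 0.4865 -0.3906  0.0769] q [ 1.032  0.708 -0.591  2.185  2.405  0.53   2.397] w 0.368 F [-1.4  0.8 -0.9]
[[-0.622, -0.598, 0.506], [-0.783, 0.479, -0.397], [-0.005, -0.643, -0.766]]
n 2 dist 0.004 ang 0.012 q end [ 1.03  0.71 -0.59  2.18  2.4   0.54  2.4 ]
model end err (mm) [-0. -0.  0.] ang 0.0
[[0.004,0.004,0.002,0.001,-0.001,0.001,0.02],[0.004,0.004,0.002,0.001,-0.001,0.001,0.02]]
```

View pics/w9.png

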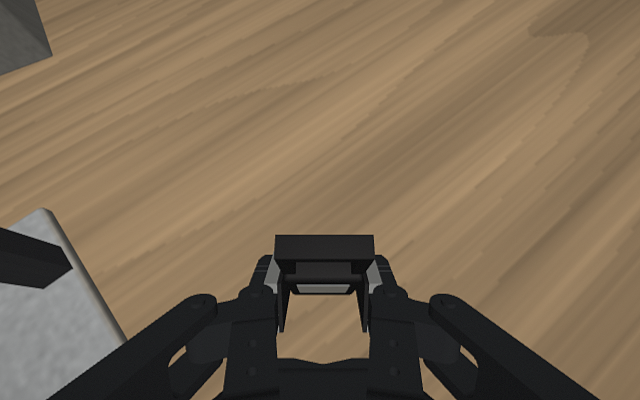

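```bash
python3 -m creep '[[[0,0.002,0,0,0.0013,0.0015,0.02],[0,0.002,0,0,0,0,0.02]]]' 45; python3 -m creep '[[[0,0,0,0,0.0008,0.0008,0.02],[0,0,0,0,0,0,0.02]]]' 45
```

```text
t: 10.63
eef_pos: [0.4891, -0.3913, 0.0801]
tool_rot: [0.15, -0.408, 0.845, -0.311]
contact_force: [-0.8, 0.2, -1.4]
gripper_width: 0.365
t: 10.8
eef_pos: [0.4912, -0.392, 0.0835]
tool_rot: [0.151, -0.409, 0.844, -0.314]
contact_force: [-0.9, 0.9, -2.0]
gripper_width: 0.366
```

```bash
for i in 1 2 3; do python3 -m creep '[[[0,0,0,0,0,0,0.02]]]' 45 | sed -n 1,2p; done; python3 sd.py 0.003 4
```

```text
t: 10.88
eef_pos: [0.4921, -0.3923, 0.0855]
t: 10.97
eef_pos: [0.4927, -0.3926, 0.087]
t: 11.05
eef_pos: [0.4931, -0.3929, 0.0881]
t 11.05 p [ 0.4931 -0.3929  0.0881] q [ 1.023  0.692 -0.59   2.18   2.398  0.534  2.403] w 0.369 F [ 0.1  0.2 -1.3]
[[-0.62, -0.593, 0.515], [-0.785, 0.464, -0.411], [0.005, -0.658, -0.753]]
n 4 dist 0.015 ang 0.018 q end [ 1.03  0.72 -0.59  2.18  2.41  0.55  2.39]
model end err (mm) [0. 0. 0.] ang 0.0
[[-0.003,0.001,0.003,0.001,0.003,0.002,0.02],[-0.003,0.001,0.003,0.001,0.003,0.002,0.02],[-0.003,0.001,0.003,0.001,0.003,0.002,0.02],[-0.003,0.001,0.003,0.001,0.003,0.002,0.02]]
```

```bash
python3 -m creep '[[[-0.003,0.001,0.003,0.001,0.003,0.002,0.02],[-0.003,0.001,0.003,0.001,0.003,0.002,0.02],[-0.003,0.001,0.003,0.001,0.002,0.002,0.02],[0,0,0,0,0,0,0.02]]]' 45;  for i in 1 2 3; do python3 -m creep '[[[0,0,0,0,0,0,0.02]]]' 45 | sed -n 1,4p; done; python3 sd.py 0.001 4
```

```text
t: 11.38
eef_pos: [0.4895, -0.3944, 0.0785]
tool_rot: [0.15, -0.405, 0.846, -0.314]
contact_force: [0.0, 1.1, -1.2]
gripper_width: 0.362
t: 11.47
eef_pos: [0.4893, -0.3944, 0.078]
tool_rot: [0.149, -0.405, 0.846, -0.314]
contact_force: [-0.7, 0.1, -1.0]
t: 11.55
eef_pos: [0.4891, -0.3944, 0.0777]
tool_rot: [0.149, -0.405, 0.846, -0.313]
contact_force: [0.6, 0.2, -1.2]
t: 11.63
eef_pos: [0.489, -0.3943, 0.0774]
tool_rot: [0.149, -0.405, 0.846, -0.313]
contact_force: [-0.2, 0.6, -1.5]
t 11.63 p [ 0.489  -0.3943  0.0774] q [ 1.029  0.712 -0.589  2.18   2.406  0.544  2.395] w 0.367 F [-0.2  0.6 -1.5]
[[-0.628, -0.592, 0.506], [-0.779, 0.476, -0.409], [0.001, -0.651, -0.759]]
n 4 dist 0.005 ang 0.004 q end [ 1.03  0.72 -0.59  2.18  2.41  0.55  2.39]
model end err (mm) [0. 0. 0.] ang 0.0
[[-0.001,0,0,0,0.001,0.001,0.02],[-0.001,0,0,0,0.001,0.001,0.02],[-0.001,0,0,0,0.001,0.001,0.02],[-0.001,0,0,0,0.001,0.001,0.02]]
```

Now very small downward steps until contact.

```bash
for i in 1 2 3; do python3 -m creep '[[[0,0,0,0,0.0009,0.001,0.02],[0,0,0,0,0.0003,0.0003,0.02]]]' 45 | sed -n 2,4p; done
```

```text
eef_pos: [0.489, -0.3943, 0.0756]
tool_rot: [0.149, -0.405, 0.846, -0.313]
contact_force: [-0.4, -0.5, -1.1]
eef_pos: [0.489, -0.3943, 0.0737]
tool_rot: [0.149, -0.405, 0.846, -0.313]
contact_force: [-1.0, -0.1, -0.4]
eef_pos: [0.489, -0.3942, 0.0717]
tool_rot: [0.149, -0.405, 0.846, -0.313]
contact_force: [0.3, 0.4, -1.1]
```

```bash
for i in 1 2 3; do python3 -m creep '[[[0,0,0,0,0.0006,0.0006,0.02],[0,0,0,0,0,0,0.02]]]' 45 | sed -n 2,4p; done
```

```text
eef_pos: [0.4893, -0.3942, 0.0715]
tool_rot: [0.15, -0.405, 0.846, -0.314]
contact_force: [0.2, 0.1, -0.6]
eef_pos: [0.4895, -0.3943, 0.0714]
tool_rot: [0.15, -0.405, 0.845, -0.315]
contact_force: [-0.0, 0.5, -1.0]
eef_pos: [0.4897, -0.3943, 0.0713]
tool_rot: [0.15, -0.405, 0.845, -0.316]
contact_force: [-0.5, -0.1, -0.8]
```

```bash
python3 -m creep '[[[0,0,0,0,0,0,0.034],[0,0,0,0,0,0,0.036],[0,0,0,0,0,0,0.039],[0,0,0,0,0,0,0.042],[0,0,0,0,0,0,0.046],[0,0,0,0,0,0,0.05]]]' 45 ; python3 -c "
from h import *
st();cam('wrist','w10.png')"
```

```text
t: 13.13
eef_pos: [0.4901, -0.3947, 0.071]
tool_rot: [0.15, -0.405, 0.845, -0.316]
contact_force: [0.2, -0.1, 0.1]
gripper_width: 0.587
t 13.13 p [ 0.4901 -0.3947  0.071 ] q [ 1.032  0.731 -0.594  2.179  2.425  0.565  2.386] w 0.587 F [ 0.2 -0.1  0.1]
[[-0.627, -0.59, 0.509], [-0.779, 0.472, -0.412], [0.002, -0.655, -0.756]]
```

View pics/w10.png

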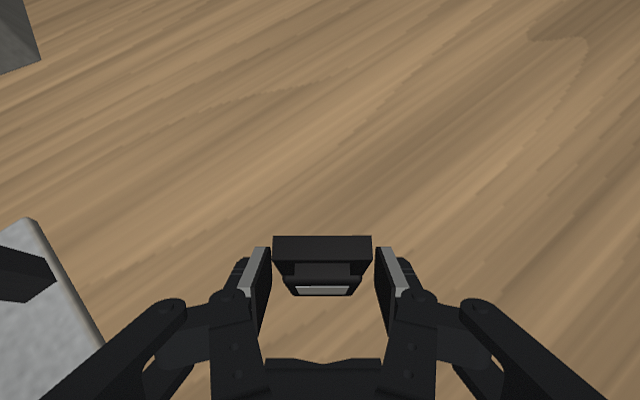

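```bash
cat > rg.py <<'E'
from go import *
import sys
yaw=np.arctan2(-.42,.52); c=np.array([.522,-.4207,.028]); al=float(sys.argv[1]); R=hangR(al,yaw)
st(); rows_to(c-R.apply([0,0,float(sys.argv[2])]),R,int(sys.argv[3]),w=float(sys.argv[4]))
E
python3 rg.py 27 .068 7 .055
```

```text
t 13.18 p [ 0.4901 -0.3947  0.071 ] q [ 1.032  0.731 -0.594  2.179  2.425  0.565  2.386] w 0.586 F [-0.9 -0.3  0.5]
[[-0.627, -0.59, 0.509], [-0.779, 0.472, -0.412], [0.002, -0.655, -0.756]]
n 7 dist 0.023 ang 0.385 q end [ 1.09  0.91 -0.63  2.33  2.9   1.16  2.1 ]
model end err (mm) [-0. -0.  0.] ang 0.0
[[0.055,0,0,0,0.003,-0.001,0.055],[0.055,0,0,0,0.003,-0.001,0.055],[0.055,0,0,0,0.003,-0.001,0.055],[0.055,0,0,0,0.003,-0.001,0.055],[0.055,0,0,0,0.003,-0.001,0.055],[0.055,0,0,0,0.003,-0.001,0.055],[0.055,0,0,0,0.003,-0.002,0.055]]
```

```bash
python3 -m creep '[[[0.055,0,0,0,0.003,-0.001,0.055],[0.055,0,0,0,0.003,-0.001,0.055],[0.055,0,0,0,0.003,-0.001,0.055],[0.055,0,0,0,0.003,-0.001,0.055]]]'; python3 rg.py 27 .068 4 .055
```

```text
t: 13.52
eef_pos: [0.4848, -0.3897, 0.0699]
tool_rot: [0.197, -0.384, 0.801, -0.414]
contact_force: [0.1, -0.2, -1.4]
gripper_width: 0.643
t 13.52 p [ 0.4848 -0.3897  0.0699] q [ 1.117  0.858 -0.694  2.269  2.726  0.932  2.225] w 0.643 F [ 0.1 -0.2 -1.4]
[[-0.627, -0.452, 0.634], [-0.779, 0.362, -0.512], [0.002, -0.815, -0.58]]
n 4 dist 0.016 ang 0.147 q end [ 1.11  0.95 -0.66  2.32  2.9   1.18  2.14]
model end err (mm) [-0. -0.  0.] ang 0.0
[[0.037,0,0.001,0,0.004,-0.001,0.055],[0.037,0,0.001,0,0.004,-0.001,0.055],[0.037,0,0.001,0,0.004,-0.001,0.055],[0.037,0,0.001,0,0.004,-0.001,0.055]]
```

```bash
python3 -m creep '[[[0.037,0,0,0,0.003,-0.001,0.055],[0.037,0,0,0,0.004,-0.001,0.055],[0.03,0,0,0,0.003,-0.001,0.055],[0.01,0,0,0,0.001,0,0.055],[0,0,0,0,0,0,0.055]]]'; python3 rg.py 27 .068 2 .055; python3 -c "
from h import *
cam('wrist','w11.png');cam('scene','s11.png')"
```

```text
t: 13.93
eef_pos: [0.476, -0.3835, 0.0597]
tool_rot: [0.22, -0.371, 0.776, -0.46]
contact_force: [0.4, -0.1, -0.1]
gripper_width: 0.648
t 13.93 p [ 0.476  -0.3835  0.0597] q [ 1.126  0.951 -0.692  2.31   2.863  1.141  2.178] w 0.648 F [ 0.4 -0.1 -0.1]
[[-0.628, -0.373, 0.683], [-0.778, 0.302, -0.551], [-0.001, -0.877, -0.48]]
n 2 dist 0.002 ang 0.029 q end [ 1.12  0.97 -0.68  2.32  2.89  1.19  2.17]
model end err (mm) [ 0. -0.  0.] ang 0.0
[[0.015,0,0,0,0.001,0,0.055],[0.015,0,0,0,0.001,0,0.055]]
```

View pics/w11.png

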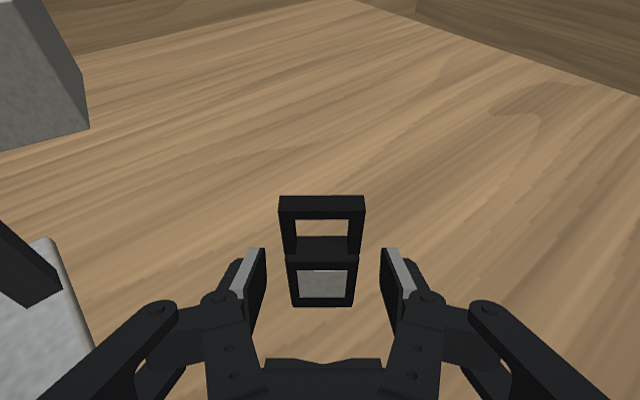

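```bash
python3 -m creep '[[[0.015,0,0,0,0.001,0,0.055],[0.01,0,0,0,0.001,0,0.045],[0,0,0,0,0,0,0.02],[0,0,0,0,0,0,0.02],[0,0,0,0,0,0,0.02],[0,0,0,0,0,0,0.02],[0,0,0,0,0,0,0.02],[0,0,0,0,0,0,0.02]]]' 50; python3 -c "
from h import *
st()
cam('wrist','w12.png');cam('scene','s12.png')"
```

```text
t: 14.7
eef_pos: [0.4772, -0.3843, 0.0609]
tool_rot: [0.225, -0.367, 0.769, -0.472]
contact_force: [-0.7, -0.5, -0.6]
gripper_width: 0.364
t 14.7 p [ 0.4772 -0.3843  0.0609] q [ 1.125  0.966 -0.689  2.311  2.889  1.181  2.173] w 0.364 F [-0.7 -0.5 -0.6]
[[-0.628, -0.353, 0.693], [-0.778, 0.284, -0.561], [0.001, -0.892, -0.453]]
```

View pics/w12.png

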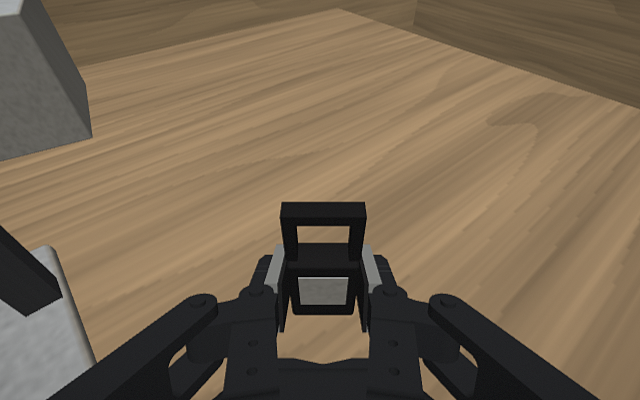

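```bash
cat >> h.py <<'E'
def placeR(al,yaw=-.18):
    a=np.radians(al); c,s=np.cos(yaw),np.sin(yaw)
    return toolR([-s,c,0],[np.sin(a)*c,np.sin(a)*s,-np.cos(a)])
E
python3 - <<'E'
from wp import *
q=get_obs()['q']
Rp=placeR(27); print(Rp.as_matrix().round(2))
for bay in ([.515,.122],[.53,.202],[.544,.282]):
  g=np.array([*bay,.027])-Rp.apply([0,0,.0647])
  for sg in (1,-1):
    print(bay,sg)
    z=seq(q,[([.47,-.33,.25],hangR(40,-.5)),([.50,-.05,.40],hangR(50,-.1))])
    R1=hangR(50,-.1)
    k=[R1*Ro.from_euler('z',sg*a) for a in (.8,1.6,2.4)]
    z=seq(z,[([.50,0.0,.40],k[0]),([.50,.05,.40],k[1]),([.50,.1,.38],k[2]),(g+[0,0,.2],Rp),(g+[0,0,.1],Rp),(g,Rp)])
E
```

```text
[[ 0.18  0.88  0.45]
 [ 0.98 -0.16 -0.08]
 [ 0.    0.45 -0.89]]
[0.515, 0.122] 1
wp [ 0.47 -0.33  0.25] n 5 q [ 1.5   0.46 -0.89  2.32  2.85  0.35  2.22] err 0.0 0.0
wp [ 0.5  -0.05  0.4 ] n 9 q [ 1.33  0.16 -1.31  2.43  1.99  0.19  2.75] err 0.0889 0.039
wp [0.5 0.  0.4] n 8 q [-0.69 -0.17  0.49  2.36  0.82  0.36  2.94] err 0.0 0.0
wp [0.5  0.05 0.4 ] n 8 q [-0.6  -0.14  0.29  2.35  0.85  0.4   2.  ] err 0.0 0.0
wp [0.5  0.1  0.38] n 8 q [-0.55 -0.08  0.14  2.35  0.97  0.4   0.98] err 0.0 0.0
wp [0.486 0.127 0.285] n 8 q [-0.58  0.11  0.11  2.33  0.71  0.41  0.31] err 0.0 0.0
wp [0.486 0.127 0.185] n 3 q [-0.46  0.33  0.09  2.39  1.5   0.21 -0.44] err 0.0 0.0
wp [0.486 0.127 0.085] n 3 q [-0.23  0.57 -0.1   2.35  2.21  0.34 -1.09] err 0.0 0.0
[0.515, 0.122] -1
wp [ 0.47 -0.33  0.25] n 5 q [ 1.5   0.46 -0.89  2.32  2.85  0.35  2.22] err 0.0 0.0
wp [ 0.5  -0.05  0.4 ] n 9 q [ 1.33  0.16 -1.31  2.43  1.99  0.19  2.75] err 0.0889 0.039
wp [0.5 0.  0.4] n 8 q [ 0.41  0.11 -0.43  2.44  2.51  0.19  2.93] err 0.1181 0.059
wp [0.5  0.05 0.4 ] n 8 q [-0.86  0.19  0.81  2.44  3.17  0.19  2.93]
[... 2486 characters left out ...]
p [ 0.47 -0.33  0.25] n 5 q [ 1.5   0.46 -0.89  2.32  2.85  0.35  2.22] err 0.0 0.0
wp [ 0.5  -0.05  0.4 ] n 9 q [ 1.33  0.16 -1.31  2.43  1.99  0.19  2.75] err 0.0889 0.039
wp [0.5 0.  0.4] n 8 q [ 0.41  0.11 -0.43  2.44  2.51  0.19  2.93] err 0.1181 0.059
wp [0.5  0.05 0.4 ] n 8 q [-0.86  0.19  0.81  2.44  3.17  0.19  2.93] err 0.1493 0.072
wp [0.5  0.1  0.38] n 8 q [-1.28  0.38  1.16  2.38  3.79  0.19  2.92] err 0.1431 0.069
wp [0.515 0.287 0.285] n 7 q [-1.31  0.73  0.85  2.27  4.15  0.19  2.8 ] err 0.2057 0.11
wp [0.515 0.287 0.185] n 3 q [-1.27  0.83  0.78  2.2   4.15  0.19  2.73] err 0.1433 0.081
wp [0.515 0.287 0.085] n 3 q [-1.25  0.95  0.72  2.11  4.15  0.19  2.65] err 0.0889 0.053
```

Run:
```python
from wp import *
q=get_obs()['q']
Rp=placeR(27)
def H(al,yaw,roll): return hangR(al,yaw)*Ro.from_euler('z',roll)
for bay in ([.515,.122],[.53,.202],[.544,.282]):
  g=np.array([*bay,.027])-Rp.apply([0,0,.0647]); print(bay)
  z=seq(q,[([.47,-.33,.27],H(40,-.5,0)),([.5,-.2,.33],H(52,-.35,.8)),([.5,-.05,.35],H(58,-.25,1.7)),([.5,.1,.33],H(62,-.2,2.6)),(g+[0,0,.2],Rp),(g+[0,0,.1],Rp),(g,Rp)])
```

```text
[0.515, 0.122]
wp [ 0.47 -0.33  0.27] n 6 q [ 1.53  0.41 -0.92  2.31  2.83  0.3   2.21] err 0.0 0.0
wp [ 0.5  -0.2   0.33] n 7 q [ 1.51  0.16 -1.23  2.35  1.19  0.18  2.77] err 0.0 0.0
wp [ 0.5  -0.05  0.35] n 8 q [ 1.34 -0.11 -1.38  2.31  0.18  0.33  2.54] err 0.0 0.0
wp [0.5  0.1  0.33] n 8 q [ 0.94  0.09 -1.4   2.28  0.74  0.56  0.89] err 0.0 0.0
wp [0.486 0.127 0.285] n 5 q [ 0.69  0.2  -1.23  2.33  1.    0.58  0.08] err 0.0 0.0
wp [0.486 0.127 0.185] n 3 q [ 0.49  0.47 -1.01  2.4   1.55  0.64 -0.39] err 0.0 0.0
wp [0.486 0.127 0.085] n 3 q [ 0.41  0.76 -0.89  2.4   1.94  0.79 -0.66] err 0.0 0.0
[0.53, 0.202]
wp [ 0.47 -0.33  0.27] n 6 q [ 1.53  0.41 -0.92  2.31  2.83  0.3   2.21] err 0.0 0.0
wp [ 0.5  -0.2   0.33] n 7 q [ 1.51  0.16 -1.23  2.35  1.19  0.18  2.77] err 0.0 0.0
wp [ 0.5  -0.05  0.35] n 8 q [ 1.34 -0.11 -1.38  2.31  0.18  0.33  2.54] err 0.0 0.0
wp [0.5  0.1  0.33] n 8 q [ 0.94  0.09 -1.4   2.28  0.74  0.56  0.89] err 0.0 0.0
wp [0.501 0.207 0.285] n 5 q [ 0.46  0.33 -1.2   2.23  1.07  0.76 -0.08] err 0.0 0.0
wp [0.501 0.207 0.185] n 3 q [ 0.3   0.54 -1.01  2.29  1.46  0.77 -0.42] err 0.0 0.0
wp [0.501 0.207 0.085] n 3 q [ 0.21  0.78 -0.88  2.29  1.8   0.83 -0.67] err 0.0 0.0
[0.544, 0.282]
wp [ 0.47 -0.33  0.27] n 6 q [ 1.53  0.41 -0.92  2.31  2.83  0.3   2.21] err 0.0 0.0
wp [ 0.5  -0.2   0.33] n 7 q [ 1.51  0.16 -1.23  2.35  1.19  0.18  2.77] err 0.0 0.0
wp [ 0.5  -0.05  0.35] n 8 q [ 1.34 -0.11 -1.38  2.31  0.18  0.33  2.54] err 0.0 0.0
wp [0.5  0.1  0.33] n 8 q [ 0.94  0.09 -1.4   2.28  0.74  0.56  0.89] err 0.0 0.0
wp [0.515 0.287 0.285] n 6 q [ 0.25  0.45 -1.16  2.1   1.12  0.92 -0.18] err 0.0 0.0
wp [0.515 0.287 0.185] n 3 q [ 0.13  0.62 -1.01  2.16  1.4   0.88 -0.43] err 0.0 0.0
wp [0.515 0.287 0.085] n 3 q [ 0.05  0.82 -0.87  2.17  1.68  0.89 -0.64] err 0.0 0.0
```

```bash
cat > t.py <<'E'
from go import *
import sys
a=[float(v) for v in sys.argv[1:8]]
def H(al,yaw,roll): return hangR(al,yaw)*Ro.from_euler('z',roll)
st(); rows_to(np.array(a[:3]),H(*a[3:6]),None if len(sys.argv)<9 else int(sys.argv[8]),w=a[6])
E
python3 t.py .47 -.33 .27 40 -.5 0 .02
```

```text
t 14.8 p [ 0.4772 -0.3843  0.0608] q [ 1.125  0.966 -0.689  2.311  2.889  1.181  2.173] w 0.366 F [-0.3  0.5 -1. ]
[[-0.629, -0.352, 0.693], [-0.778, 0.284, -0.561], [0.001, -0.892, -0.453]]
n 6 dist 0.216 ang 0.29 q end [ 1.27  0.32 -0.88  2.29  2.41  0.34  2.4 ]
model end err (mm) [-0. -0. -0.] ang 0.0
[[-0.038,-0.025,-0.016,-0.006,-0.028,-0.022,0.02],[-0.038,-0.025,-0.016,-0.006,-0.027,-0.023,0.02],[-0.038,-0.025,-0.016,-0.006,-0.027,-0.023,0.02],[-0.038,-0.025,-0.016,-0.007,-0.026,-0.024,0.02],[-0.038,-0.025,-0.016,-0.007,-0.025,-0.025,0.02],[-0.038,-0.025,-0.016,-0.007,-0.024,-0.026,0.02]]
```

```bash
python3 -m creep '[[[0,0,0,0,-0.014,-0.007,0.02],[0,0,0,0,-0.018,-0.009,0.02],[-0.038,-0.025,-0.016,-0.006,-0.028,-0.022,0.02],[-0.038,-0.025,-0.016,-0.006,-0.027,-0.023,0.02],[-0.038,-0.025,-0.016,-0.006,-0.027,-0.023,0.02],[-0.038,-0.025,-0.016,-0.007,-0.026,-0.024,0.02],[-0.038,-0.025,-0.016,-0.007,-0.025,-0.025,0.02]]]' 50; python3 t.py .5 -.2 .33 52 -.35 .8 .02
```

```text
t: 15.38
eef_pos: [0.4678, -0.3372, 0.2649]
tool_rot: [0.216, -0.449, 0.786, -0.366]
contact_force: [0.1, -2.8, -2.2]
gripper_width: 0.363
t 15.38 p [ 0.4678 -0.3372  0.2649] q [ 1.229  0.296 -0.794  2.294  2.521  0.315  2.277] w 0.363 F [ 0.1 -2.8 -2.2]
[[-0.505, -0.547, 0.668], [-0.863, 0.329, -0.382], [-0.011, -0.769, -0.639]]
n 7 dist 0.155 ang 0.706 q end [ 0.85  0.08 -0.77  2.24  0.83  0.28  2.92]
model end err (mm) [-0.  0. -0.] ang 0.0
[[-0.035,-0.004,0.094,-0.019,-0.003,-0.01,0.02],[-0.035,-0.004,0.094,-0.02,-0.001,-0.01,0.02],[-0.035,-0.004,0.094,-0.02,0.001,-0.01,0.02],[-0.035,-0.004,0.094,-0.019,0.003,-0.01,0.02],[-0.035,-0.004,0.094,-0.019,0.006,-0.01,0.02],[-0.035,-0.004,0.094,-0.018,0.008,-0.01,0.02],[-0.035,-0.004,0.094,-0.018,0.01,-0.009,0.02]]
```

```bash
python3 -m creep '[[[-0.035,-0.004,0.094,-0.019,-0.003,-0.01,0.02],[-0.035,-0.004,0.094,-0.02,-0.001,-0.01,0.02],[-0.035,-0.004,0.094,-0.02,0.001,-0.01,0.02],[-0.035,-0.004,0.094,-0.019,0.003,-0.01,0.02],[-0.035,-0.004,0.094,-0.019,0.006,-0.01,0.02],[-0.035,-0.004,0.094,-0.018,0.008,-0.01,0.02],[-0.035,-0.004,0.094,-0.018,0.01,-0.009,0.02]]]' 50; python3 t.py .5 -.05 .35 58 -.25 1.7 .02
```

```text
t: 15.97
eef_pos: [0.4838, -0.2499, 0.3076]
tool_rot: [0.256, -0.289, 0.886, -0.255]
contact_force: [0.1, -0.2, -1.3]
gripper_width: 0.357
t 15.97 p [ 0.4838 -0.2499  0.3076] q [ 1.085  0.126 -0.802  2.25   1.257  0.199  2.915] w 0.357 F [ 0.1 -0.2 -1.3]
[[-0.702, -0.381, 0.602], [-0.643, 0.703, -0.305], [-0.307, -0.601, -0.738]]
n 10 dist 0.205 ang 1.074 q end [ 0.92 -0.01 -1.06  2.12  0.39  0.53  2.34]
model end err (mm) [-0. -0.  0.] ang 0.0
[[-0.021,0.01,0.105,-0.015,0.011,-0.008,0.02],[-0.021,0.01,0.105,-0.014,0.013,-0.008,0.02],[-0.021,0.01,0.105,-0.012,0.014,-0.008,0.02],[-0.021,0.01,0.105,-0.011,0.016,-0.008,0.02],[-0.021,0.01,0.105,-0.009,0.017,-0.008,0.02],[-0.021,0.01,0.105,-0.007,0.018,-0.007,0.02],[-0.021,0.01,0.105,-0.005,0.019,-0.007,0.02],[-0.021,0.01,0.105,-0.003,0.019,-0.007,0.02],[-0.021,0.01,0.105,-0.001,0.019,-0.006,0.02],[-0.021,0.01,0.105,0.001,0.02,-0.006,0.02]]
```

```bash
python3 -m creep '[[[-0.021,0.01,0.105,-0.015,0.011,-0.008,0.02],[-0.021,0.01,0.105,-0.014,0.013,-0.008,0.02],[-0.021,0.01,0.105,-0.012,0.014,-0.008,0.02],[-0.021,0.01,0.105,-0.011,0.016,-0.008,0.02],[-0.021,0.01,0.105,-0.009,0.017,-0.008,0.02],[-0.021,0.01,0.105,-0.007,0.018,-0.007,0.02],[-0.021,0.01,0.105,-0.005,0.019,-0.007,0.02],[-0.021,0.01,0.105,-0.003,0.019,-0.007,0.02],[-0.021,0.01,0.105,-0.001,0.019,-0.006,0.02],[-0.021,0.01,0.105,0.001,0.02,-0.006,0.02]]]' 50; python3 t.py .5 .1 .33 62 -.2 2.6 .02
```

```text
t: 16.8
eef_pos: [0.4945, -0.0385, 0.3486]
tool_rot: [0.267, 0.204, 0.942, -0.008]
contact_force: [-0.1, -0.3, -1.0]
gripper_width: 0.36
t 16.8 p [ 0.4945 -0.0385  0.3486] q [ 0.987 -0.005 -1.089  2.161  0.366  0.498  2.332] w 0.36 F [-0.1 -0.3 -1. ]
[[-0.775, 0.388, 0.499], [0.38, 0.917, -0.124], [-0.506, 0.093, -0.858]]
n 8 dist 0.14 ang 0.81 q end [ 0.73  0.12 -1.16  2.12  0.65  0.66  1.04]
model end err (mm) [-0. -0.  0.] ang 0.0
[[0.001,0.007,0.101,0.007,0.016,0,0.02],[0.001,0.007,0.101,0.009,0.015,0,0.02],[0.001,0.007,0.101,0.01,0.014,0,0.02],[0.001,0.007,0.101,0.012,0.013,0,0.02],[0.001,0.007,0.101,0.013,0.012,0,0.02],[0.001,0.007,0.101,0.014,0.01,0,0.02],[0.001,0.007,0.101,0.015,0.009,0.001,0.02],[0.001,0.007,0.101,0.016,0.007,0.001,0.02]]
```

```bash
python3 -m creep '[[[0.001,0.007,0.101,0.007,0.016,0,0.02],[0.001,0.007,0.101,0.009,0.015,0,0.02],[0.001,0.007,0.101,0.01,0.014,0,0.02],[0.001,0.007,0.101,0.012,0.013,0,0.02],[0.001,0.007,0.101,0.013,0.012,0,0.02],[0.001,0.007,0.101,0.014,0.01,0,0.02],[0.001,0.007,0.101,0.015,0.009,0.001,0.02],[0.001,0.007,0.101,0.016,0.007,0.001,0.02]]]' 50
cat > pl.py <<'E'
from go import *
import sys
# pack geometry in tool frame: axis and mid
PZ=np.array([0.,-.892,-.453]); MID=np.array([0,0,.0647])+.0054*PZ
def place(bayc,yaw,dx,h,al=27):
    R=placeR(al,yaw); d=np.array([np.cos(yaw),np.sin(yaw),0])
    return np.array([bayc[0],bayc[1],.027+h])+d*dx-R.apply(MID),R
if __name__=='__main__':
    bx,by,yaw,dx,h,w=[float(v) for v in sys.argv[1:7]]
    p,R=place((bx,by),yaw,dx,h); st(); print('target',p.round(4)); rows_to(p,R,int(sys.argv[7]) if len(sys.argv)>7 else None,w=w)
E
python3 pl.py .515 .122 -.18 0 .2 .02; python3 -c "
from h import *
cam('wrist','w13.png')"
```

```text
t: 17.47
eef_pos: [0.4949, 0.1042, 0.3296]
tool_rot: [0.222, 0.57, 0.785, 0.097]
contact_force: [0.1, 0.1, -1.4]
gripper_width: 0.365
t 17.47 p [0.4949 0.1042 0.3296] q [ 0.619  0.137 -1.149  2.117  0.711  0.708  0.893] w 0.365 F [ 0.1  0.1 -1.4]
[[-0.253, 0.852, 0.459], [0.938, 0.332, -0.1], [-0.237, 0.405, -0.883]]
target [0.4914 0.1263 0.2847]
n 5 dist 0.05 ang 0.5 q end [ 0.46  0.23 -1.04  2.16  0.86  0.68  0.22]
model end err (mm) [-0. -0.  0.] ang 0.0
[[0.003,0.004,0.1,0.006,-0.003,0.007,0.02],[0.003,0.004,0.1,0.006,-0.003,0.007,0.02],[0.003,0.004,0.1,0.006,-0.004,0.007,0.02],[0.003,0.004,0.1,0.005,-0.004,0.007,0.02],[0.003,0.004,0.1,0.005,-0.005,0.007,0.02]]
```

View pics/w13.png

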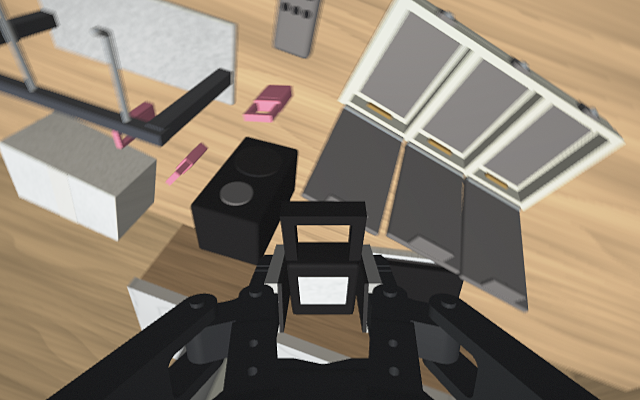

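```bash
cat > dk.py <<'E'
from h import *
def bays(name):
    c=cam(name); W=cloud(c)
    m=(abs(W[...,2]-.0205)<.005)&(W[...,0]>.42)&(W[...,0]<.64)&(W[...,1]>.05)&(W[...,1]<.36)
    m=cv2.erode(m.astype(np.uint8),np.ones((3,3)))
    n,l,s,_=cv2.connectedComponentsWithStats(m)
    for i in range(1,n):
        if s[i,4]<200: continue
        P=W[l==i]; r=cv2.minAreaRect((P[:,:2]*1000).astype(np.float32)); print(name,s[i,4],'c',np.round(r[0],1),'size',np.round(r[1],1),'ang',round(r[2],1),'z',np.median(P[:,2]).round(4))
    m=(abs(W[...,2]-.042)<.004)&(W[...,0]>.42)&(W[...,0]<.64)&(W[...,1]>.03)&(W[...,1]<.38)&(c['color'].min(-1)>120)
    P=W[m]; r=cv2.minAreaRect((P[:,:2]*1000).astype(np.float32)); print(name,'rim',len(P),np.round(r[0],1),np.round(r[1],1),round(r[2],1),np.median(P[:,2]).round(4))
bays('wrist'); bays('top')
E
python3 dk.py
```

```text
wrist 6176 c [518.3 119.6] size [67.8 95.9] ang 79.7 z 0.0209
wrist 5239 c [533.4 200.9] size [63.5 95.6] ang 79.5 z 0.021
wrist 4386 c [548.5 282.1] size [59.5 95.8] ang 80.1 z 0.021
wrist rim 7896 [526.  198.5] [250.8 120.4] 79.5 0.042
top 965 c [544.9 281.1] size [62.5 95.2] ang 79.4 z 0.0207
top 447 c [547.  198.5] size [62.3 60.4] ang 79.5 z 0.0209
top rim 922 [525.5 200.1] [251.3 117.5] 79.2 0.0419
```

```bash
python3 -m creep '[[[0.003,0.004,0.1,0.006,-0.003,0.007,0.02],[0.003,0.004,0.1,0.006,-0.003,0.007,0.02],[0.003,0.004,0.1,0.006,-0.004,0.007,0.02],[0.003,0.004,0.1,0.005,-0.004,0.007,0.02],[0.003,0.004,0.1,0.005,-0.005,0.007,0.02]]]' 50;python3 pl.py .5175 .119 -.181 .004 .08 .02
```

```text
t: 18.03
eef_pos: [0.4908, 0.1207, 0.2852]
tool_rot: [0.181, 0.747, 0.623, 0.146]
contact_force: [0.5, -0.4, -1.1]
gripper_width: 0.363
t 18.03 p [0.4908 0.1207 0.2852] q [ 0.438  0.209 -1.032  2.163  0.844  0.684  0.214] w 0.363 F [ 0.5 -0.4 -1.1]
[[0.182, 0.877, 0.444], [0.983, -0.159, -0.089], [-0.007, 0.453, -0.892]]
target [0.4979 0.1226 0.1647]
n 4 dist 0.121 ang 0.007 q end [ 0.27  0.46 -0.84  2.24  1.37  0.62 -0.24]
model end err (mm) [-0. -0.  0.] ang 0.0
[[0,0.002,0,0.001,-0.012,0.028,0.02],[0,0.002,0,0.001,-0.012,0.028,0.02],[0,0.002,0,0.001,-0.012,0.028,0.02],[0,0.002,0,0.001,-0.012,0.028,0.02]]
```

```bash
python3 -m creep '[[[0,0,0,0.001,-0.012,0.025,0.02],[0,0,0,0.001,-0.012,0.025,0.02],[0,0,0,0.001,-0.012,0.025,0.02],[0,0,0,0,-0.006,0.013,0.02],[0,0,0,0,0,0,0.02]]]' 50;python3 pl.py .5175 .119 -.181 .004 .03 .02; python3 -c "
from h import *
cam('wrist','w14.png');cam('top','t14.png')"
```

```text
t: 18.45
eef_pos: [0.4938, 0.1159, 0.1839]
tool_rot: [0.185, 0.747, 0.623, 0.144]
contact_force: [0.3, -0.3, -1.4]
gripper_width: 0.365
t 18.45 p [0.4938 0.1159 0.1839] q [ 0.246  0.398 -0.868  2.254  1.266  0.646 -0.206] w 0.365 F [ 0.3 -0.3 -1.4]
[[0.183, 0.877, 0.444], [0.983, -0.156, -0.097], [-0.015, 0.455, -0.891]]
target [0.4979 0.1226 0.1147]
n 2 dist 0.07 ang 0.016 q end [ 0.18  0.56 -0.78  2.26  1.56  0.64 -0.46]
model end err (mm) [ 0. -0.  0.] ang 0.0
[[0,0.008,0.002,0.004,-0.014,0.031,0.02],[0,0.008,0.002,0.004,-0.014,0.031,0.02]]
```

View pics/w14.png

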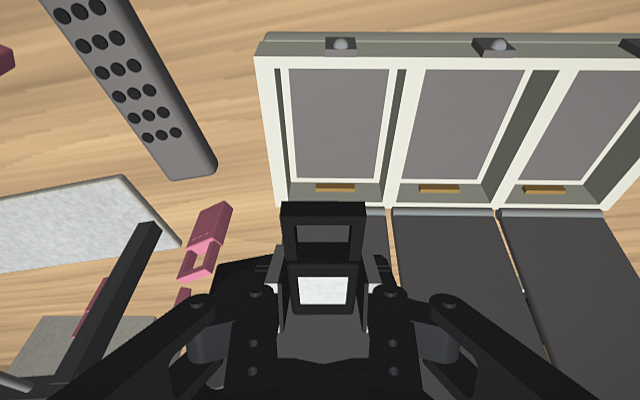

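View pics/t14.png

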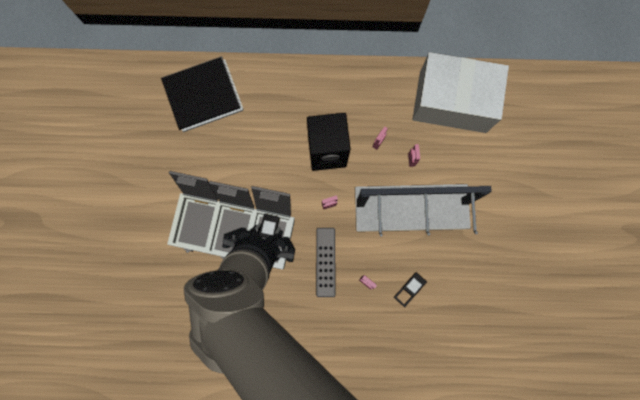

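Run:
```python
from h import *
from pl import PZ,MID
c=cam('wrist'); W=cloud(c); p,R,o=pose()
print('pred mid',(p+R.apply(MID)).round(4),'loop end',(p+R.apply(MID+.037*PZ)).round(4),'axis',R.apply(PZ).round(3))
for u,v in [(284,206),(323,206),(362,206),(323,266),(290,232),(358,232)]: print((u,v),W[v,u].round(4), R.inv().apply(W[v,u]-p).round(4))
```

```text
pred mid [0.5191 0.1122 0.1299] loop end [0.4827 0.119  0.1296] axis [-0.983  0.184 -0.007]
(284, 206) [0.4798 0.1034 0.129 ] [-0.0158 -0.0382  0.0462]
(323, 206) [0.4824 0.1179 0.129 ] [-0.0011 -0.0383  0.046 ]
(362, 206) [0.4854 0.1324 0.1284] [ 0.0137 -0.0381  0.0465]
(323, 266) [0.5113 0.1127 0.1361] [-0.001  -0.0089  0.0532]
(290, 232) [0.489  0.1038 0.1342] [-0.0138 -0.0278  0.0457]
(358, 232) [0.4938 0.1296 0.1339] [ 0.0124 -0.0278  0.0457]
```

```bash
python3 -m creep '[[[0,0.004,0.001,0.002,-0.008,0.018,0.02],[0,0.004,0.001,0.002,-0.008,0.018,0.02],[0,0.004,0.001,0.002,-0.008,0.016,0.02],[0,0.004,0.001,0.002,-0.002,0.005,0.02],[0,0,0,0,0,0,0.02],[0,0,0,0,0,0,0.02]]]' 50;python3 pl.py .5175 .119 -.181 .004 .03 .02 2; python3 -c "
from h import *
cam('wrist','w15.png')"
```

```text
t: 19.1
eef_pos: [0.5074, 0.1236, 0.1339]
tool_rot: [0.186, 0.746, 0.619, 0.16]
contact_force: [0.8, -0.0, -2.0]
gripper_width: 0.363
t 19.1 p [0.5074 0.1236 0.1339] q [ 0.173  0.521 -0.802  2.267  1.532  0.655 -0.462] w 0.363 F [ 0.8 -0.  -2. ]
[[0.183, 0.864, 0.469], [0.983, -0.165, -0.079], [0.009, 0.475, -0.88]]
target [0.4979 0.1226 0.1147]
n 2 dist 0.022 ang 0.026 q end [ 0.16  0.55 -0.79  2.28  1.56  0.66 -0.49]
model end err (mm) [0. 0. 0.] ang 0.0
[[0.012,-0.003,-0.003,-0.001,-0.009,0.006,0.02],[0.012,-0.003,-0.003,-0.001,-0.009,0.006,0.02]]
```

View pics/w15.png

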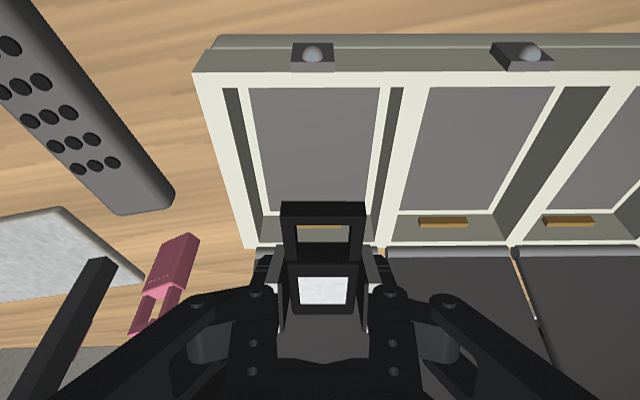

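```bash
python3 -m creep '[[[0.008,-0.003,-0.002,-0.001,-0.006,0.004,0.02],[0.008,-0.003,-0.002,-0.001,-0.006,0.004,0.02],[0.008,0,-0.001,0,-0.005,0.003,0.02],[0,0,0,0,0,0,0.02],[0,0,0,0,0,0,0.02]]]' 50;python3 pl.py .5175 .119 -.181 .004 .015 .02 4
```

```text
t: 19.57
eef_pos: [0.4983, 0.1232, 0.1186]
tool_rot: [0.181, 0.747, 0.621, 0.151]
contact_force: [1.4, -0.1, -0.9]
gripper_width: 0.369
t 19.57 p [0.4983 0.1232 0.1186] q [ 0.162  0.547 -0.796  2.28   1.555  0.663 -0.492] w 0.369 F [ 1.4 -0.1 -0.9]
[[0.183, 0.874, 0.451], [0.983, -0.163, -0.082], [0.002, 0.458, -0.889]]
target [0.4979 0.1226 0.0997]
n 4 dist 0.019 ang 0.006 q end [ 0.15  0.59 -0.78  2.28  1.62  0.67 -0.54]
model end err (mm) [0. 0. 0.] ang 0.0
[[0.001,0,-0.001,0,-0.002,0.004,0.02],[0.001,0,-0.001,0,-0.002,0.004,0.02],[0.001,0,-0.001,0,-0.002,0.004,0.02],[0.001,0,-0.001,0,-0.002,0.004,0.02]]
```

```bash
python3 -m creep '[[[0.001,0,-0.001,0,-0.002,0.004,0.02],[0.001,0,-0.001,0,-0.002,0.004,0.02],[0.001,0,-0.001,0,-0.002,0.004,0.02],[0.001,0,-0.001,0,-0.002,0.003,0.02],[0,0,0,0,0,0,0.02],[0,0,0,0,0,0,0.02]]]' 50;python3 pl.py .5175 .119 -.181 .004 .003 .02 4; python3 -c "
from h import *
cam('wrist','w16.png');cam('scene','s16.png')"
```

```text
t: 20.07
eef_pos: [0.4979, 0.1234, 0.0994]
tool_rot: [0.179, 0.746, 0.623, 0.149]
contact_force: [0.8, 0.6, -2.3]
gripper_width: 0.363
t 20.07 p [0.4979 0.1234 0.0994] q [ 0.149  0.593 -0.782  2.284  1.621  0.677 -0.547] w 0.363 F [ 0.8  0.6 -2.3]
[[0.178, 0.877, 0.446], [0.984, -0.159, -0.081], [-0.0, 0.454, -0.891]]
target [0.4979 0.1226 0.0877]
n 4 dist 0.012 ang 0.002 q end [ 0.14  0.62 -0.77  2.28  1.67  0.69 -0.58]
model end err (mm) [0. 0. 0.] ang 0.0
[[0,0,0,0,-0.001,0.003,0.02],[0,0,0,0,-0.001,0.003,0.02],[0,0,0,0,-0.001,0.003,0.02],[0,0,0,0,-0.001,0.003,0.02]]
```

View pics/w16.png

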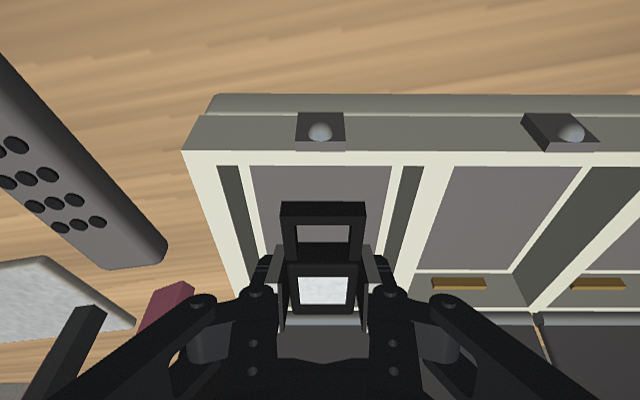

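```bash
python3 -m creep '[[[0,0,0,0,-0.001,0.003,0.02],[0,0,0,0,-0.001,0.003,0.02],[0,0,0,0,-0.002,0.003,0.02],[0,0,0,0,0,0.001,0.02],[0,0,0,0,0,0,0.02],[0,0,0,0,0,0,0.02]]]' 50;python3 pl.py .5175 .119 -.181 .004 .0 .02 4
```

```text
t: 20.67
eef_pos: [0.4994, 0.1232, 0.0882]
tool_rot: [0.179, 0.746, 0.623, 0.15]
contact_force: [-0.3, -0.3, -1.7]
gripper_width: 0.364
t 20.67 p [0.4994 0.1232 0.0882] q [ 0.142  0.621 -0.774  2.284  1.666  0.689 -0.584] w 0.364 F [-0.3 -0.3 -1.7]
[[0.179, 0.876, 0.447], [0.984, -0.159, -0.081], [0.0, 0.455, -0.891]]
target [0.4979 0.1226 0.0847]
n 4 dist 0.004 ang 0.002 q end [ 0.14  0.63 -0.77  2.29  1.68  0.69 -0.6 ]
model end err (mm) [0. 0. 0.] ang 0.0
[[0,0,0,0,-0.001,0.001,0.02],[0,0,0,0,-0.001,0.001,0.02],[0,0,0,0,-0.001,0.001,0.02],[0,0,0,0,-0.001,0.001,0.02]]
```

```bash
for i in 1 2 3 4; do python3 -m creep '[[[0,0,0,0,-0.0008,0.001,0.02],[0,0,0,0,0,0.0003,0.02]]]' 50 | sed -n 2,4p; done; python3 -c "
from h import *
st();cam('wrist','w17.png')"
```

```text
eef_pos: [0.4995, 0.1233, 0.0876]
tool_rot: [0.181, 0.746, 0.623, 0.15]
contact_force: [-5.6, -1.4, 8.2]
eef_pos: [0.4993, 0.1235, 0.0877]
tool_rot: [0.182, 0.745, 0.623, 0.151]
contact_force: [-3.6, -0.3, 3.8]
eef_pos: [0.4991, 0.1236, 0.0876]
tool_rot: [0.184, 0.745, 0.623, 0.152]
contact_force: [-3.6, 0.0, 3.0]
eef_pos: [0.4989, 0.1236, 0.0875]
tool_rot: [0.185, 0.744, 0.623, 0.153]
contact_force: [-4.0, -0.0, 2.7]
t 21.33 p [0.4989 0.1236 0.0875] q [ 0.136  0.625 -0.775  2.29   1.689  0.703 -0.607] w 0.362 F [-4.  -0.   2.7]
[[0.177, 0.871, 0.458], [0.984, -0.155, -0.085], [-0.004, 0.466, -0.885]]
```

View pics/w17.png

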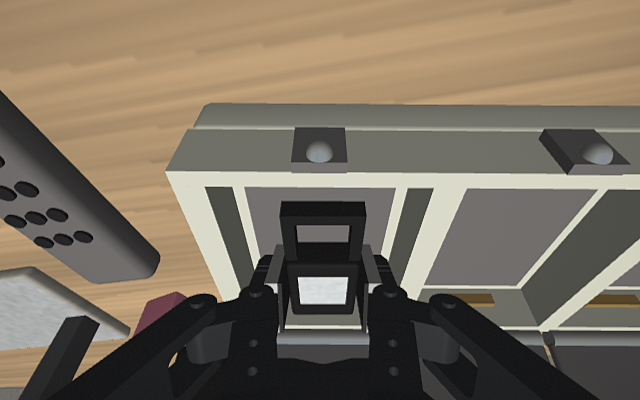

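```bash
python3 -m creep '[[[0,0,0,0,0,0,0.033],[0,0,0,0,0,0,0.034],[0,0,0,0,0,0,0.035],[0,0,0,0,0,0,0.036],[0,0,0,0,0,0,0.037],[0,0,0,0,0,0,0.038],[0,0,0,0,0,0,0.038]]]' 20; python3 -c "
from h import *
st();cam('wrist','w18.png')"
```

```text
t: 21.97
eef_pos: [0.4998, 0.124, 0.0879]
tool_rot: [0.185, 0.744, 0.623, 0.153]
contact_force: [0.0, -0.5, -1.1]
gripper_width: 0.446
t 21.97 p [0.4998 0.124  0.0879] q [ 0.136  0.625 -0.774  2.288  1.69   0.703 -0.608] w 0.446 F [ 0.  -0.5 -1.1]
[[0.177, 0.87, 0.459], [0.984, -0.155, -0.085], [-0.003, 0.467, -0.884]]
```

View pics/w18.png

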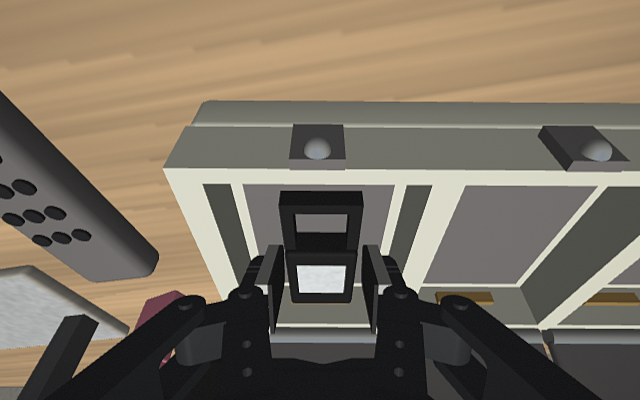

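```bash
python3 -m creep '[[[0,0,0,0,0,-0.004,0.038],[0,0,0,0,0,-0.008,0.038],[0,0,0,0,0,-0.015,0.038],[0,0,0,0,0,-0.025,0.04],[0,0,0,0,0,-0.03,0.05],[0,0,0,0,0,-0.03,0.06],[0,0,0,0,0,-0.02,0.06]]]' 20
python3 - <<'E'
from h import *
st();c=cam('wrist','w19.png');W=cloud(c)
t=cam('top','t19.png')
E
```

```text
t: 22.6
eef_pos: [0.4347, 0.1355, 0.2064]
tool_rot: [0.183, 0.745, 0.623, 0.15]
contact_force: [0.4, -0.6, -0.9]
gripper_width: 0.704
t 22.6 p [0.4347 0.1355 0.2064] q [ 0.226  0.272 -0.936  2.338  1.155  0.628 -0.231] w 0.704 F [ 0.4 -0.6 -0.9]
[[0.177, 0.874, 0.452], [0.984, -0.156, -0.085], [-0.004, 0.46, -0.888]]
```

View pics/w19.png

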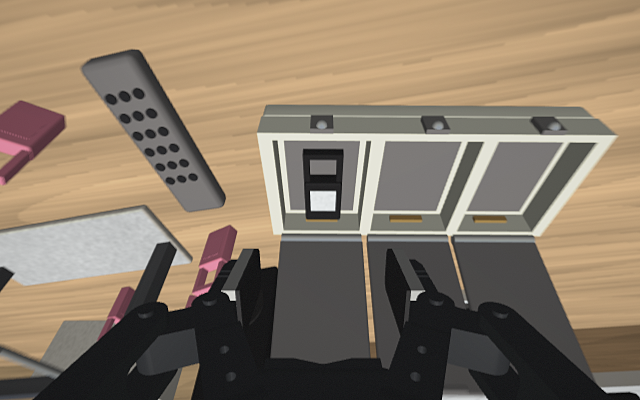

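View pics/t19.png

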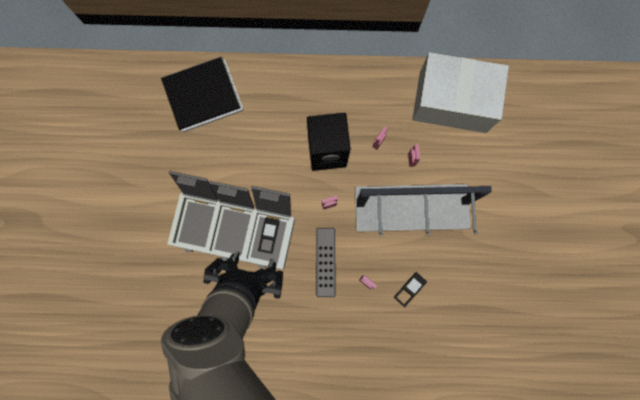

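```bash
cat > p3.py <<'E'
from h import *
def p3(name,box):
    c=cam(name); W=cloud(c); x0,y0,x1,y1=box; col=c['color'].astype(int)
    m=(W[...,2]>.005)&(W[...,2]<.025)
    mm=np.zeros_like(m); mm[y0:y1,x0:x1]=m[y0:y1,x0:x1]
    P=W[mm]; r=cv2.minAreaRect((P[:,:2]*1000).astype(np.float32)); print(name,len(P),np.round(r[0],1),np.round(r[1],1),round(r[2],1),'z',np.percentile(P[:,2],[5,50,95]).round(4))
    g=mm&(col.min(-1)>90); Q=W[g]; print('label',len(Q),Q.mean(0).round(4), 'all mean',P.mean(0).round(4))
    return c
if __name__=='__main__':
    c=p3('top',(385,262,435,315))
    cv2.imwrite('pics/p3.png',cv2.resize(c['color'][255:325,370:450,::-1],None,fx=7,fy=7,interpolation=cv2.INTER_CUBIC))
E
python3 p3.py
```

```text
top 461 [ 418.8 -182.4] [ 96.8 110.6] 90.0 z [0.006  0.0129 0.017 ]
label 163 [ 0.4236 -0.1937  0.0129] all mean [ 0.4198 -0.1887  0.0124]
```

View pics/p3.png

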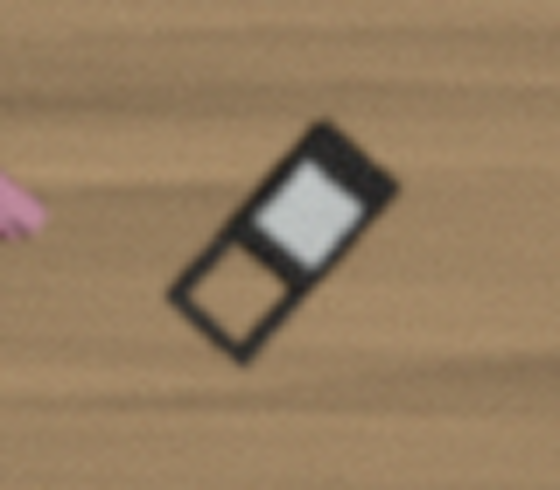

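```bash
cat > p3c.py <<'E'
from h import *
c=cam('top')
def f(pts):
    P=[onz(c,370+u/7,255+v/7,z)[:2] for u,v,z in pts]; P=np.array(P)
    foot=(P[0]+P[1])/2; loop=(P[2]+P[3])/2; d=loop-foot
    print(P.round(4).tolist(),'len',np.linalg.norm(d).round(4),'wid',np.linalg.norm(P[0]-P[1]).round(4),np.linalg.norm(P[2]-P[3]).round(4)); print('mid',((foot+loop)/2).round(4),'foot',foot.round(4),'dir z',np.degrees(np.arctan2(d[1],d[0])).round(1))
f([(322,122,.014),(398,187,.014),(170,297,.011),(243,362,.011)])
E
python3 p3c.py
```

```text
[[0.4509, -0.1993], [0.4318, -0.2225], [0.3968, -0.1535], [0.3778, -0.1758]] len 0.0712 wid 0.03 0.0292
mid [ 0.4143 -0.1878] foot [ 0.4414 -0.2109] dir z 139.5
```

Run:
```python
from wp import *
q=get_obs()['q']
yaw=np.radians(-40.5)
gp=np.array([.4250,-.1970,.007])
for al in (10,20,27,35):
  R=placeR(al,yaw); g=gp-R.apply([0,0,.069]); print(al)
  z=seq(q,[([.45,.03,.28],placeR(27,-.4)),(g+[0,0,.18],R),(g+[0,0,.06],R),(g,R)])
  Rp=placeR(al,-.181); h=np.array([.532,.198,.027])+.018*np.array([.984,-.18,0])-Rp.apply([0,0,.069])
  seq(z,[(g+[0,0,.18],R),([.45,.03,.28],placeR(27,-.4)),(h+[0,0,.15],Rp),(h,Rp)])
```

```text
10
wp [0.45 0.03 0.28] n 5 q [ 0.51  0.03 -0.83  2.43  0.81  0.45  0.16] err 0.0037 0.001
wp [ 0.416 -0.189  0.255] n 7 q [ 0.84  0.13 -0.61  2.28  0.27  0.61  0.89] err 0.0 0.0
wp [ 0.416 -0.189  0.135] n 4 q [ 0.63  0.4  -0.36  2.38  0.76  0.3   0.45] err 0.0 0.0
wp [ 0.416 -0.189  0.075] n 2 q [ 0.57  0.56 -0.22  2.38  1.31  0.17 -0.03] err 0.0 0.0
wp [ 0.416 -0.189  0.255] n 5 q [ 1.01  0.15 -0.79  2.28  0.32  0.62  0.85] err 0.0 0.0
wp [0.45 0.03 0.28] n 7 q [ 0.67  0.03 -0.99  2.44  0.83  0.45  0.14] err 0.0015 0.0
wp [0.538 0.197 0.245] n 6 q [ 0.4   0.5  -1.08  2.03  0.76  0.88  0.29] err 0.0 0.0
wp [0.538 0.197 0.095] n 5 q [ 0.22  0.73 -0.82  2.1   1.15  0.68 -0.02] err 0.0 0.0
20
wp [0.45 0.03 0.28] n 5 q [ 0.51  0.03 -0.83  2.43  0.81  0.45  0.16] err 0.0037 0.001
wp [ 0.407 -0.182  0.252] n 7 q [ 0.41  0.08 -0.19  2.42  0.5   0.37  0.64] err 0.0 0.0
wp [ 0.407 -0.182  0.132] n 4 q [ 0.53  0.42 -0.15  2.44  1.87  0.17 -0.59] err 0.0116 0.0
wp [ 0.407 -0.182  0.072] n 2 q [ 0.62  0.57 -0.23  2.43  2.29  0.28 -0.96] err 0.0 0.0
wp [ 0.407 -0.182  0.252] n 6 q [0.14 0.08 0.0
[... 1023 characters left out ...]
q [ 0.51  0.03 -0.83  2.43  0.81  0.45  0.16] err 0.0037 0.001
wp [ 0.395 -0.171  0.244] n 6 q [ 0.25  0.21  0.09  2.43  1.9   0.21 -0.66] err 0.0686 0.003
wp [ 0.395 -0.171  0.124] n 4 q [-0.63  0.72  1.    2.43  3.86  0.37 -2.96] err 0.012 0.003
wp [ 0.395 -0.171  0.064] n 2 q [-0.6   0.94  0.95  2.43  3.73  0.54 -2.96] err 0.0124 0.003
wp [ 0.395 -0.171  0.244] n 6 q [-0.67  0.44  1.08  2.43  4.04  0.17 -2.96] err 0.0494 0.021
wp [0.45 0.03 0.28] n 6 q [-0.86  0.5   0.84  2.43  3.95  0.17 -2.96] err 0.1436 0.065
wp [0.511 0.202 0.234] n 6 q [-1.22  0.66  0.9   2.29  3.76  0.17 -2.96] err 0.1077 0.058
wp [0.511 0.202 0.084] n 5 q [-1.17  0.85  0.76  2.17  3.61  0.17 -2.96] err 0.0226 0.013
```

Run:
```python
from wp import *
q=get_obs()['q']
yaw=np.radians(-40.5)
gp=np.array([.4250,-.1970,.007])
for al in (0,5):
  R=placeR(al,yaw); g=gp-R.apply([0,0,.067]); print(al)
  for via in ([.48,.0,.28],[.47,-.05,.27]):
    z=seq(q,[(via,placeR(15,-.45)),(g+[0,0,.18],R),(g+[0,0,.06],R),(g,R)])
    Rp=placeR(al,-.181); h=np.array([.532,.198,.027])+.018*np.array([.984,-.18,0])-Rp.apply([0,0,.067])
    seq(z,[(g+[0,0,.18],R),(via,placeR(10,-.4)),(h+[0,0,.15],Rp),(h,Rp)])
```

```text
0
wp [0.48 0.   0.28] n 6 q [ 0.69  0.13 -0.93  2.26  0.46  0.65  0.55] err 0.0 0.0
wp [ 0.425 -0.197  0.254] n 6 q [ 1.02  0.23 -0.78  2.15  0.22  0.84  0.96] err 0.0 0.0
wp [ 0.425 -0.197  0.134] n 4 q [ 0.87  0.47 -0.63  2.24  0.52  0.57  0.71] err 0.0 0.0
wp [ 0.425 -0.197  0.074] n 2 q [ 0.77  0.6  -0.49  2.25  0.68  0.44  0.58] err 0.0 0.0
wp [ 0.425 -0.197  0.254] n 5 q [ 1.05  0.24 -0.82  2.15  0.23  0.84  0.95] err 0.0 0.0
wp [0.48 0.   0.28] n 6 q [ 0.75  0.17 -0.98  2.21  0.36  0.73  0.7 ] err 0.0 0.0
wp [0.55  0.195 0.244] n 6 q [ 0.35  0.54 -1.    1.9   0.54  1.    0.5 ] err 0.0 0.0
wp [0.55  0.195 0.094] n 5 q [ 0.21  0.76 -0.8   1.97  0.8   0.76  0.32] err 0.0 0.0
wp [ 0.47 -0.05  0.27] n 7 q [ 0.77  0.13 -0.9   2.29  0.44  0.59  0.67] err 0.0 0.0
wp [ 0.425 -0.197  0.254] n 5 q [ 1.02  0.23 -0.79  2.15  0.22  0.84  0.96] err 0.0 0.0
wp [ 0.425 -0.197  0.134] n 4 q [ 0.87  0.47 -0.63  2.24  0.52  0.57  0.71] err 0.0 0.0
wp [ 0.425 -0.197  0.074] n 2 q [ 0.77  0.6  -0.49  2.25  0.68  0.44  0.58] err 0.0 0.0
wp [ 0.425 -0.197  0.254] n 5 q [ 1.05  0.24 -0.82  2.15  0.23 
[... 959 characters left out ...]
 0.0 0.0
wp [ 0.47 -0.05  0.27] n 7 q [ 0.77  0.13 -0.9   2.29  0.44  0.59  0.67] err 0.0 0.0
wp [ 0.421 -0.193  0.254] n 5 q [ 1.01  0.19 -0.78  2.22  0.26  0.73  0.92] err 0.0 0.0
wp [ 0.421 -0.193  0.134] n 4 q [ 0.82  0.45 -0.57  2.31  0.66  0.45  0.57] err 0.0 0.0
wp [ 0.421 -0.193  0.074] n 2 q [ 0.68  0.58 -0.38  2.32  0.89  0.3   0.37] err 0.0 0.0
wp [ 0.421 -0.193  0.254] n 5 q [ 1.05  0.19 -0.83  2.22  0.27  0.73  0.9 ] err 0.0 0.0
wp [ 0.47 -0.05  0.27] n 5 q [ 0.85  0.17 -0.97  2.24  0.35  0.69  0.81] err 0.0 0.0
wp [0.544 0.196 0.244] n 8 q [ 0.34  0.49 -0.99  1.96  0.6   0.91  0.43] err 0.0 0.0
wp [0.544 0.196 0.094] n 5 q [ 0.17  0.72 -0.76  2.04  0.92  0.68  0.19] err 0.0 0.0
```

```bash
cat > u.py <<'E'
from go import *
import sys
# x y z al yaw w [n]
a=[float(v) for v in sys.argv[1:7]]
st(); rows_to(np.array(a[:3]),placeR(a[3],a[4]),int(sys.argv[7]) if len(sys.argv)>7 else None,w=a[5])
E
python3 u.py .48 0 .28 15 -.45 .06
```

```text
t 22.8 p [0.4361 0.1345 0.2052] q [ 0.226  0.276 -0.933  2.337  1.164  0.629 -0.238] w 0.7 F [-0.2 -0.1 -0.5]
[[0.179, 0.874, 0.452], [0.984, -0.157, -0.087], [-0.005, 0.461, -0.888]]
n 5 dist 0.16 ang 0.346 q end [ 0.59  0.15 -0.98  2.13  0.45  0.8   0.45]
model end err (mm) [-0. -0.  0.] ang 0.0
[[0.043,-0.019,0.051,-0.025,0.019,-0.007,0.06],[0.043,-0.019,0.051,-0.024,0.02,-0.007,0.06],[0.043,-0.019,0.051,-0.023,0.021,-0.008,0.06],[0.043,-0.019,0.051,-0.022,0.021,-0.008,0.06],[0.043,-0.019,0.051,-0.021,0.022,-0.009,0.06]]
```

```bash
python3 -m creep '[[[0.043,-0.019,0.051,-0.025,0.019,-0.007,0.06],[0.043,-0.019,0.051,-0.024,0.02,-0.007,0.06],[0.043,-0.019,0.051,-0.023,0.021,-0.008,0.06],[0.043,-0.019,0.051,-0.022,0.021,-0.008,0.06],[0.043,-0.019,0.051,-0.021,0.022,-0.009,0.06]]]' ; python3 u.py .425 -.19 .25 5 -.707 .06
```

```text
t: 23.22
eef_pos: [0.478, 0.004, 0.2747]
tool_rot: [0.102, 0.838, 0.532, 0.064]
contact_force: [1.8, 0.6, -0.3]
gripper_width: 0.704
t 23.22 p [0.478  0.004  0.2747] q [ 0.676  0.224 -0.982  2.114  0.502  0.778  0.516] w 0.704 F [ 1.8  0.6 -0.3]
[[0.425, 0.879, 0.216], [0.905, -0.413, -0.103], [-0.001, 0.24, -0.971]]
n 6 dist 0.203 ang 0.309 q end [ 0.99  0.25 -0.87  2.1   0.32  0.83  0.8 ]
model end err (mm) [-0. -0.  0.] ang 0.0
[[0.026,-0.007,0.044,-0.033,0.005,0.005,0.06],[0.026,-0.007,0.044,-0.033,0.006,0.006,0.06],[0.026,-0.007,0.044,-0.032,0.008,0.006,0.06],[0.026,-0.007,0.044,-0.032,0.009,0.006,0.06],[0.026,-0.007,0.044,-0.031,0.011,0.006,0.06],[0.026,-0.007,0.044,-0.031,0.012,0.005,0.06]]
```

```bash
python3 -m creep '[[[0.026,-0.007,0.044,-0.033,0.005,0.005,0.06],[0.026,-0.007,0.044,-0.033,0.006,0.006,0.06],[0.026,-0.007,0.044,-0.032,0.008,0.006,0.06],[0.026,-0.007,0.044,-0.032,0.009,0.006,0.06],[0.026,-0.007,0.044,-0.031,0.011,0.006,0.06],[0.026,-0.007,0.044,-0.031,0.012,0.005,0.06]]]'
python3 - <<'E'
from h import *
st(); c=cam('wrist','w20.png')
E
```

```text
t: 23.72
eef_pos: [0.4267, -0.1996, 0.2458]
tool_rot: [0.032, 0.911, 0.41, 0.018]
contact_force: [0.3, -0.8, 1.3]
gripper_width: 0.705
t 23.72 p [ 0.4267 -0.1996  0.2458] q [ 1.04   0.292 -0.854  2.083  0.341  0.825  0.833] w 0.705 F [ 0.3 -0.8  1.3]
[[0.662, 0.747, 0.059], [0.749, -0.661, -0.043], [0.007, 0.072, -0.997]]
```

View pics/w20.png

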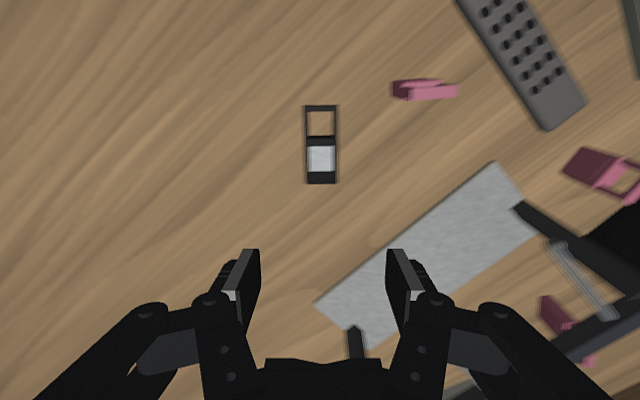

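Run:
```python
from h import *
c=cam('wrist'); p,R,o=pose()
P=[onz(c,u,v,z) for u,v,z in [(304.5,184,.014),(337.5,184,.014),(305,104.5,.011),(337,104.5,.011)]]
foot=(P[0]+P[1])/2; loop=(P[2]+P[3])/2; d=loop-foot; print(np.array(P).round(4).tolist())
print('len',np.linalg.norm(d[:2]).round(4),'w',np.linalg.norm(P[0]-P[1]).round(4),'ang',np.degrees(np.arctan2(d[1],d[0])).round(1)); u=d[:2]/np.linalg.norm(d[:2]); mid=foot[:2]+u*.037
print('mid',mid.round(4),'block c',(foot[:2]+u*.023).round(4), p.round(4))
m=(c['color'].max(-1)<70); W=cloud(c); mm=m&(abs(W[...,2]-.01)<.012)&(np.hypot(W[...,0]-.414,W[...,1]+.188)<.06)
r=cv2.minAreaRect((W[mm][:,:2]*1000).astype(np.float32)); print(np.round(r[0],1),np.round(r[1],1),round(r[2],1))
```

```text
[[0.4276, -0.2334, 0.014], [0.4491, -0.2098, 0.014], [0.3741, -0.1825, 0.011], [0.3933, -0.1614, 0.011]]
len 0.0738 w 0.0319 ang 137.7
mid [ 0.411  -0.1967] block c [ 0.4213 -0.2061] [ 0.4249 -0.2039  0.2446]
[ 416.7 -187.7] [32.9 72.7] 49.1
```

```bash
python3 -m creep '[[[0,0,0,0,0,0,0.06],[0,0,0,0,0,0,0.06],[0,0,0,0,0,0,0.06]]]' | sed -n 2p
cat > m3.py <<'E'
from h import *
c=cam('wrist'); W=cloud(c); m=(c['color'].max(-1)<70)
mm=m&(abs(W[...,2]-.01)<.012)&(np.hypot(W[...,0]-.414,W[...,1]+.188)<.06)
r=cv2.minAreaRect((W[mm][:,:2]*1000).astype(np.float32)); print(np.round(r[0],1),np.round(r[1],1),round(r[2],1))
E
python3 m3.py; python3 u.py .422 -.194 .15 5 -.71 .06
```

```text
eef_pos: [0.424, -0.2045, 0.2415]
[ 416.2 -188.2] [31.5 72.7] 49.3
t 24.12 p [ 0.4239 -0.2043  0.2415] q [ 1.042  0.3   -0.846  2.084  0.345  0.825  0.829] w 0.702 F [-0.1 -0.2 -0.3]
[[0.67, 0.74, 0.051], [0.742, -0.669, -0.04], [0.004, 0.065, -0.998]]
n 3 dist 0.092 ang 0.034 q end [ 0.91  0.45 -0.72  2.19  0.6   0.61  0.62]
model end err (mm) [-0. -0.  0.] ang 0.0
[[-0.008,-0.001,-0.008,0.002,-0.005,0.03,0.06],[-0.008,-0.001,-0.008,0.002,-0.005,0.03,0.06],[-0.008,-0.001,-0.008,0.002,-0.005,0.03,0.06]]
```

```bash
python3 -m creep '[[[-0.008,-0.001,-0.008,0.002,-0.005,0.03,0.055],[-0.008,-0.001,-0.008,0.002,-0.005,0.03,0.055],[-0.008,-0.001,-0.008,0.002,-0.005,0.025,0.055],[0,0,0,0,0,0,0.055],[0,0,0,0,0,0,0.055]]]' | sed -n 2p ; python3 u.py .4224 -.1935 .10 5 -.71 .055 4; python3 m3.py
```

```text
eef_pos: [0.4254, -0.1892, 0.1552]
t 24.53 p [ 0.4254 -0.1892  0.1552] q [ 0.891  0.421 -0.739  2.183  0.568  0.629  0.618] w 0.644 F [-1.5  0.7  0.9]
[[0.644, 0.761, 0.074], [0.765, -0.641, -0.06], [0.002, 0.095, -0.995]]
n 4 dist 0.055 ang 0.013 q end [ 0.81  0.53 -0.63  2.21  0.72  0.53  0.49]
model end err (mm) [-0. -0.  0.] ang 0.0
[[0.002,-0.001,0.003,-0.001,-0.001,0.014,0.055],[0.002,-0.001,0.003,-0.001,-0.001,0.014,0.055],[0.002,-0.001,0.003,-0.001,-0.001,0.014,0.055],[0.002,-0.001,0.003,-0.001,-0.001,0.014,0.055]]
[ 416.2 -187.9] [32.  72.8] 49.8
```

```bash
python3 -m creep '[[[0.002,-0.001,0.003,-0.001,-0.001,0.014,0.055],[0.002,-0.001,0.003,-0.001,-0.001,0.014,0.055],[0.002,-0.001,0.003,-0.001,-0.001,0.014,0.055],[0.002,-0.001,0.003,-0.001,-0.001,0.01,0.055],[0,0,0,0,0,0,0.055],[0,0,0,0,0,0,0.055]]]' | sed -n 2p ; python3 u.py .4224 -.1935 .075 5 -.71 .055 5; python3 -c "
from h import *
cam('wrist','w21.png')"
```

```text
eef_pos: [0.4304, -0.1946, 0.1104]
t 25.08 p [ 0.4304 -0.1946  0.1104] q [ 0.81   0.5   -0.645  2.198  0.692  0.544  0.497] w 0.643 F [-0.3  0.7  0.3]
[[0.654, 0.752, 0.078], [0.756, -0.651, -0.064], [0.003, 0.101, -0.995]]
n 5 dist 0.036 ang 0.015 q end [ 0.76  0.56 -0.57  2.22  0.78  0.48  0.43]
model end err (mm) [ 0. -0.  0.] ang 0.0
[[0.003,0,-0.001,-0.001,-0.002,0.007,0.055],[0.003,0,-0.001,-0.001,-0.002,0.007,0.055],[0.003,0,-0.001,-0.001,-0.002,0.007,0.055],[0.003,0,-0.001,-0.001,-0.002,0.007,0.055],[0.003,0,-0.001,-0.001,-0.002,0.007,0.055]]
```

View pics/w21.png

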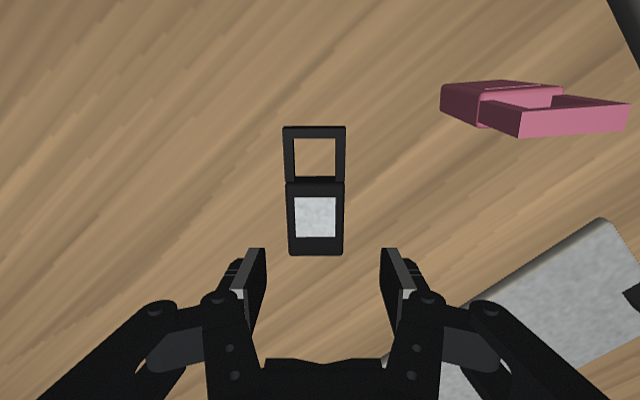

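```bash
python3 -m creep '[[[0.003,0,-0.001,-0.001,-0.002,0.007,0.055],[0.003,0,-0.001,-0.001,-0.002,0.007,0.055],[0.003,0,-0.001,-0.001,-0.002,0.007,0.055],[0.003,0,-0.001,-0.001,-0.002,0.006,0.055],[0,0,0,0,0,0.002,0.055],[0,0,0,0,0,0,0.055],[0,0,0,0,0,0,0.055]]]' | sed -n 2p ; python3 u.py .4224 -.1935 .074 5 -.71 .055 2; python3 -c "
from h import *
cam('wrist','w22.png')"
```

```text
eef_pos: [0.4242, -0.1949, 0.08]
t 25.72 p [ 0.4242 -0.1949  0.08  ] q [ 0.768  0.55  -0.587  2.217  0.766  0.487  0.435] w 0.643 F [ 0.6 -0.   0.2]
[[0.651, 0.755, 0.071], [0.759, -0.649, -0.058], [0.003, 0.092, -0.996]]
n 2 dist 0.006 ang 0.005 q end [ 0.76  0.56 -0.58  2.22  0.78  0.48  0.42]
model end err (mm) [ 0. -0.  0.] ang 0.0
[[0.002,-0.001,0,0,-0.001,0.003,0.055],[0.002,-0.001,0,0,-0.001,0.003,0.055]]
```

View pics/w22.png

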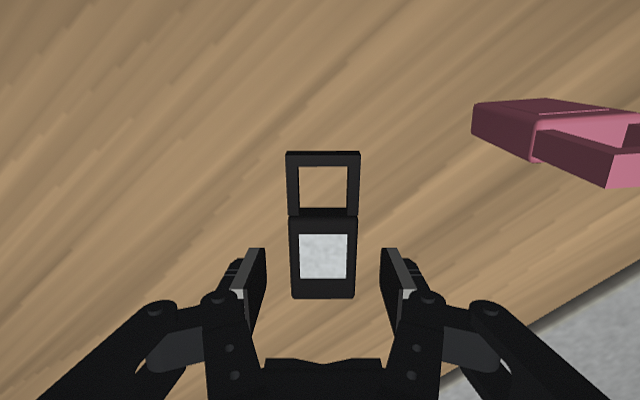

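Centred. I'll go the last few millimetres down, then close.

```bash
python3 -m creep '[[[0.002,0,0,0,-0.001,0.003,0.055],[0,0,0,0,0,0.003,0.055],[0,0,0,0,0,0,0.02],[0,0,0,0,0,0,0.02],[0,0,0,0,0,0,0.02],[0,0,0,0,0,0,0.02],[0,0,0,0,0,0,0.02],[0,0,0,0,0,0,0.02],[0,0,0,0,0,0,0.02]]]' 50 ; python3 -c "
from h import *
st();cam('wrist','w23.png')"
```

```text
t: 26.52
eef_pos: [0.4244, -0.1945, 0.0742]
tool_rot: [0.041, 0.908, 0.417, 0.02]
contact_force: [0.9, 0.1, -0.8]
gripper_width: 0.362
t 26.52 p [ 0.4244 -0.1945  0.0742] q [ 0.756  0.56  -0.575  2.218  0.782  0.477  0.419] w 0.362 F [ 0.9  0.1 -0.8]
[[0.651, 0.756, 0.071], [0.759, -0.649, -0.057], [0.003, 0.091, -0.996]]
```

View pics/w23.png

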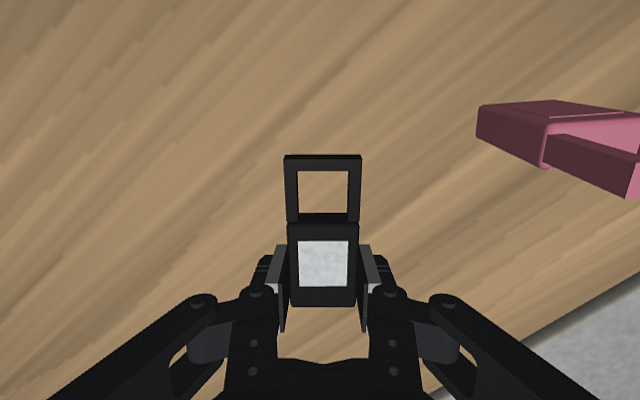

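```bash
cat > pl2.py <<'E'
from go import *
import sys
Rg=Ro.from_matrix([[0.651,0.756,0.071],[0.759,-0.649,-0.057],[0.003,0.091,-0.996]])
PZ=Rg.inv().apply([-.759,.651,0]); MID=Rg.inv().apply(np.array([.4162,-.188,.007])-np.array([.4244,-.1945,.0742]))
AL=5.2
def place(bayc,yaw,dx,h):
    R=placeR(AL,yaw); d=np.array([np.cos(yaw),np.sin(yaw),0])
    return np.array([bayc[0],bayc[1],.027+h])+d*dx-R.apply(MID),R
if __name__=='__main__':
    print(PZ.round(3),MID.round(4))
    bx,by,yaw,dx,h,w=[float(v) for v in sys.argv[1:7]]
    p,R=place((bx,by),yaw,dx,h); st(); print('target',p.round(4)); rows_to(p,R,int(sys.argv[7]) if len(sys.argv)>7 else None,w=w)
E
python3 u.py .425 -.19 .25 5 -.7 .02 8;python3 pl2.py .532 .198 -.181 -.005 .15 .02
```

```text
t 26.57 p [ 0.4244 -0.1945  0.0742] q [ 0.756  0.56  -0.575  2.218  0.782  0.477  0.419] w 0.359 F [ 0.3 -0.3 -1.4]
[[0.651, 0.755, 0.071], [0.759, -0.649, -0.057], [0.003, 0.091, -0.996]]
n 8 dist 0.176 ang 0.01 q end [ 1.01  0.23 -0.88  2.09  0.3   0.85  0.82]
model end err (mm) [-0.  0. -0.] ang 0.0
[[0,0,-0.001,0.001,0.002,-0.022,0.02],[0,0,-0.001,0.001,0.002,-0.022,0.02],[0,0,-0.001,0.001,0.002,-0.022,0.02],[0,0,-0.001,0.001,0.002,-0.022,0.02],[0,0,-0.001,0.001,0.002,-0.022,0.02],[0,0,-0.001,0.001,0.002,-0.022,0.02],[0,0,-0.001,0,0.002,-0.022,0.02],[0,0,-0.001,0,0.002,-0.022,0.02]]
[-0.    -0.996 -0.091] [-0.0006 -0.0165  0.066 ]
t 26.57 p [ 0.4244 -0.1945  0.0742] q [ 0.756  0.56  -0.575  2.218  0.782  0.477  0.419] w 0.359 F [ 0.3 -0.3 -1.4]
[[0.651, 0.755, 0.071], [0.759, -0.649, -0.057], [0.003, 0.091, -0.996]]
target [0.5375 0.1976 0.2442]
n 12 dist 0.442 ang 0.528 q end [ 0.3   0.52 -0.97  1.82  0.58  1.02  0.48]
model end err (mm) [-0. -0. -0.] ang 0.0
[[0,0.004,-0.044,0.031,-0.013,-0.015,0.02],[0,0.004,-0.044,0.032,-0.011,-0.015,0.02],[0,0.004,-0.044,0.032,-0.01,-0.015,0.02],[0,0.004,-0.044,0.033,-0.009,-0.015,0.02],[0,0.004,-0.044,0.033,-0.007,-0.015,0.02],[0,0.004,-0.044,0.033,-0.006,-0.015,0.02],[0,0.004,-0.044,0.034,-0.004,-0.015,0.02],[0,0.004,-0.044,0.034,-0.003,-0.014,0.02],[0,0.004,-0.044,0.034,-0.001,-0.014,0.02],[0,0.004,-0.044,0.034,0,-0.014,0.02],[0,0.004,-0.044,0.034,0.002,-0.014,0.02],[0,0.004,-0.044,0.034,0.003,-0.014,0.02]]
```

```bash
python3 -m creep '[[[0,0,0,0,0,-0.01,0.02],[0,0,0,0,0.001,-0.02,0.02],[0,0,0,0,0.002,-0.03,0.02],[0,0,0,0,0.002,-0.035,0.02],[0,0,0,0,0.002,-0.035,0.02],[0,0,0,0,0.002,-0.035,0.02],[0,0,0,0,0.002,-0.025,0.02]]]' 50 ; python3 u.py .46 0 .28 5 -.45 .02
```

```text
t: 27.15
eef_pos: [0.4155, -0.1884, 0.2654]
tool_rot: [0.033, 0.907, 0.419, 0.016]
contact_force: [1.3, -1.1, -0.9]
gripper_width: 0.357
t 27.15 p [ 0.4155 -0.1884  0.2654] q [ 1.082  0.24  -0.902  2.091  0.296  0.857  0.876] w 0.357 F [ 1.3 -1.1 -0.9]
[[0.648, 0.759, 0.056], [0.761, -0.647, -0.047], [0.0, 0.073, -0.997]]
n 6 dist 0.194 ang 0.256 q end [ 0.82  0.25 -1.04  2.07  0.34  0.9   0.7 ]
model end err (mm) [-0. -0.  0.] ang 0.0
[[-0.002,0.003,-0.042,0.029,-0.015,-0.003,0.02],[-0.002,0.003,-0.042,0.029,-0.013,-0.003,0.02],[-0.002,0.003,-0.042,0.03,-0.012,-0.003,0.02],[-0.002,0.003,-0.042,0.03,-0.011,-0.003,0.02],[-0.002,0.003,-0.042,0.031,-0.009,-0.003,0.02],[-0.002,0.003,-0.042,0.031,-0.008,-0.003,0.02]]
```

```bash
python3 -m creep '[[[0,0.003,-0.042,0.029,-0.015,-0.003,0.02],[0,0.003,-0.042,0.029,-0.013,-0.003,0.02],[0,0.003,-0.042,0.03,-0.012,-0.003,0.02],[0,0.003,-0.042,0.03,-0.011,-0.003,0.02],[0,0.003,-0.042,0.031,-0.009,-0.003,0.02],[0,0.003,-0.042,0.031,-0.008,-0.003,0.02]]]' 50 ; python3 pl2.py .532 .198 -.181 -.005 .15 .02
```

```text
t: 27.65
eef_pos: [0.4629, -0.0036, 0.2848]
tool_rot: [0.039, 0.85, 0.525, 0.02]
contact_force: [1.2, 0.4, -1.0]
gripper_width: 0.36
[-0.    -0.996 -0.091] [-0.0006 -0.0165  0.066 ]
t 27.65 p [ 0.4629 -0.0036  0.2848] q [ 0.763  0.254 -1.032  2.054  0.353  0.922  0.65 ] w 0.36 F [ 1.2  0.4 -1. ]
[[0.448, 0.891, 0.075], [0.894, -0.445, -0.045], [-0.006, 0.087, -0.996]]
target [0.5375 0.1976 0.2442]
n 6 dist 0.218 ang 0.283 q end [ 0.32  0.56 -1.    1.84  0.64  1.01  0.44]
model end err (mm) [-0. -0. -0.] ang 0.0
[[-0.001,0.005,-0.047,0.036,-0.004,0.006,0.02],[-0.001,0.005,-0.047,0.036,-0.003,0.006,0.02],[-0.001,0.005,-0.047,0.036,-0.001,0.007,0.02],[-0.001,0.005,-0.047,0.036,0.001,0.007,0.02],[-0.001,0.005,-0.047,0.036,0.002,0.007,0.02],[-0.001,0.005,-0.047,0.035,0.004,0.007,0.02]]
```

```bash
python3 -m creep '[[[0,0.005,-0.047,0.036,-0.004,0.006,0.02],[0,0.005,-0.047,0.036,-0.003,0.006,0.02],[0,0.005,-0.047,0.036,-0.001,0.007,0.02],[0,0.005,-0.047,0.036,0.001,0.007,0.02],[0,0.005,-0.047,0.036,0.002,0.007,0.02],[0,0.005,-0.047,0.03,0.004,0.007,0.02],[0,0,0,0,0,0,0.02],[0,0,0,0,0,0,0.02]]]' 50 ; python3 pl2.py .532 .198 -.181 -.005 .06 .02 5
python3 - <<'E'
from h import *
c=cam('wrist','w24.png');W=cloud(c);p,R,o=pose()
from pl2 import PZ,MID
print('mid',(p+R.apply(MID)).round(4),'ax',R.apply(PZ).round(3))
E
```

```text
t: 28.32
eef_pos: [0.5379, 0.2104, 0.2411]
tool_rot: [0.033, 0.76, 0.648, 0.028]
contact_force: [-0.3, -1.5, -0.9]
gripper_width: 0.359
[-0.    -0.996 -0.091] [-0.0006 -0.0165  0.066 ]
t 28.32 p [0.5379 0.2104 0.2411] q [ 0.242  0.547 -0.988  1.852  0.623  0.997  0.401] w 0.359 F [-0.3 -1.5 -0.9]
[[0.158, 0.984, 0.086], [0.987, -0.157, -0.013], [0.001, 0.087, -0.996]]
target [0.5375 0.1976 0.1542]
n 5 dist 0.088 ang 0.023 q end [ 0.19  0.65 -0.88  1.93  0.77  0.85  0.28]
model end err (mm) [-0. -0.  0.] ang 0.0
[[-0.001,-0.001,0.004,-0.003,-0.001,0.017,0.02],[-0.001,-0.001,0.004,-0.003,-0.001,0.017,0.02],[-0.001,-0.001,0.004,-0.003,-0.001,0.017,0.02],[-0.001,-0.001,0.004,-0.003,-0.001,0.017,0.02],[-0.001,-0.001,0.004,-0.003,-0.001,0.017,0.02]]
mid [0.527  0.2116 0.1741] ax [-0.987  0.158  0.004]
```

View pics/w24.png

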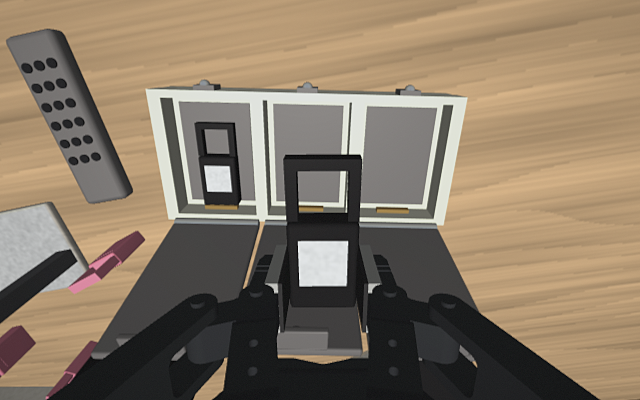

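```bash
python3 dk.py | head -4; python3 -m creep '[[[0,-0.001,0.004,-0.003,-0.001,0.017,0.02],[0,-0.001,0.004,-0.003,-0.001,0.017,0.02],[0,-0.001,0.004,-0.003,-0.001,0.017,0.02],[0,-0.001,0.004,-0.003,-0.001,0.017,0.02],[0,-0.001,0.004,-0.002,-0.001,0.012,0.02],[0,0,0,0,0,0,0.02],[0,0,0,0,0,0,0.02]]]' 50 ; python3 pl2.py .532 .198 -.181 -.005 .025 .02 5
```

```text
wrist 4114 c [516.8 115. ] size [65.5 97.8] ang 79.4 z 0.0208
wrist 4531 c [531.8 196.5] size [69.6 97.6] ang 79.5 z 0.0207
wrist 7218 c [546.8 277.5] size [67.  97.6] ang 79.6 z 0.0208
wrist 450 c [504.3 119.5] size [18.9 20.1] ang 81.4 z 0.0209
t: 29.05
eef_pos: [0.54, 0.1817, 0.1621]
tool_rot: [0.04, 0.773, 0.632, 0.027]
contact_force: [-0.2, 0.5, -0.5]
gripper_width: 0.358
[-0.    -0.996 -0.091] [-0.0006 -0.0165  0.066 ]
t 29.05 p [0.54   0.1817 0.1621] q [ 0.211  0.622 -0.889  1.931  0.745  0.866  0.294] w 0.358 F [-0.2  0.5 -0.5]
[[0.199, 0.976, 0.093], [0.98, -0.197, -0.028], [-0.009, 0.096, -0.995]]
target [0.5375 0.1976 0.1192]
n 5 dist 0.046 ang 0.022 q end [ 0.15  0.69 -0.84  1.94  0.82  0.8   0.23]
model end err (mm) [ 0. -0.  0.] ang 0.0
[[0.001,0.002,-0.004,0.003,-0.002,0.008,0.02],[0.001,0.002,-0.004,0.003,-0.002,0.008,0.02],[0.001,0.002,-0.004,0.003,-0.002,0.008,0.02],[0.001,0.002,-0.004,0.003,-0.002,0.008,0.02],[0.001,0.002,-0.004,0.003,-0.002,0.008,0.02]]
```

```bash
python3 -m creep '[[[0,0,0,0,0,0,0.02],[0,0,0,0,0,0,0.02]]]' 50 |sed -n 2p; python3 pl2.py .532 .197 -.181 -.005 .03 .02 5
```

```text
eef_pos: [0.5406, 0.181, 0.1635]
[-0.    -0.996 -0.091] [-0.0006 -0.0165  0.066 ]
t 29.22 p [0.5406 0.181  0.1635] q [ 0.213  0.62  -0.89   1.93   0.744  0.867  0.294] w 0.361 F [ 0.4 -0.8  0. ]
[[0.201, 0.975, 0.094], [0.98, -0.199, -0.028], [-0.009, 0.098, -0.995]]
target [0.5375 0.1966 0.1242]
n 5 dist 0.042 ang 0.024 q end [ 0.16  0.69 -0.85  1.94  0.81  0.81  0.24]
model end err (mm) [ 0. -0.  0.] ang 0.0
[[0.001,0.002,-0.004,0.003,-0.002,0.008,0.02],[0.001,0.002,-0.004,0.003,-0.002,0.008,0.02],[0.001,0.002,-0.004,0.003,-0.002,0.008,0.02],[0.001,0.002,-0.004,0.003,-0.002,0.008,0.02],[0.001,0.002,-0.004,0.003,-0.002,0.008,0.02]]
```

```bash
python3 -m creep '[[[0.001,0.002,-0.004,0.003,-0.002,0.008,0.02],[0.001,0.002,-0.004,0.003,-0.002,0.008,0.02],[0.001,0.002,-0.004,0.003,-0.002,0.008,0.02],[0.001,0.002,-0.004,0.003,-0.002,0.008,0.02],[0.001,0.002,-0.004,0.003,-0.002,0.004,0.02],[0,0,0,0,0,0,0.02],[0,0,0,0,0,0,0.02]]]' 50 |sed -n 2p; python3 pl2.py .532 .197 -.181 -.005 .02 .02 4
```

```text
eef_pos: [0.5373, 0.2005, 0.1245]
[-0.    -0.996 -0.091] [-0.0006 -0.0165  0.066 ]
t 29.8 p [0.5373 0.2005 0.1245] q [ 0.152  0.678 -0.85   1.944  0.811  0.809  0.234] w 0.359 F [ 0.3 -0.8 -1.1]
[[0.176, 0.98, 0.094], [0.984, -0.176, -0.014], [0.003, 0.095, -0.996]]
target [0.5375 0.1966 0.1142]
n 4 dist 0.011 ang 0.006 q end [ 0.15  0.69 -0.84  1.95  0.83  0.8   0.22]
model end err (mm) [ 0. -0.  0.] ang 0.0
[[0.001,-0.001,0.001,-0.001,0,0.003,0.02],[0.001,-0.001,0.001,-0.001,0,0.003,0.02],[0.001,-0.001,0.001,-0.001,0,0.003,0.02],[0.001,-0.001,0.001,-0.001,0,0.003,0.02]]
```

```bash
python3 -m creep '[[[0.001,-0.001,0.001,-0.001,0,0.003,0.02],[0.001,-0.001,0.001,-0.001,0,0.003,0.02],[0.001,-0.001,0.001,-0.001,0,0.003,0.02],[0.001,-0.001,0.001,-0.001,0,0.003,0.02],[0,0,0,0,0,0,0.02],[0,0,0,0,0,0,0.02]]]' 50 |sed -n 2p; python3 pl2.py .532 .197 -.181 -.005 .005 .02 5; python3 -c "
from h import *
cam('wrist','w25.png')"
```

```text
eef_pos: [0.5381, 0.1957, 0.1116]
[-0.    -0.996 -0.091] [-0.0006 -0.0165  0.066 ]
t 30.3 p [0.5381 0.1957 0.1116] q [ 0.146  0.696 -0.832  1.948  0.829  0.795  0.221] w 0.36 F [-0.2  0.8 -1. ]
[[0.181, 0.979, 0.089], [0.983, -0.181, -0.018], [-0.001, 0.091, -0.996]]
target [0.5375 0.1966 0.0992]
n 5 dist 0.012 ang 0.002 q end [ 0.13  0.71 -0.82  1.95  0.85  0.78  0.2 ]
model end err (mm) [ 0. -0.  0.] ang 0.0
[[0,0,0,0,0,0.002,0.02],[0,0,0,0,0,0.002,0.02],[0,0,0,0,0,0.002,0.02],[0,0,0,0,0,0.002,0.02],[0,0,0,0,0,0.002,0.02]]
```

View pics/w25.png

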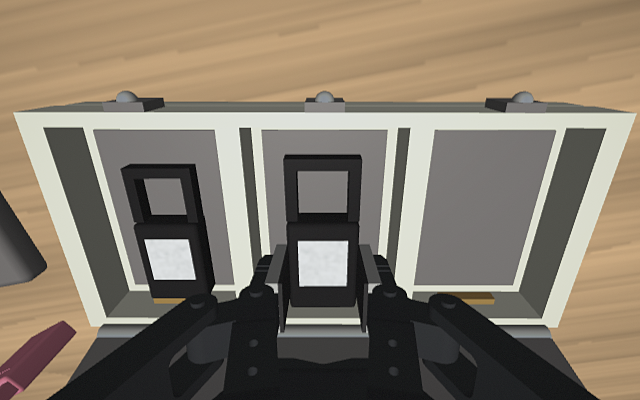

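```bash
python3 -m creep '[[[0,0,0,0,0,0.003,0.02],[0,0,0,0,0,0.003,0.02],[0,0,0,0,0,0.003,0.02],[0,0,0,0,0,0.002,0.02],[0,0,0,0,0,0,0.02],[0,0,0,0,0,0,0.02]]]' 50 |sed -n 2,4p; for i in 1 2 3 4 5; do python3 -m creep '[[[0,0,0,0,0,0.0012,0.02],[0,0,0,0,0,0.0003,0.02]]]' 50 | sed -n 2,4p; done
```

```text
eef_pos: [0.5395, 0.1954, 0.0998]
tool_rot: [0.036, 0.768, 0.639, 0.029]
contact_force: [0.3, -0.0, -0.8]
eef_pos: [0.5396, 0.1955, 0.0982]
tool_rot: [0.036, 0.768, 0.639, 0.029]
contact_force: [-1.0, -0.0, -1.1]
eef_pos: [0.5398, 0.1956, 0.0967]
tool_rot: [0.036, 0.768, 0.639, 0.029]
contact_force: [-0.9, -0.3, -1.7]
eef_pos: [0.54, 0.1955, 0.0951]
tool_rot: [0.036, 0.768, 0.639, 0.029]
contact_force: [-0.7, 0.2, -0.8]
eef_pos: [0.5402, 0.1957, 0.0942]
tool_rot: [0.036, 0.768, 0.639, 0.029]
contact_force: [-3.5, -2.6, 6.8]
eef_pos: [0.5402, 0.1959, 0.0944]
tool_rot: [0.037, 0.768, 0.639, 0.029]
contact_force: [0.4, -0.7, -1.0]
```

Contact at the predicted height. Releasing.

```bash
python3 -m creep '[[[0,0,0,0,0,0,0.033],[0,0,0,0,0,0,0.034],[0,0,0,0,0,0,0.035],[0,0,0,0,0,0,0.036],[0,0,0,0,0,0,0.037],[0,0,0,0,0,0,0.038],[0,0,0,0,0,0,0.038]]]' 20 | tail -2;  python3 -m creep '[[[0,0,0,0,0,-0.004,0.038],[0,0,0,0,0,-0.008,0.038],[0,0,0,0,-0.003,-0.015,0.038],[0,0,0,0,-0.005,-0.025,0.04],[0,0,0,0,-0.005,-0.03,0.05],[0,0,0,0,-0.005,-0.03,0.05],[0,0,0,0,-0.005,-0.02,0.05],[0,0,0,0,-0.005,-0.02,0.05]]]' 20;python3 - <<'E'
from h import *
st();c=cam('wrist','w26.png')
t=cam('top','t26.png')
E
```

```text
contact_force: [0.4, -0.9, -0.8]
gripper_width: 0.445
t: 32.93
eef_pos: [0.4959, 0.2033, 0.2478]
tool_rot: [0.035, 0.768, 0.639, 0.025]
contact_force: [0.3, -0.1, 0.4]
gripper_width: 0.585
t 32.93 p [0.4959 0.2033 0.2478] q [ 0.274  0.476 -1.021  1.935  0.581  0.973  0.365] w 0.585 F [ 0.3 -0.1  0.4]
[[0.181, 0.98, 0.084], [0.983, -0.18, -0.022], [-0.006, 0.087, -0.996]]
```

View pics/w26.png

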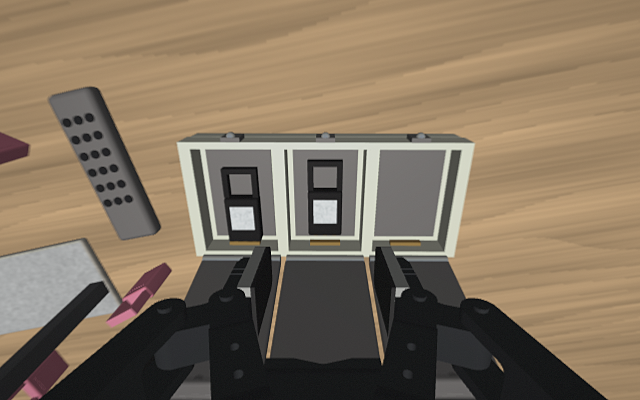

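```bash
cat > cv.py <<'E'
from h import *
ex=np.array([np.cos(-.181),np.sin(-.181),0]); ey=np.array([-ex[1],ex[0],0])
BAY=[(.5172,.118),(.532,.197),(.5468,.276)]
H=[np.array([b[0],b[1],.045])+.058*ex for b in BAY]
def angles(names=('top','scene')):
    for nm in names:
        c=cam(nm); W=cloud(c)
        for i in range(3):
            d=W-H[i]; u=d@ex; v=d@ey; w=d[...,2]
            rr=np.hypot(u,w); m=(abs(v)<.030)&(rr>.04)&(rr<.122)&(w>-.01)&(u<.05)&(c['color'].max(-1)<130)&(rr*0==0)
            th=np.arctan2(w[m],-u[m]); 
            if m.sum()>20: print(nm,i,m.sum(),'angle pct',np.percentile(th,[10,50,90]).round(3),'rmax',rr[m].max().round(3))
if __name__=='__main__': angles(('top','scene','wrist'))
E
python3 cv.py
```

```text
top 0 298 angle pct [1.1   1.666 1.701] rmax 0.122
top 1 204 angle pct [1.536 1.598 1.641] rmax 0.122
top 2 223 angle pct [1.587 1.629 1.666] rmax 0.122
scene 0 379 angle pct [-0.044  1.769  1.781] rmax 0.122
scene 1 472 angle pct [-0.032  1.708  1.72 ] rmax 0.122
scene 2 481 angle pct [-0.033  1.73   1.743] rmax 0.122
wrist 0 707 angle pct [-0.036  1.662  1.719] rmax 0.122
wrist 1 5797 angle pct [1.594 1.635 1.652] rmax 0.122
wrist 2 727 angle pct [-0.034  1.621  1.679] rmax 0.122
```

```bash
cat > c.py <<'E'
from go import *
from cv import H,ex
import sys
# cover u w(n of tip rel hinge) grip [n]
i=int(sys.argv[1]); u,w,g=[float(v) for v in sys.argv[2:5]]
R=placeR(0,-.181); p=H[i]+u*ex+np.array([0,0,w+.073])
P=pose()[0]; d=P-H[i]; 
st(); print('now u,w',(d@ex).round(4),(d[2]-.073).round(4),'v',(d@np.array([-ex[1],ex[0],0])).round(4)); rows_to(p,R,int(sys.argv[5]) if len(sys.argv)>5 else None,w=g)
E
python3 u.py .53 .22 .31 2 -.181 0 3; python3 c.py 2 .05 .16 0
```

```text
t 33.18 p [0.4965 0.2026 0.2458] q [ 0.273  0.479 -1.018  1.936  0.585  0.971  0.364] w 0.588 F [-0.2  0.3 -0.1]
[[0.182, 0.98, 0.083], [0.983, -0.181, -0.022], [-0.007, 0.086, -0.996]]
n 3 dist 0.074 ang 0.052 q end [ 0.28  0.49 -1.06  1.75  0.49  1.17  0.46]
model end err (mm) [-0. -0.  0.] ang 0.0
[[0.017,0.002,-0.001,0.008,0.012,-0.021,0],[0.017,0.002,-0.001,0.008,0.011,-0.021,0],[0.017,0.002,-0.001,0.008,0.011,-0.021,0]]
t 33.18 p [0.4965 0.2026 0.2458] q [ 0.273  0.479 -1.018  1.936  0.585  0.971  0.364] w 0.588 F [-0.2  0.3 -0.1]
[[0.182, 0.98, 0.083], [0.983, -0.181, -0.022], [-0.007, 0.086, -0.996]]
now u,w -0.0942 0.1278 v -0.0812
n 5 dist 0.169 ang 0.086 q end [ 0.11  0.75 -0.96  1.39  0.62  1.31  0.51]
model end err (mm) [-0. -0. -0.] ang 0.0
[[0.017,0.001,0,0.016,0.029,-0.004,0],[0.017,0.001,0,0.016,0.029,-0.005,0],[0.017,0.001,0,0.016,0.029,-0.005,0],[0.017,0.001,0,0.016,0.029,-0.005,0],[0.017,0.001,0,0.016,0.029,-0.006,0]]
```

```bash
python3 -m creep '[[[0.017,0.002,0,0.008,0,-0.03,0],[0.017,0.002,0,0.008,0,-0.03,0],[0.017,0.002,0,0.01,0.02,-0.01,0],[0,0,0,0.02,0.03,0,0],[0,0,0,0.02,0.03,0,0],[0,0,0,0.015,0.03,0,0],[0,0,0,0,0,0,0]]]' 60; python3 c.py 2 .05 .15 0
```

```text
t: 33.77
eef_pos: [0.6171, 0.2599, 0.3102]
tool_rot: [0.012, 0.77, 0.638, 0.001]
contact_force: [0.2, -0.6, 0.1]
gripper_width: 0.001
t 33.77 p [0.6171 0.2599 0.3102] q [ 0.13   0.644 -0.973  1.519  0.572  1.274  0.464] w 0.001 F [ 0.2 -0.6  0.1]
[[0.185, 0.983, 0.016], [0.983, -0.185, -0.018], [-0.015, 0.019, -1.0]]
now u,w 0.0141 0.1922 v -0.0032
n 2 dist 0.056 ang 0.025 q end [ 0.11  0.74 -0.94  1.46  0.61  1.25  0.49]
model end err (mm) [-0. -0. -0.] ang 0.0
[[0.01,0.007,-0.002,0.002,0.018,0.021,0],[0.01,0.007,-0.002,0.002,0.018,0.021,0]]
```

```bash
python3 -m creep '[[[0.01,0.007,0,0.001,0.018,0.005,0],[0.01,0.007,0,0.001,0.018,0.005,0],[0,0,0,0,0.005,0.01,0],[0,0,0,0,0,0,0],[0,0,0,0,0,0,0]]]' 60; python3 c.py 2 .05 .09 0 4; python3 -c "
from h import *
cam('wrist','w27.png')
cam('scene','s27.png')"
```

```text
t: 34.18
eef_pos: [0.6586, 0.2541, 0.2798]
tool_rot: [-0.003, 0.769, 0.639, -0.006]
contact_force: [0.4, 0.5, -0.8]
gripper_width: -0.006
t 34.18 p [0.6586 0.2541 0.2798] q [ 0.116  0.734 -0.943  1.438  0.594  1.286  0.509] w -0.006 F [ 0.4  0.5 -0.8]
[[0.184, 0.983, -0.014], [0.983, -0.184, -0.004], [-0.006, -0.013, -1.0]]
now u,w 0.056 0.1618 v -0.0014
n 4 dist 0.072 ang 0.015 q end [ 0.1   0.8  -0.9   1.52  0.66  1.15  0.46]
model end err (mm) [-0. -0.  0.] ang 0.0
[[-0.003,0.002,-0.001,0,-0.001,0.018,0],[-0.003,0.002,-0.001,0,-0.001,0.018,0],[-0.003,0.002,-0.001,0,-0.001,0.018,0],[-0.003,0.002,-0.001,0,-0.001,0.018,0]]
```

View pics/w27.png

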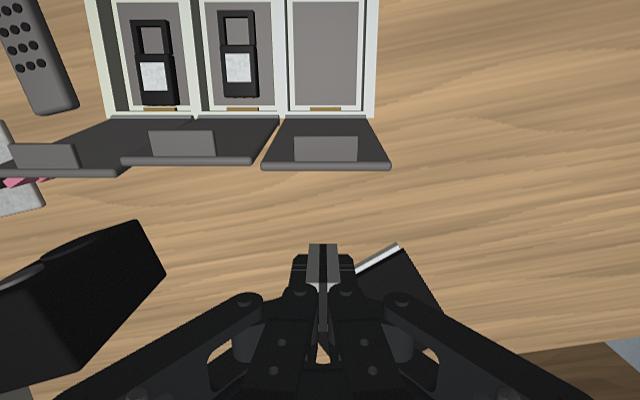

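View pics/s27.png

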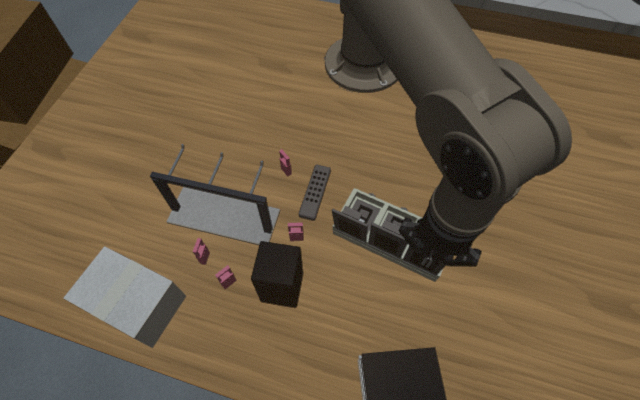

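Behind cover 2 with the gripper shut (tips at pixel 323,250, cover edge at row 165). I'll lower, then sweep forward.

```bash
python3 -m creep '[[[0,0.002,0,0,0,0.018,0],[0,0.002,0,0,0,0.018,0],[0,0.002,0,0,0,0.018,0],[0,0,0,0,0,0.012,0],[0,0,0,0,0,0,0]]]' 60 | sed -n 2,4p; python3 c.py 2 0 .092 0 5
```

```text
eef_pos: [0.6539, 0.2568, 0.2171]
tool_rot: [-0.004, 0.768, 0.641, -0.001]
contact_force: [-0.1, -0.6, -0.8]
t 34.7 p [0.6539 0.2568 0.2171] q [ 0.107  0.783 -0.916  1.508  0.643  1.177  0.471] w -0.002 F [-0.1 -0.6 -0.8]
[[0.178, 0.984, -0.007], [0.984, -0.178, 0.004], [0.002, -0.007, -1.0]]
now u,w 0.0508 0.0991 v 0.0004
n 5 dist 0.051 ang 0.008 q end [ 0.11  0.73 -0.93  1.64  0.64  1.1   0.39]
model end err (mm) [0. 0. 0.] ang 0.0
[[-0.001,0,0,0,-0.01,0.001,0],[-0.001,0,0,0,-0.01,0.001,0],[-0.001,0,0,0,-0.01,0.001,0],[-0.001,0,0,0,-0.01,0.001,0],[-0.001,0,0,0,-0.01,0.001,0]]
```

```bash
python3 -m creep '[[[0,0,0,0,-0.01,0.001,0],[0,0,0,0,-0.01,0.001,0],[0,0,0,0,-0.01,0.001,0],[0,0,0,0,-0.01,0.001,0],[0,0,0,0,-0.01,0.001,0],[0,0,0,0,-0.01,0.002,0],[0,0,0,0,-0.01,0.003,0]]]' 60 | sed -n 2,4p; python3 c.py 2 -.038 .08 0 5; python3 -c "
from h import *
cam('wrist','w28.png')
cam('scene','s28.png')"
```

```text
eef_pos: [0.5813, 0.271, 0.2122]
tool_rot: [-0.002, 0.768, 0.641, 0.002]
contact_force: [1.3, -0.8, -1.1]
t 35.28 p [0.5813 0.271  0.2122] q [ 0.111  0.706 -0.946  1.677  0.631  1.091  0.365] w 0.004 F [ 1.3 -0.8 -1.1]
[[0.179, 0.984, 0.001], [0.984, -0.179, 0.005], [0.005, -0.0, -1.0]]
now u,w -0.0231 0.0942 v 0.0013
n 5 dist 0.021 ang 0.005 q end [ 0.1   0.7  -0.94  1.72  0.64  1.06  0.33]
model end err (mm) [ 0. -0.  0.] ang 0.0
[[0,-0.001,0,0,-0.003,0.003,0],[0,-0.001,0,0,-0.003,0.003,0],[0,-0.001,0,0,-0.003,0.003,0],[0,-0.001,0,0,-0.003,0.003,0],[0,-0.001,0,0,-0.003,0.003,0]]
```

View pics/w28.png

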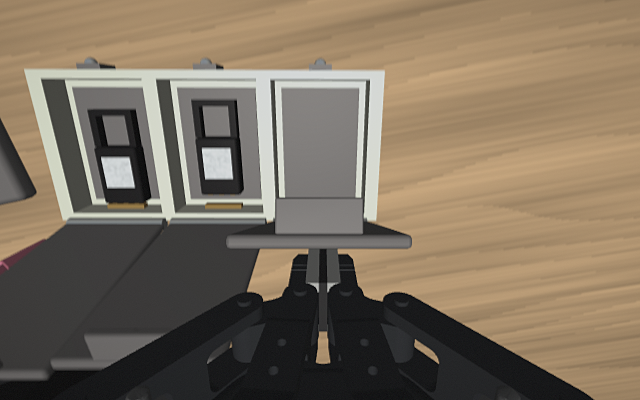

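```bash
python3 -m creep '[[[0,0,0,0,-0.009,0.004,0],[0,0,0,0,-0.009,0.005,0],[0,0,0,0,-0.008,0.006,0],[0,0,0,0,-0.008,0.007,0]]]' 60 | sed -n 2,4p; python3 c.py 2 -.0698 .059 0 2
```

```text
eef_pos: [0.5475, 0.2777, 0.1902]
tool_rot: [-0.001, 0.768, 0.64, 0.003]
contact_force: [0.2, -0.4, 0.4]
t 35.72 p [0.5475 0.2777 0.1902] q [ 0.095  0.693 -0.944  1.762  0.648  1.024  0.299] w 0.004 F [ 0.2 -0.4  0.4]
[[0.18, 0.984, 0.003], [0.984, -0.18, 0.006], [0.007, 0.002, -1.0]]
now u,w -0.0576 0.0722 v 0.0018
n 2 dist 0.018 ang 0.007 q end [ 0.08  0.7  -0.93  1.79  0.66  1.    0.27]
model end err (mm) [ 0. -0.  0.] ang 0.0
[[0.001,-0.003,0,-0.001,-0.006,0.007,0],[0.001,-0.003,0,-0.001,-0.006,0.007,0]]
```

```bash
python3 -m creep '[[[0,0,0,0,-0.007,0.007,0],[0,0,0,0,-0.006,0.008,0],[0,0,0,0,-0.005,0.008,0],[0,0,0,0,-0.005,0.008,0]]]' 60 | sed -n 2,4p; python3 c.py 2 -.0864 .0228 0 2;python3 -c "
from h import *
cam('wrist','w29.png')"
```

```text
eef_pos: [0.5223, 0.2825, 0.1559]
tool_rot: [-0.001, 0.768, 0.641, 0.003]
contact_force: [1.9, -0.2, -0.3]
t 36.05 p [0.5223 0.2825 0.1559] q [ 0.064  0.708 -0.921  1.831  0.686  0.95   0.229] w -0.003 F [ 1.9 -0.2 -0.3]
[[0.179, 0.984, 0.003], [0.984, -0.179, 0.006], [0.007, 0.002, -1.0]]
now u,w -0.0833 0.0379 v 0.002
n 2 dist 0.016 ang 0.007 q end [ 0.05  0.72 -0.9   1.84  0.71  0.93  0.21]
model end err (mm) [ 0. -0.  0.] ang 0.0
[[0.001,-0.003,0,-0.001,-0.002,0.008,0],[0.001,-0.003,0,-0.001,-0.002,0.008,0]]
```

View pics/w29.png

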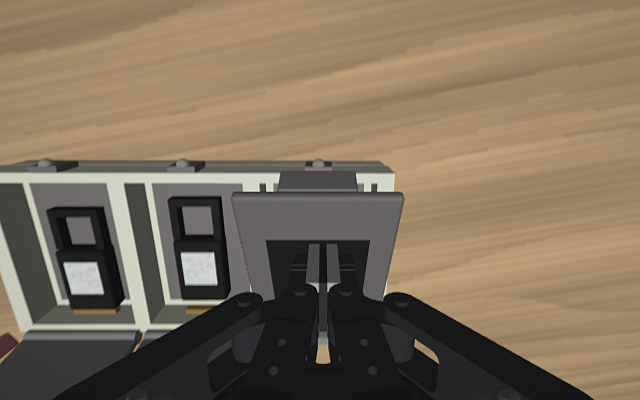

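```bash
python3 -m creep '[[[0,0,0,0,-0.004,0.008,0],[0,0,0,0,-0.003,0.008,0],[0,0,0,0,-0.001,0.007,0]]]' 60 | sed -n 2,4p; for i in 1 2 3; do python3 -m creep '[[[0,0,0,0,0,0.005,0],[0,0,0,0,0,0.005,0]]]' 60 | sed -n 2,4p; done;  python3 c.py 2 -.09 .003 0 2
```

```text
eef_pos: [0.5126, 0.2842, 0.1296]
tool_rot: [-0.002, 0.768, 0.641, 0.002]
contact_force: [0.8, -0.8, 11.7]
eef_pos: [0.512, 0.2848, 0.1201]
tool_rot: [-0.001, 0.768, 0.641, 0.002]
contact_force: [-2.2, -2.5, 17.2]
eef_pos: [0.5121, 0.2862, 0.1181]
tool_rot: [0.003, 0.768, 0.641, 0.001]
contact_force: [-18.0, -21.1, 72.3]
eef_pos: [0.5116, 0.2867, 0.1188]
tool_rot: [0.008, 0.768, 0.64, 0.0]
contact_force: [-14.3, -15.1, 52.7]
t 36.85 p [0.5116 0.2867 0.1188] q [ 0.013  0.742 -0.875  1.865  0.748  0.899  0.156] w -0.001 F [-14.3 -15.1  52.7]
[[0.18, 0.984, 0.01], [0.984, -0.18, -0.012], [-0.01, 0.013, -1.0]]
now u,w -0.0946 0.0008 v 0.0042
n 2 dist 0.007 ang 0.016 q end [ 0.03  0.74 -0.89  1.86  0.73  0.9   0.18]
model end err (mm) [-0. -0. -0.] ang 0.0
[[0.006,0.005,0,-0.002,0.002,-0.001,0],[0.006,0.005,0,-0.002,0.002,-0.001,0]]
```

```bash
python3 -m creep '[[[0,0,0,0,0,-0.005,0],[0,0,0,0,0,-0.01,0],[0,0,0,0,0,-0.025,0],[0,0,0,0,0,-0.035,0],[0,0,0,0,0,-0.035,0],[0,0,0,0,0,-0.035,0],[0,0,0,0,0,-0.02,0],[0,0,0,0,0,0,0]]]' 60 | sed -n 2,4p; python3 cv.py; python3 -c "
from h import *
cam('wrist','w30.png');cam('scene','s30.png')"
```

```text
eef_pos: [0.508, 0.2896, 0.2903]
tool_rot: [0.008, 0.768, 0.641, -0.002]
contact_force: [0.6, 0.5, -0.6]
top 0 302 angle pct [1.585 1.664 1.701] rmax 0.122
top 1 207 angle pct [-0.121  1.598  1.64 ] rmax 0.122
top 2 591 angle pct [0.009 0.045 0.093] rmax 0.095
scene 0 372 angle pct [-0.037  1.77   1.784] rmax 0.122
scene 1 480 angle pct [-0.023  1.707  1.722] rmax 0.122
scene 2 949 angle pct [0.006 0.029 0.066] rmax 0.122
wrist 0 4515 angle pct [1.658 1.699 1.715] rmax 0.122
wrist 1 1201 angle pct [1.564 1.605 1.63 ] rmax 0.121
wrist 2 4660 angle pct [0.021 0.036 0.062] rmax 0.122
```

View pics/w30.png

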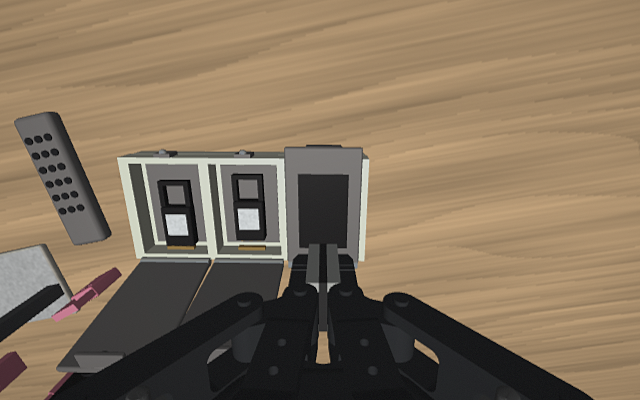

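```bash
python3 c.py 1 .055 .165 0
```

```text
t 37.77 p [0.5065 0.2872 0.2844] q [ 0.123  0.55  -1.03   1.748  0.525  1.16   0.322] w 0.0 F [-0.1 -0.1 -0.3]
[[0.179, 0.984, -0.001], [0.984, -0.179, -0.019], [-0.019, 0.003, -1.0]]
now u,w -0.0993 0.1664 v 0.0841
n 5 dist 0.176 ang 0.019 q end [ 0.26  0.67 -0.97  1.54  0.58  1.23  0.59]
model end err (mm) [-0. -0. -0.] ang 0.0
[[0.001,0.004,0,-0.017,0.031,0.001,0],[0.001,0.004,0,-0.017,0.031,0.001,0],[0.001,0.004,0,-0.017,0.031,0.001,0],[0.001,0.004,0,-0.017,0.031,0,0],[0.001,0.004,0,-0.017,0.031,0,0]]
```

```bash
python3 -m creep '[[[0,0.004,0,-0.017,0.031,-0.004,0],[0,0.004,0,-0.017,0.031,-0.002,0],[0,0.004,0,-0.017,0.031,0,0],[0,0.004,0,-0.017,0.031,0,0],[0,0,0,-0.015,0.03,0,0],[0,0,0,0,0,0,0],[0,0,0,0,0,0,0]]]' 60 | sed -n 2,4p; python3 c.py 1 .05 .095 0 4
```

```text
eef_pos: [0.6449, 0.1734, 0.2782]
tool_rot: [-0.002, 0.765, 0.644, -0.008]
contact_force: [-0.4, 1.8, 0.7]
t 38.35 p [0.6449 0.1734 0.2782] q [ 0.266  0.683 -0.966  1.541  0.579  1.245  0.606] w -0.002 F [-0.4  1.8  0.7]
[[0.171, 0.985, -0.015], [0.985, -0.171, -0.008], [-0.011, -0.013, -1.0]]
now u,w 0.0573 0.1602 v -0.0029
n 4 dist 0.066 ang 0.019 q end [ 0.25  0.74 -0.92  1.62  0.64  1.11  0.54]
model end err (mm) [-0. -0.  0.] ang 0.0
[[-0.003,0.003,0.002,0.001,-0.002,0.016,0],[-0.003,0.003,0.002,0.001,-0.002,0.016,0],[-0.003,0.003,0.002,0.001,-0.002,0.016,0],[-0.003,0.003,0.002,0.001,-0.002,0.016,0]]
```

```bash
python3 -m creep '[[[0,0.003,0.002,0.001,-0.002,0.016,0],[0,0.003,0.002,0.001,-0.002,0.016,0],[0,0.003,0.002,0.001,-0.002,0.016,0],[0,0,0,0,0,0.015,0],[0,0,0,0,0,0,0]]]' 60 | sed -n 2,4p; python3 c.py 1 -.02 .094 0 7
```

```text
eef_pos: [0.6355, 0.177, 0.2063]
tool_rot: [-0.006, 0.767, 0.641, -0.009]
contact_force: [-0.1, -0.5, -1.1]
t 38.77 p [0.6355 0.177  0.2063] q [ 0.247  0.744 -0.929  1.619  0.631  1.13   0.548] w 0.001 F [-0.1 -0.5 -1.1]
[[0.177, 0.984, -0.021], [0.984, -0.177, -0.001], [-0.005, -0.021, -1.0]]
now u,w 0.0474 0.0883 v -0.0011
n 7 dist 0.068 ang 0.022 q end [ 0.27  0.64 -0.96  1.79  0.61  1.03  0.46]
model end err (mm) [0. 0. 0.] ang 0.0
[[-0.003,0.001,0,0,-0.01,-0.001,0],[-0.003,0.001,0,0,-0.01,-0.001,0],[-0.003,0.001,0,0,-0.01,-0.001,0],[-0.003,0.001,0,0,-0.01,-0.001,0],[-0.003,0.001,0,0,-0.01,-0.001,0],[-0.003,0.001,0,0,-0.01,-0.001,0],[-0.003,0.001,0,0,-0.01,-0.001,0]]
```

```bash
python3 -m creep '[[[-0.003,0,0,0,-0.01,-0.001,0],[-0.003,0,0,0,-0.01,-0.001,0],[-0.003,0,0,0,-0.01,-0.001,0],[-0.003,0,0,0,-0.01,-0.001,0],[-0.003,0,0,0,-0.01,0,0],[-0.003,0,0,0,-0.01,0,0],[-0.003,0,0,0,-0.009,0.002,0]]]' 60 | sed -n 2,4p; python3 c.py 1 -.0405 .0858 0 2 | sed -n 3p; python3 -m creep '[[[0,0,0,0,-0.009,0.003,0],[0,0,0,0,-0.009,0.005,0],[0,0,0,0,-0.008,0.006,0],[0,0,0,0,-0.008,0.007,0]]]' 60 | sed -n 2,4p;python3 c.py 1 -.0698 .059 0 2
```

```text
eef_pos: [0.5628, 0.1914, 0.2097]
tool_rot: [0.002, 0.766, 0.642, -0.001]
contact_force: [0.4, -0.2, -0.7]
now u,w -0.0267 0.0917 v 0.0001
eef_pos: [0.5261, 0.1984, 0.1892]
tool_rot: [0.004, 0.766, 0.643, 0.001]
contact_force: [1.1, -0.2, -0.6]
t 39.68 p [0.5261 0.1984 0.1892] q [ 0.247  0.626 -0.968  1.884  0.635  0.97   0.383] w -0.001 F [ 1.1 -0.2 -0.6]
[[0.174, 0.985, 0.006], [0.985, -0.174, -0.005], [-0.004, 0.007, -1.0]]
now u,w -0.064 0.0712 v 0.0003
n 2 dist 0.014 ang 0.01 q end [ 0.24  0.64 -0.96  1.9   0.64  0.95  0.36]
model end err (mm) [ 0. -0.  0.] ang 0.0
[[0.003,0.002,0.003,0,-0.003,0.006,0],[0.003,0.002,0.003,0,-0.003,0.006,0]]
```

```bash
python3 -m creep '[[[0,0,0,0,-0.006,0.007,0],[0,0,0,0,-0.005,0.008,0],[0,0,0,0,-0.005,0.008,0],[0,0,0,0,-0.004,0.008,0]]]' 60 | sed -n 2,4p; python3 c.py 1 -.09 .0228 0 2;python3 -c "
from h import *
cam('wrist','w31.png')"
```

```text
eef_pos: [0.5035, 0.2025, 0.1546]
tool_rot: [0.003, 0.766, 0.643, 0.001]
contact_force: [1.2, 0.6, 0.7]
t 40.02 p [0.5035 0.2025 0.1546] q [ 0.213  0.645 -0.94   1.951  0.68   0.896  0.313] w 0.003 F [1.2 0.6 0.7]
[[0.173, 0.985, 0.005], [0.985, -0.173, -0.004], [-0.003, 0.006, -1.0]]
now u,w -0.087 0.0366 v 0.0002
n 2 dist 0.014 ang 0.01 q end [ 0.2   0.66 -0.92  1.96  0.7   0.87  0.29]
model end err (mm) [ 0. -0.  0.] ang 0.0
[[0.003,0.002,0.003,0,-0.002,0.007,0],[0.003,0.002,0.003,0,-0.002,0.007,0]]
```

View pics/w31.png

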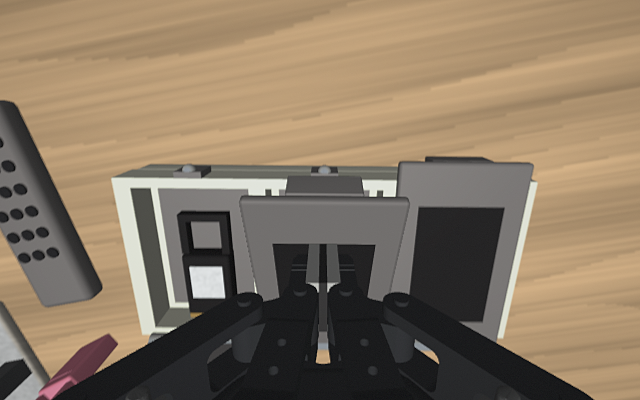

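Now down with smaller steps to limit the force.

```bash
python3 -m creep '[[[0,0,0,0,-0.002,0.007,0],[0,0,0,0,-0.002,0.007,0],[0,0,0,0,0,0.006,0]]]' 60 | sed -n 2,4p; for i in 1 2 3 4; do python3 -m creep '[[[0,0,0,0,0,0.003,0],[0,0,0,0,0,0.003,0]]]' 60 | sed -n 2,4p; done;  python3 c.py 1 -.09 .003 0 2 | sed -n 3p
```

```text
eef_pos: [0.4978, 0.2032, 0.1312]
tool_rot: [0.003, 0.766, 0.643, -0.001]
contact_force: [-1.3, 0.5, 2.1]
eef_pos: [0.4974, 0.2038, 0.1258]
tool_rot: [0.003, 0.766, 0.643, -0.002]
contact_force: [-6.3, -4.9, 22.9]
eef_pos: [0.4971, 0.2037, 0.1203]
tool_rot: [0.004, 0.766, 0.643, -0.002]
contact_force: [-2.2, -1.5, 11.9]
eef_pos: [0.4972, 0.2046, 0.1188]
tool_rot: [0.006, 0.766, 0.643, -0.003]
contact_force: [-14.0, -11.9, 54.1]
eef_pos: [0.497, 0.2051, 0.1192]
tool_rot: [0.01, 0.766, 0.643, -0.005]
contact_force: [-11.5, -8.9, 39.3]
now u,w -0.0939 0.0012 v 0.0017
```

Snapped shut (22.9 N, then it dropped through to the stop). Raising and moving to cover 0.

```bash
python3 -m creep '[[[0,0,0,0,0,-0.005,0],[0,0,0,0,0,-0.01,0],[0,0,0,0,0,-0.025,0],[0,0,0,0,0,-0.035,0],[0,0,0,0,0,-0.035,0],[0,0,0,0,0,-0.035,0],[0,0,0,0,0,-0.025,0],[0,0,0,0,0,0,0]]]' 60 | sed -n 2,4p; python3 cv.py | grep -v scene; python3 c.py 0 .055 .17 0
```

```text
eef_pos: [0.4959, 0.2088, 0.2961]
tool_rot: [0.009, 0.766, 0.643, -0.007]
contact_force: [0.4, 0.2, -0.3]
top 0 297 angle pct [1.596 1.666 1.702] rmax 0.122
top 1 482 angle pct [0.006 0.05  0.099] rmax 0.095
wrist 0 1262 angle pct [1.635 1.668 1.689] rmax 0.121
wrist 1 4510 angle pct [0.021 0.035 0.064] rmax 0.122
wrist 2 4623 angle pct [0.02  0.036 0.063] rmax 0.122
t 41.8 p [0.4942 0.2067 0.2907] q [ 0.313  0.474 -1.078  1.843  0.478  1.131  0.455] w 0.001 F [ 0.9 -0.7 -0.3]
[[0.174, 0.985, -0.005], [0.984, -0.174, -0.026], [-0.026, -0.001, -1.0]]
now u,w -0.0965 0.1727 v 0.0831
n 5 dist 0.173 ang 0.027 q end [ 0.41  0.63 -1.    1.61  0.56  1.21  0.69]
model end err (mm) [-0. -0. -0.] ang 0.0
[[0,0.005,0.001,-0.017,0.03,0.001,0],[0,0.005,0.001,-0.017,0.03,0.001,0],[0,0.005,0.001,-0.017,0.03,0.001,0],[0,0.005,0.001,-0.017,0.03,0.001,0],[0,0.005,0.001,-0.017,0.03,0.001,0]]
```

```bash
python3 -m creep '[[[0,0.005,0,-0.017,0.03,-0.004,0],[0,0.005,0,-0.017,0.03,-0.002,0],[0,0.005,0,-0.017,0.03,0,0],[0,0.005,0,-0.017,0.03,0,0],[0,0.005,0,-0.014,0.03,0,0],[0,0,0,0,0,0,0],[0,0,0,0,0,0,0]]]' 60 | sed -n 2,4p; python3 c.py 0 .05 .095 0 4
```

```text
eef_pos: [0.6287, 0.0936, 0.2829]
tool_rot: [-0.004, 0.764, 0.645, -0.01]
contact_force: [-0.4, 1.8, -0.7]
t 42.38 p [0.6287 0.0936 0.2829] q [ 0.424  0.636 -0.993  1.615  0.554  1.222  0.717] w 0.001 F [-0.4  1.8 -0.7]
[[0.168, 0.986, -0.02], [0.986, -0.168, -0.006], [-0.009, -0.019, -1.0]]
now u,w 0.0561 0.1649 v -0.0039
n 4 dist 0.07 ang 0.024 q end [ 0.39  0.7  -0.94  1.7   0.63  1.07  0.64]
model end err (mm) [-0. -0.  0.] ang 0.0
[[-0.005,0.002,0.003,0.001,-0.001,0.018,0],[-0.005,0.002,0.003,0.001,-0.001,0.017,0],[-0.005,0.002,0.003,0.001,-0.001,0.017,0],[-0.005,0.002,0.003,0.001,-0.001,0.017,0]]
```

```bash
python3 -m creep '[[[-0.005,0.002,0.003,0.001,-0.001,0.018,0],[-0.005,0.002,0.003,0.001,-0.001,0.017,0],[-0.005,0.002,0.003,0.001,-0.001,0.017,0],[-0.005,0,0.002,0.001,0,0.014,0],[0,0,0,0,0,0,0]]]' 60 | sed -n 2,4p; python3 c.py 0 -.02 .094 0 7; python3 -c "
from h import *
cam('wrist','w32.png')"
```

```text
eef_pos: [0.6213, 0.0974, 0.2062]
tool_rot: [-0.001, 0.767, 0.641, -0.005]
contact_force: [0.1, 0.0, -0.9]
t 42.8 p [0.6213 0.0974 0.2062] q [ 0.392  0.698 -0.942  1.704  0.629  1.085  0.638] w -0.002 F [ 0.1  0.  -0.9]
[[0.178, 0.984, -0.01], [0.984, -0.178, -0.005], [-0.007, -0.009, -1.0]]
now u,w 0.0481 0.0882 v -0.0015
n 7 dist 0.068 ang 0.011 q end [ 0.43  0.59 -0.99  1.87  0.59  1.    0.57]
model end err (mm) [ 0.  0. -0.] ang 0.0
[[-0.001,0.001,0,0,-0.01,-0.001,0],[-0.001,0.001,0,0,-0.01,-0.001,0],[-0.001,0.001,0,0,-0.01,-0.001,0],[-0.001,0.001,0,0,-0.01,-0.001,0],[-0.001,0.001,0,0,-0.01,-0.001,0],[-0.001,0.001,0,0,-0.01,-0.001,0],[-0.001,0.001,0,0,-0.01,-0.001,0]]
```

View pics/w32.png

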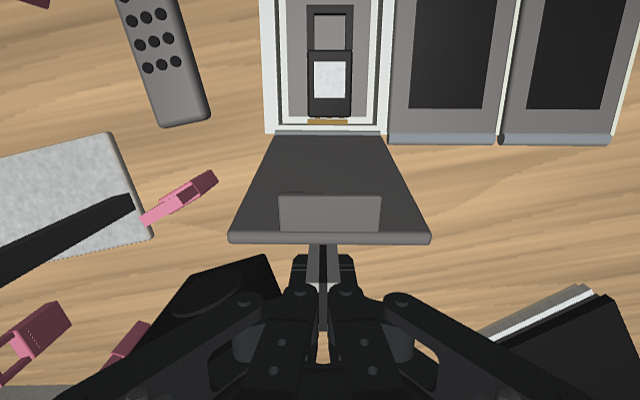

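The tips are behind cover 0, and covers 1 and 2 are shut flat. Now the same sweep.

```bash
python3 -m creep '[[[-0.001,0,0,0,-0.01,-0.001,0],[-0.001,0,0,0,-0.01,-0.001,0],[-0.001,0,0,0,-0.01,-0.001,0],[-0.001,0,0,0,-0.01,-0.001,0],[-0.001,0,0,0,-0.01,0,0],[-0.001,0,0,0,-0.01,0,0],[-0.001,0,0,0,-0.009,0.002,0]]]' 60 | sed -n 2,4p; python3 c.py 0 -.0405 .0858 0 2 | sed -n 3p; python3 -m creep '[[[0,0,0,0,-0.009,0.003,0],[0,0,0,0,-0.008,0.005,0],[0,0,0,0,-0.008,0.006,0],[0,0,0,0,-0.008,0.007,0]]]' 60 | sed -n 2,4p;python3 c.py 0 -.0698 .059 0 2 | sed -n 3p
```

```text
eef_pos: [0.5496, 0.1124, 0.2123]
tool_rot: [0.002, 0.767, 0.642, -0.001]
contact_force: [0.9, -1.0, -0.2]
now u,w -0.0251 0.0943 v 0.0003
eef_pos: [0.5139, 0.119, 0.1913]
tool_rot: [0.004, 0.767, 0.642, 0.0]
contact_force: [0.7, -0.0, 0.2]
now u,w -0.0615 0.0733 v 0.0004
```

```bash
python3 -m creep '[[[0,0,0,0,-0.007,0.007,0],[0,0,0,0,-0.006,0.008,0],[0,0,0,0,-0.005,0.008,0],[0,0,0,0,-0.004,0.008,0]]]' 60 | sed -n 2,4p; python3 c.py 0 -.09 .0228 0 2 | sed -n 3p;  python3 -m creep '[[[0,0,0,0,-0.002,0.007,0],[0,0,0,0,-0.001,0.007,0],[0,0,0,0,0,0.006,0]]]' 60 | sed -n 2,4p; for i in 1 2 3 4; do python3 -m creep '[[[0,0,0,0,0,0.003,0],[0,0,0,0,0,0.003,0]]]' 60 | sed -n 2,4p; done;  python3 c.py 0 -.09 .003 0 2 | sed -n 3p
```

```text
eef_pos: [0.4892, 0.1234, 0.1566]
tool_rot: [0.003, 0.767, 0.642, 0.0]
contact_force: [1.0, -0.4, 0.6]
now u,w -0.0865 0.0386 v 0.0003
eef_pos: [0.4842, 0.1241, 0.1333]
tool_rot: [0.002, 0.766, 0.642, -0.001]
contact_force: [-1.7, 0.2, 0.9]
eef_pos: [0.4837, 0.1246, 0.1266]
tool_rot: [0.002, 0.766, 0.643, -0.002]
contact_force: [-7.6, -3.5, 25.8]
eef_pos: [0.4834, 0.1246, 0.1212]
tool_rot: [0.003, 0.766, 0.643, -0.003]
contact_force: [-0.3, -0.2, 0.6]
eef_pos: [0.4836, 0.1254, 0.1185]
tool_rot: [0.005, 0.766, 0.642, -0.005]
contact_force: [-16.4, -10.2, 61.4]
eef_pos: [0.4834, 0.1261, 0.1189]
tool_rot: [0.009, 0.766, 0.642, -0.007]
contact_force: [-14.9, -7.9, 49.3]
now u,w -0.0927 0.0009 v 0.0019
```

```bash
python3 -m creep '[[[0,0,0,0,0,-0.005,0],[0,0,0,0,0,-0.01,0],[0,0,0,0,0,-0.025,0],[0,0,0,0,0,-0.035,0],[0,0,0,0,0,-0.035,0],[0,0,0,0,0,-0.035,0],[0,0,0,0,-0.02,-0.025,0],[0,0,0,0,-0.02,0,0],[0,0,0,0,0,0,0],[0,0,0,0,0,0,0],[0,0,0,0,0,0,0],[0,0,0,0,0,0,0],[0,0,0,0,0,0,0]]]' 60 | sed -n 2,4p; python3 cv.py; python3 -c "
from h import *
cam('wrist','w33.png');cam('scene','s33.png');cam('top','t33.png')"
```

```text
eef_pos: [0.4467, 0.1367, 0.2981]
tool_rot: [0.009, 0.767, 0.641, -0.006]
contact_force: [0.4, 0.5, -0.3]
top 0 951 angle pct [0.005 0.039 0.087] rmax 0.114
top 1 200 angle pct [0.014 0.059 0.107] rmax 0.073
top 2 65 angle pct [0.019 0.056 0.119] rmax 0.07
scene 0 834 angle pct [0.004 0.029 0.062] rmax 0.122
scene 1 890 angle pct [0.005 0.028 0.061] rmax 0.122
scene 2 954 angle pct [0.005 0.027 0.06 ] rmax 0.122
wrist 0 3737 angle pct [0.021 0.034 0.057] rmax 0.122
wrist 1 4081 angle pct [0.021 0.035 0.063] rmax 0.122
wrist 2 4154 angle pct [0.02  0.035 0.063] rmax 0.122
```

View pics/w33.png

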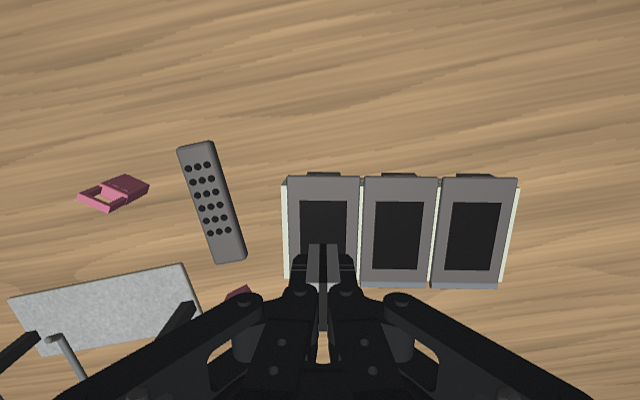

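View pics/s33.png

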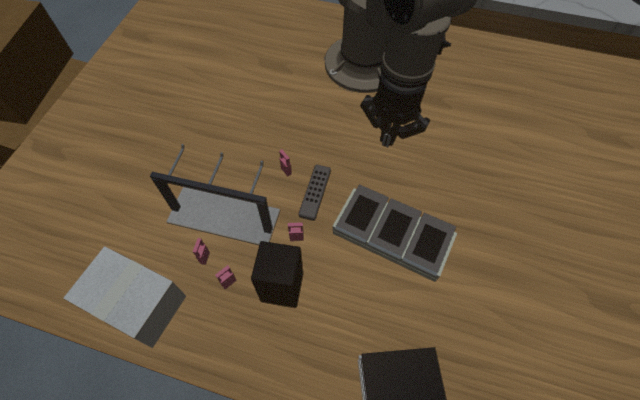

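View pics/t33.png

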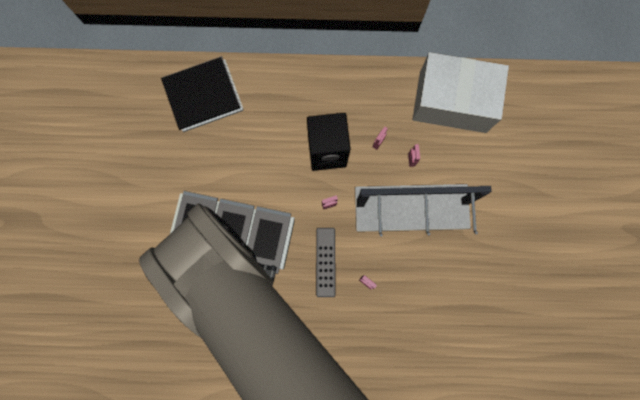

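All three covers lie flat, the pegs are empty, and the remote, speaker and pink packs haven't moved. Handing in.

```bash
python3 -c "
from h import *
st(); print(hand_in())"
```

```text
t 46.4 p [0.4464 0.137  0.2984] q [ 0.553  0.34  -1.17   1.985  0.382  1.063  0.601] w -0.003 F [-0.2 -0.4 -0.2]
[[0.178, 0.984, 0.003], [0.984, -0.177, -0.022], [-0.021, 0.007, -1.0]]
the job is handed in; nothing more can be done
None
```

The job is done and handed in at about 46 s of the 208 s allowed. Both packs that were present lie flat in the charging dock, and all three covers are shut.

- **Hanging pack:** Only one pack was on the stand. I lifted it about 14 mm, slid it off over the lip, and stood it briefly on the counter to change the grip. It went into the bay nearest the stand, which I took as bay 0. It settled the last 3 mm or so when the fingers opened, because the fingertips reached the bay floor first.
- **Counter pack:** This one went into the middle bay.
- **Covers:** I pressed all three until they snapped. The last cameras gave about 0.03 rad on the cover tops in the clear views. That is what a shut cover should read, since the top face sits 3 mm above the hinge axis. They stayed down after the gripper left.
- **Forces:** The wrist force peaked at about 72 N while pressing the first cover. That is above the 8 to 15 N a cover needs but below the 120 N limit. I used smaller steps on the other two covers, which read 54 and 61 N as the fingers reached the stop.
- **Disagreement:** One ray measurement of the counter pack was about 1 cm off because the arm was still moving. I dropped it and used the later readings, which agreed with each other.
- **Everything else:** In the last pictures the pegs are empty, and the speaker, remote and pink look-alikes appear where they started.

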